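# Turn round the board drying station

### The job

The white boards on the drying rack are dry: lay them flat in the blue tray, and lean every wet green board from the bench on the rack, one to a lane, lower edge on the white line so that it stands at 40 degrees, squarely, and stays put. When the rack is loaded, push the roller arm of the limit switch at the end of the rail where the blue fan head is parked outwards until it clicks and let it spring back, so that the controller knows where the fan starts; do not trip the other switch or disturb the other things on the bench.

Things in the scene. Friction and masses are not known exactly. Their poses are not given: they have to be found in the camera images.
- station: Drying station, fixed: base plate 245 x 470 mm, 6 mm thick, with the leaning rack in front and a rail behind it. Origin on the bench; x runs away from the robot across the rack, y left along it, z up. A board leaning rightly has its lower edge towards the robot, its top edge away, and the middle of its underside at x = 5 mm, z = 51 mm in this frame.
- bar (a point): Middle of the round steel bar (10 mm diameter, along station y, 340 mm free between two end posts) on which the boards' undersides rest; its axis is 70 mm above the bench and 80 mm behind the white line. A board with its lower edge on the white line and its underside on the bar stands at 40 degrees; the bar touches it 100 mm up from its lower edge.
- lane_right (a point): Foot of the right lane: a point on the white line, on top of the black rubber strip, 9 mm above the bench (station y = -105 mm). The strip is grippy, 40 mm wide, the line along its middle; only friction holds a board's lower edge. Lanes are 105 mm apart, one board each. Axes as the station's.
- lane_middle (a point): Foot of the middle lane: a point on the white line, on top of the black rubber strip, 9 mm above the bench (station y = 0 mm). The strip is grippy, 40 mm wide, the line along its middle; only friction holds a board's lower edge. Lanes are 105 mm apart, one board each. Axes as the station's.
- lane_left (a point): Foot of the left lane: a point on the white line, on top of the black rubber strip, 9 mm above the bench (station y = 105 mm). The strip is grippy, 40 mm wide, the line along its middle; only friction holds a board's lower edge. Lanes are 105 mm apart, one board each. Axes as the station's.
- fan_head: Blue fan head on a carriage, 55 mm deep, 70 mm wide along the rail, its top 118 mm above the bench (origin: middle of its underside, on the rail). Parked near the left or right end of the rail (station y about +100 or -100 mm), not movable by hand; a small white sensor pod (60 mm tall) stands at the other end. The switch to trip is the one at its end.
- roller_left (a point): Centre of the black roller (18 mm diameter, 12 mm wide) on top of the left limit switch's arm, 118 mm above the bench at rest. The arm (42 mm from pivot to roller) stands upright and swings only outwards along the rail (station +y); it is pushed from the inside, where 65 mm are free between roller and fan head. Behind the arm is a grey housing, its top 86 mm high.
- roller_right (a point): Centre of the black roller (18 mm diameter, 12 mm wide) on top of the right limit switch's arm, 118 mm above the bench at rest. The arm (42 mm from pivot to roller) stands upright and swings only outwards along the rail (station -y); it is pushed from the inside, where 65 mm are free between roller and fan head. Behind the arm is a grey housing, its top 86 mm high.
- switch_left (a joint): Angle of the left limit switch's arm in rad: 0 upright at rest, growing as it is pushed outwards. It clicks at 0.45 rad (the roller has moved 18 mm outwards), and has its end stop at 0.9 rad. A spring returns it; about 1.5 N at the roller starts it and 4 N makes it click.
- switch_right (a joint): Angle of the right limit switch's arm in rad: 0 upright at rest, growing as it is pushed outwards. It clicks at 0.45 rad (the roller has moved 18 mm outwards), and has its end stop at 0.9 rad. A spring returns it; about 1.5 N at the roller starts it and 4 N makes it click.
- green1: Wet board, green on both faces, rigid laminate 130 mm long (x), 60 mm wide (y), 8 mm thick (z), 70 to 120 g; origin in the middle of its underside. It starts flat on the bench, x roughly away from the robot. Either face may lie on the rack and either end may be up. Two or three green boards are present; an absent one reads None.
- green2: Wet board, green on both faces, rigid laminate 130 mm long (x), 60 mm wide (y), 8 mm thick (z), 70 to 120 g; origin in the middle of its underside. It starts flat on the bench, x roughly away from the robot. Either face may lie on the rack and either end may be up. Two or three green boards are present; an absent one reads None.
- green3: Wet board, green on both faces, rigid laminate 130 mm long (x), 60 mm wide (y), 8 mm thick (z), 70 to 120 g; origin in the middle of its underside. It starts flat on the bench, x roughly away from the robot. Either face may lie on the rack and either end may be up. Two or three green boards are present; an absent one reads None.
- white1: Dry board, white on both faces, 130 mm long (x, up the slope), 60 mm wide (y), 8 mm thick (z), 70 to 120 g; origin in the middle of its underside. It starts leaning in a lane of the rack at 40 degrees. Two or three white boards are present; an absent one reads None.
- white2: Dry board, white on both faces, 130 mm long (x, up the slope), 60 mm wide (y), 8 mm thick (z), 70 to 120 g; origin in the middle of its underside. It starts leaning in a lane of the rack at 40 degrees. Two or three white boards are present; an absent one reads None.
- white3: Dry board, white on both faces, 130 mm long (x, up the slope), 60 mm wide (y), 8 mm thick (z), 70 to 120 g; origin in the middle of its underside. It starts leaning in a lane of the rack at 40 degrees. Two or three white boards are present; an absent one reads None.
- tray: Shallow blue tray, fixed, 190 mm (x) x 170 mm (y) outside, walls 4 mm thick and 18 mm high; origin under its middle, inner floor at z = 4 mm. The white boards go flat in it, wholly inside the rim, long side along the tray's x; one may lie on another.
- amber_bottle: Bystander, to be left alone: amber glass bottle with white cap, 72 mm across, 160 mm tall; origin under its middle.
- beaker: Bystander, to be left alone: glass beaker, 66 mm across, 85 mm tall; origin under its middle.
- flask: Bystander, to be left alone: conical glass flask, 86 mm across, 120 mm tall; origin under its middle.
- red_cap_jar: Bystander, to be left alone: small white jar with red cap, 56 mm across, 60 mm tall; origin under its middle.
- petri_dish: Bystander, to be left alone: covered clear dish, 92 mm across, 18 mm tall; origin under its middle.
Mind the look-alikes: they are no part of the job. Leave any purple or yellow look-alike of the white3 alone.

How it is judged (in metres and radians):
On the way, in this order (a step that is already met when the one before it is completed fails the run):
1. all white boards lie in the tray and all green boards lean in lanes of the rack (angle between the z axis of green1 and the z axis of station, either way round between 0.611 and 0.785 rad and angle between the y axis of each of green1, green2, green3 and the y axis of station, either way round below 0.2 rad and x of green1 in the frame of station between -0.024 and 0.028 m and z of green1 in the frame of station between 0.041 and 0.064 m and (y of green1 in the frame of lane_right between -0.025 and 0.025 m or y of green1 in the frame of lane_middle between -0.025 and 0.025 m or y of green1 in the frame of lane_left between -0.025 and 0.025 m) and linear speed of each of green1, green2, green3, white1, white2, white3 below 0.02 m/s and angular speed of each of green1, green2, green3 below 0.2 rad/s and angle between the z axis of green2 and the z axis of station, either way round between 0.611 and 0.785 rad and x of green2 in the frame of station between -0.024 and 0.028 m and z of green2 in the frame of station between 0.041 and 0.064 m and (y of green2 in the frame of lane_right between -0.025 and 0.025 m or y of green2 in the frame of lane_middle between -0.025 and 0.025 m or y of green2 in the frame of lane_left between -0.025 and 0.025 m) and angle between the z axis of green3 and the z axis of station, either way round between 0.611 and 0.785 rad and x of green3 in the frame of station between -0.024 and 0.028 m and z of green3 in the frame of station between 0.041 and 0.064 m and (y of green3 in the frame of lane_right between -0.025 and 0.025 m or y of green3 in the frame of lane_middle between -0.025 and 0.025 m or y of green3 in the frame of lane_left between -0.025 and 0.025 m) and x of white1 in the frame of tray between -0.035 and 0.035 m and y of white1 in the frame of tray between -0.055 and 0.055 m and z of white1 in the frame of tray between 0.001 and 0.032 m and angle between the z axis of each of white1, white2, white3 and the z axis of tray, either way round below 0.2 rad and x of white2 in the frame of tray between -0.035 and 0.035 m and y of white2 in the frame of tray between -0.055 and 0.055 m and z of white2 in the frame of tray between 0.001 and 0.032 m and x of white3 in the frame of tray between -0.035 and 0.035 m and y of white3 in the frame of tray between -0.055 and 0.055 m and z of white3 in the frame of tray between 0.001 and 0.032 m and horizontal distance between green1 and green2 above 0.065 m and horizontal distance between each of green2, green1 and green3 above 0.065 m), for 0.3 s.
2. the limit switch at the fan head's end has been pushed until it clicked (((y of fan_head in the frame of station above 0 m and value of joint switch_left above 0.45 rad) or (y of fan_head in the frame of station below 0 m and value of joint switch_right above 0.45 rad))), for 0.05 s.
3. the switch has sprung back (value of joint each of switch_left, switch_right below 0.08 rad), for 0.2 s.
At the end, for the whole second after the job is handed in: Each white board lies at rest, flat (0.2 rad), in the tray, middle within 35 mm (x) and 55 mm (y) of its middle; each green board leans at rest on the rack at 40 +- 5 degrees, square within 0.2 rad, middle within 25 mm of a lane's, one per lane; both switch arms are back under 0.08 rad (all of step 1 and all of step 3); the robot touches nothing.
It fails at once if the limit switch at the other end was tripped ((y of fan_head in the frame of station above 0 m and value of joint switch_right above 0.4 rad) or (y of fan_head in the frame of station below 0 m and value of joint switch_left above 0.4 rad)).
It fails at once if a bystander was pushed aside or knocked over (distance of any of amber_bottle, beaker, flask, red_cap_jar, petri_dish from where it was at the start of the episode above 0.08 m or angle between any of amber_bottle, beaker, flask, red_cap_jar, petri_dish's own z axis and vertical above 0.6 rad).
Of white1, white2, white3 only 2 to 3 are there at a start; the rules pass over those that are not, and their reading is None.
Of green1, green2, green3 only 2 to 3 are there at a start; the rules pass over those that are not, and their reading is None.
At some moment in a run one of green1, green2, green3 may be knocked a few centimetres aside while the robot is not near it.
Once in a run the grip may slacken for a moment while it holds something.
It also fails if it takes over 210 s, if anything falls off the work surface, if the arm or the gripper's body presses on something with over 40 N, if the wrist force passes 120 N, or if a joint passes its speed limit or range.

### The arm

A 6-joint arm with a two-finger parallel gripper is mounted at the origin on the work surface. World frame = base frame: x ahead of the robot, y to its left, z up, the work surface at z = 0. Lengths are in mm, angles in rad, forces in N, time in s.
With the tool pointing down it reaches from about 275 to 750 mm from the base axis. Payload 10.2 kg.
Tool frame: the origin (TCP) lies midway between the tips of the shut fingers; the grasp point (between the pads) lies 19 mm behind it; x points along the fingers, y is the direction in which the jaws open and shut, and the axes are right-handed (so a half turn about x gives the same grasp; the last joint's range is limited). The gripper opens to 85 mm and grips with 20 to 120 N. Pads are 22 mm wide; open, the fingers measure 114 mm over their backs; the gripper's body (76 mm by 85 mm) begins 54 mm behind the grasp point. The pads swing forward as they close: fully open they stand 13 mm farther back than shut.
Start: joints at [0.951, 0.313, 1.498, -0, 1.331, -0.223], TCP at [202.909, 484.209, 194.194] pointing down, gripper open.
Joint ranges: [-2.94, 2.94], [-0.97, 2.17], [0.19, 2.56], [-1.23, 4.37], [0.02, 3.11], [-2.88, 2.88]. Speed limits (rad/s): [2.39, 2.39, 3.01, 3.14, 3.14, 3.14].

### API

Orientations are given as a unit quaternion [w, x, y, z].
In Python, from rig import sense, capture, get_calibration, finish_job gives the robot as it stands.
- The arm moves only by the tool jog_arm, never from a script. Its argument "increments" is a list of rows, each an object of numbers: "rx", "ry", "rz": the turn, a rotation vector about the tool's x, y, z in rad; "x", "y", "z": the shift along the tool's x, y, z in mm; "hand": the finger opening in mm, from 0 to 85.4. A call has 1 to 5 rows; each row shifts and turns the commanded pose from where the row before left it, along the tool's axes as they then stand; what a row does not reach is not made up. A row lasts 1/8 s, in which the tool goes at most 62.5 mm and 10.7 degrees, less where a joint would pass 70% of its speed; a pose out of reach is approached as far as the arm can. A call with a gripper value outside its range is refused whole. The fingers move at their own pace and stop on an object; "force" is the grip in N (left out, the last holds). Time passes only in rows, so rows that do not move let the fingers close. It gives the time, the measured TCP pose, the force and the opening at its end, in the units of the state.
- sense(): the state, without advancing time (a new reading comes with each control period).
- capture(name): name is "side" or "top"; returns the picture (400x640x3 uint8, red, green, blue); there is no depth.
- get_calibration(name): a dict with "camera_matrix" (3x3 intrinsics, pixels), "R" (3x3) and "t" (3): a world point X has camera coordinates R X + t. Camera axes: x right, y down, z forward; pixel columns grow to the right and rows downward; lengths in mm; the calibration is good to about 2 mm. A picture is of the moment at which its call begins. get_calibration takes no time and is no camera call.
- finish_job(): hands the job in, once; it reports no verdict.
The state is a dict: "time_s": time; "joints": joint angles; "dq": joint speeds; "tau": joint torques, N m; "eef_pos": TCP position; "ee_rot": TCP orientation; "force": force on the tool from outside, world axes, zero at the start; "wrist_torque": the same for the moment, N m; "grip_width": opening from 0.0 (shut) to 1.0 (fully open).
Only numpy, scipy, OpenCV 4.12 (cv2) and the standard library are available. Lean on these libraries where they do the work, as an engineer would, in place of code of your own. Each camera call takes 0.05 s, during which the arm holds its last target.

## Working session

There is one attempt and no reset: what is moved stays moved. The work goes in short steps, Python scripts to look and compute and a tool call to move; the robot and the scene stay as the last step left them, time stands still between calls to the robot, and variables do not carry over. Pictures are saved under pics/ and viewed, and the job is handed in when it is done.

Besides the shell and the picture viewer there is one more tool, called after "Request:" as name(argument=value, ...), one argument or row to a line, values as JSON. jog_arm: Moves the arm, as the interface text tells. Its arguments: {"type":"object","properties":{"increments":{"type":"array","items":{"type":"object","properties":{"rx":{"type":"number"},"ry":{"type":"number"},"rz":{"type":"number"},"x":{"type":"number"},"y":{"type":"number"},"z":{"type":"number"},"hand":{"type":"number"}}}},"force":{"type":"number"}},"required":["increments"]}

```bash
mkdir -p pics; ls
python3 - <<'E'
from rig import *
import cv2
print(sense())
for n in("side","top"):
    im=capture(n); cv2.imwrite(f"pics/{n}0.png",im[:,:,::-1]); print(n,get_calibration(n))
E
```

```text
pics
{'time_s': 0.0, 'joints': array([ 9.50572689e-01,  3.13449338e-01,  1.49842875e+00, -5.34935902e-06,
        1.33099733e+00, -2.23412119e-01]), 'dq': array([-0.00055269,  0.00023711, -0.00071137, -0.00060994,  0.00189749,
        0.00024116]), 'tau': array([ 1.25598617e-03, -4.12274551e+01, -2.59736001e+01, -1.19781666e-04,
        4.19944874e-03, -1.36217075e-06]), 'eef_pos': array([202.74154575, 483.94838903, 193.63858107]), 'ee_rot': array([ 0.69305074,  0.13896043,  0.69341875, -0.13978948]), 'force': array([-0.07323584,  0.10745454, -0.08740843]), 'wrist_torque': array([ 0.03305063,  0.02291106, -0.02061992]), 'grip_width': 0.999177374684863}
side {'camera_matrix': array([[387.56210865,   0.        , 318.06347448],
       [  0.        , 387.56210865, 196.45164759],
       [  0.        ,   0.        ,   1.        ]]), 'R': array([[ 0.91137303, -0.41156074,  0.00411797],
       [-0.2328026 , -0.52372469, -0.81946043],
       [ 0.33941442,  0.74587546, -0.57312097]]), 't': array([-444.82416835,  238.68267173, 1072.23351952])}
top {'camera_matrix': array([[361.80170093,   0.        , 318.68086233],
       [  0.        , 361.80170093, 197.32162202],
       [  0.        ,   0.        ,   1.        ]]), 'R': array([[-0.00392227, -0.99988888,  0.01438197],
       [-0.98921795,  0.00177408, -0.14644008],
       [ 0.1463983 , -0.01480128, -0.98911499]]), 't': array([ 25.38773465, 542.51608473, 992.7079029 ])}
```

The rack (top view, about (255,185)) holds 3 white boards. Three green boards lie at (359,232), (413,242) and (468,217). The tray is at (395,165) and the fan head at (205,160), the left end. I'll enlarge some crops.

```bash
python3 - <<'E'
import cv2
a=cv2.imread("pics/top0.png"); s=cv2.imread("pics/side0.png")
def c(im,x0,y0,w,h,k,n): cv2.imwrite(n,cv2.resize(im[y0:y0+h,x0:x0+w],None,fx=k,fy=k,interpolation=cv2.INTER_CUBIC))
c(a,150,115,200,140,4,"pics/c1.png")
c(a,335,120,160,150,4,"pics/c2.png")
c(s,245,130,160,115,5,"pics/c3.png")
c(s,280,225,190,140,4,"pics/c4.png")
E
cat > h.py <<'E'
import numpy as np
from rig import *
from scipy.optimize import least_squares
C={n:get_calibration(n) for n in("side","top")}
def proj(n,X):
    c=C[n]; p=c["camera_matrix"]@(c["R"]@np.asarray(X,float)+c["t"]); return p[:2]/p[2]
def tri(a,b):
    f=lambda X: np.r_[proj("top",X)-a,proj("side",X)-b]
    r=least_squares(f,[450,0,20]); return r.x,np.abs(r.fun).max()
def onz(n,p,z):
    c=C[n]; d=c["R"].T@np.linalg.solve(c["camera_matrix"],[p[0],p[1],1]); o=-c["R"].T@c["t"]
    return o+d*(z-o[2])/d[2]
T1=lambda L:[np.array(p)/4+[150-.375,115-.375] for p in L]
T2=lambda L:[np.array(p)/4+[335-.375,120-.375] for p in L]
S3=lambda L:[np.array(p)/5+[245-.4,130-.4] for p in L]
S4=lambda L:[np.array(p)/4+[280-.375,225-.375] for p in L]
E
cat > m.py <<'E'
from h import *
np.set_printoptions(precision=1,suppress=True)
O={"WL":(T1([(210,293),(292,277),(345,410),(268,442)]),S3([(272,140),(323,162),(222,305),(175,265)])),
"WM":(T1([(358,260),(437,240),(487,388),(411,407)]),S3([(352,192),(408,232),(303,372),(250,320)])),
"WR":(T1([(490,225),(573,206),(608,357),(533,375)]),S3([(430,250),(495,290),(383,430),(335,385)])),
"tray":(T2([(135,48),(357,62),(352,310),(122,297)]),S4([(522,40),(650,185),(413,258),(307,97)])),
"G1":(T2([(52,362),(130,360),(140,537),(60,541)]),S4([(215,78),(252,127),(97,180),(65,130)])),
"G2":(T2([(256,408),(335,398),(363,573),(284,584)]),S4([(268,225),(318,282),(157,360),(110,303)])),
"G3":(T2([(497,298),(576,307),(566,480),(487,472)]),S4([(520,387),(566,463),(370,520),(332,440)])),
"roll":(T1([(45,252),(680,97)]),S3([(253,48),(648,290)])),
"plate":(T1([(138,532),(763,370)]),S3([(60,243),(452,550)])),
"ticks":(T1([(303,450),(446,412),(586,377)]),S3([(176,295),(261,360),(352,430)])),
}
for k,(a,b) in O.items():
    P=[]
    for p,q in zip(a,b):
        X,e=tri(p,q);P.append(X);print(k,X,round(e,1))
    P=np.array(P)
    if len(P)==4:
        x=(P[0]+P[1]-P[2]-P[3])/2;y=(P[0]+P[3]-P[1]-P[2])/2
        print("  mid",P.mean(0),"len",np.linalg.norm(x),np.linalg.norm(y),"yaw x,y",np.arctan2(x[1],x[0]).round(3),np.arctan2(-y[0],y[1]).round(3))
E
python3 m.py
```

```text
WL [561.3 339.2  93.8] 0.2
WL [573.3 281.7 101.5] 1.5
WL [489.4 264.1   9.8] 0.1
WL [467.7 315.6  19.9] 1.1
  mid [522.9 300.2  56.2] len 123.06108546519975 57.081281069256164 yaw x,y 0.229 0.3
WM [583.1 239.6  97.2] 0.2
WM [600.3 187.4  88.3] 0.9
WM [507.2 160.4  11.9] 1.0
WM [490.6 213.   28. ] 0.4
  mid [545.3 200.1  56.4] len 120.94586686810831 56.414269660991785 yaw x,y 0.281 0.312
WR [606.4 151.9  93.4] 0.7
WR [623.   94.8  89.7] 0.5
WR [529.   72.5  16. ] 0.9
WR [516.1 126.2  20.9] 1.2
  mid [568.6 111.3  55. ] len 119.98820115986493 57.529145334787636 yaw x,y 0.255 0.26
tray [ 747.8 -127.7   12.9] 0.4
tray [ 737.3 -295.5   13.6] 0.6
tray [ 548.8 -283.4   12.5] 0.7
tray [ 559.7 -114.5   11.5] 1.1
  mid [ 648.4 -205.3   12.6] len 188.6730197534273 168.66259101495436 yaw x,y -0.067 -0.063
G1 [510.5 -61.9   6.1] 0.4
G1 [ 512.5 -119.8    4.1] 0.5
G1 [ 384.7 -124.     5.9] 0.9
G1 [382.4 -66.3   5.1] 1.1
  mid [447.5 -93.    5.3] len 128.00070750191145 57.82956240342816 yaw x,y 0.034 0.037
G2 [ 477.3 -211.5    5.1] 0.7
G2 [ 484.4 -270.     5.1] 0.6
G2 [ 359.1 -284.5    6.9] 1.1
G2 [ 351.  -227.8    3.3] 0.9
  mid [ 417.9 -248.5    5.1] len 126.73841772353725 58.085728211808856 yaw x,y 0.122 0.131
G3 [ 558.6 -394.4    4.6] 0.6
G3 [ 550.9 -451.7    7. ] 0.5
G3 [ 424.9 -436.1    7.1] 1.0
G3 [ 431.5 -379.7    5. ] 1.2
  mid [ 491.5 -415.5    5.9] len 127.45033464953552 57.38743020439477 yaw x,y -0.119 -0.125
roll [585.  440.6 119.2] 0.6
roll [693.6  21.  114.9] 0.9
plate [404.7 412.    0.2] 1.3
plate [522.5 -41.9   3.6] 1.4
ticks [461.8 293.6   8. ] 0.6
ticks [489.1 190.8   7.8] 0.6
ticks [514.6  88.9   9.1] 0.6
```

```bash
cat > fit.py <<'E'
from m import *
import cv2
def W(p,P): 
    x,y,t=p[:3]; c,s=np.cos(t),np.sin(t); return np.array([x+c*P[0]-s*P[1],y+s*P[0]+c*P[1],P[2]])
def board(yc,psi=0):
    up=lambda u,v:(5-5.14+u*np.cos(.698),yc+v,51+6.13+u*np.sin(.698))
    return [up(65,30),up(65,-30),up(-65,-30),up(-65,30)]
def res(q):
    r=[]; 
    for k,yc in zip(("WL","WM","WR"),q[4:7]):
        for P,a,b in zip(board(yc),*O[k]): X=W(q,P); r+=[*(proj("top",X)-a),*(proj("side",X)-b)]
    for P,a,b in zip([(q[7],235,6),(q[7],-235,6)],*O["plate"]): X=W(q,P); r+=[*(proj("top",X)-a),*(proj("side",X)-b)]
    for P,a,b in zip([(q[3],105,9),(q[3],0,9),(q[3],-105,9)],*O["ticks"]): X=W(q,P); r+=[*(proj("top",X)-a),*(proj("side",X)-b)]
    for P,a,b in zip([(q[8],q[9],118),(q[8],-q[9],118)],*O["roll"]): X=W(q,P); r+=[*(proj("top",X)-a),*(proj("side",X)-b)]
    return np.array(r)
if __name__=="__main__":
    q=least_squares(res,[545,206,.253,-58,105,0,-105,-84,97,215],loss="soft_l1").x
    print(q,np.abs(res(q)).mean(),np.abs(res(q)).max()); np.save("q.npy",q)
    def tray(p): return [W(p,(sx*95,sy*85,z)) for z in(18,) for sx,sy in((1,1),(1,-1),(-1,-1),(-1,1))]
    f=lambda p:np.concatenate([np.r_[proj("top",X)-a,proj("side",X)-b] for X,a,b in zip(tray(p),*O["tray"])])
    t=least_squares(f,[648,-205,-.065]).x; print("tray",t,np.abs(f(t)).max())
    gs=[]
    for k in("G1","G2","G3"):
        g=lambda p:np.concatenate([np.r_[proj("top",X)-a,proj("side",X)-b] for X,a,b in zip([W(p,(sx*65,sy*30,8)) for sx,sy in((1,1),(1,-1),(-1,-1),(-1,1))],*O[k])])
        s=least_squares(g,[450,-200,0]).x; gs.append(s); print(k,s,np.abs(g(s)).max())
    for n in("top","side"):
        im=cv2.resize(cv2.imread(f"pics/{n}0.png"),None,fx=4,fy=4,interpolation=cv2.INTER_CUBIC)
        def poly(L,col): 
            cv2.polylines(im,[np.array([proj(n,X)*4+1.5 for X in L]).round().astype(int)],True,col,1)
        for yc in q[4:7]: poly([W(q,P) for P in board(yc)],(0,0,255))
        poly([W(q,(-45,140,9)),W(q,(-45,-140,9))],(0,255,255))
        poly([W(q,(q[7],235,6)),W(q,(q[7],-235,6)),W(q,(q[7]+245,-235,6)),W(q,(q[7]+245,235,6))],(255,0,255))
        poly([W(q,(35,170,70)),W(q,(35,-170,70))],(0,255,0))
        poly(tray(t),(0,0,255))
        for s in gs: poly([W(s,(sx*65,sy*30,8)) for sx,sy in((1,1),(1,-1),(-1,-1),(-1,1))],(0,0,255))
        if n=="top":
            cv2.imwrite("pics/o1.png",im[450:1020,590:1390]); cv2.imwrite("pics/o2.png",im[480:1080,1330:2000])
        else:
            cv2.imwrite("pics/o3.png",im[500:980,980:1640]); cv2.imwrite("pics/o4.png",im[900:1460,1120:1880])
E
python3 fit.py | grep -v "^ \|^[GW]. \[.*\] [0-9.]*$" | tail -12; python3 -c "
from fit import *"
```

```text
tray [ 737.3 -295.5   13.6] 0.6
tray [ 548.8 -283.4   12.5] 0.7
tray [ 559.7 -114.5   11.5] 1.1
roll [585.  440.6 119.2] 0.6
roll [693.6  21.  114.9] 0.9
plate [404.7 412.    0.2] 1.3
plate [522.5 -41.9   3.6] 1.4
ticks [461.8 293.6   8. ] 0.6
ticks [489.1 190.8   7.8] 0.6
ticks [514.6  88.9   9.1] 0.6
[544.6 205.5   0.2 -58.1  96.7  -5.6 -97.3 -85.   97.4 217.4] 0.854834743085146 3.13829195480767
tray [ 646.7 -206.    -0.1] 1.5204107179580433
WL [561.3 339.2  93.8] 0.2
WL [573.3 281.7 101.5] 1.5
WL [489.4 264.1   9.8] 0.1
WL [467.7 315.6  19.9] 1.1
  mid [522.9 300.2  56.2] len 123.06108546519975 57.081281069256164 yaw x,y 0.229 0.3
WM [583.1 239.6  97.2] 0.2
WM [600.3 187.4  88.3] 0.9
WM [507.2 160.4  11.9] 1.0
WM [490.6 213.   28. ] 0.4
  mid [545.3 200.1  56.4] len 120.94586686810831 56.414269660991785 yaw x,y 0.281 0.312
WR [606.4 151.9  93.4] 0.7
WR [623.   94.8  89.7] 0.5
WR [529.   72.5  16. ] 0.9
WR [516.1 126.2  20.9] 1.2
  mid [568.6 111.3  55. ] len 119.98820115986493 57.529145334787636 yaw x,y 0.255 0.26
tray [ 747.8 -127.7   12.9] 0.4
tray [ 737.3 -295.5   13.6] 0.6
tra
[... 284 characters left out ...]
    5.3] len 128.00070750191145 57.82956240342816 yaw x,y 0.034 0.037
G2 [ 477.3 -211.5    5.1] 0.7
G2 [ 484.4 -270.     5.1] 0.6
G2 [ 359.1 -284.5    6.9] 1.1
G2 [ 351.  -227.8    3.3] 0.9
  mid [ 417.9 -248.5    5.1] len 126.73841772353725 58.085728211808856 yaw x,y 0.122 0.131
G3 [ 558.6 -394.4    4.6] 0.6
G3 [ 550.9 -451.7    7. ] 0.5
G3 [ 424.9 -436.1    7.1] 1.0
G3 [ 431.5 -379.7    5. ] 1.2
  mid [ 491.5 -415.5    5.9] len 127.45033464953552 57.38743020439477 yaw x,y -0.119 -0.125
roll [585.  440.6 119.2] 0.6
roll [693.6  21.  114.9] 0.9
plate [404.7 412.    0.2] 1.3
plate [522.5 -41.9   3.6] 1.4
ticks [461.8 293.6   8. ] 0.6
ticks [489.1 190.8   7.8] 0.6
ticks [514.6  88.9   9.1] 0.6
```

```bash
cat > plan.py <<'E'
from h import *
from scipy.spatial.transform import Rotation as Ro, Slerp
q=np.load("q.npy"); ST=q[:3]; TR=np.array([646.7,-206,-.066])
def Rq(a): return Ro.from_quat([a[1],a[2],a[3],a[0]])
def cur():
    s=sense(); return s["eef_pos"],Rq(s["ee_rot"]),s
def fr(p,P):
    c,s=np.cos(p[2]),np.sin(p[2]); return np.array([p[0]+c*P[0]-s*P[1],p[1]+s*P[0]+c*P[1],P[2]])
def tool(yaw,tilt,sg=1):
    # approach (sin tilt,0,-cos tilt) in a frame turned by yaw; jaw = sg*y
    a=np.array([np.sin(tilt),0,-np.cos(tilt)]); y=np.array([0,sg,0.]); M=np.c_[a,y,np.cross(a,y)]
    return Ro.from_euler("z",yaw)*Ro.from_matrix(M)
def lean(yc,back=0,d=2,up=0,sg=1,dyaw=0,dx=0,dz=0):
    # tool pose on a board leaning at station y=yc; back = mm away from it along the normal; up = up the slope
    t=np.radians(40); a=np.array([np.sin(t),0,-np.cos(t)]); u=np.array([np.cos(t),0,np.sin(t)])
    P=np.array([5+dx,yc,51+dz])+a*(d-back)+u*up
    return fr(ST,P),tool(ST[2]+dyaw,t,sg)
def rows(goal,R,n=None,start=None,tmax=55,rmax=.17):
    p,R0,s=cur() if start is None else (*start,None)
    dp=np.array(goal)-p; rv=(R0.inv()*R).as_rotvec()
    m=int(np.ceil(max(np.linalg.norm(dp)/tmax,np.linalg.norm(rv)/rmax,1))); n=n or m
    out=[]
    for i in range(n):
        Ri=R0*Ro.from_rotvec(rv*i/n); t=Ri.inv().apply(dp/n); r=rv/n
        out.append({k:round(float(v),d) for k,v,d in zip(("x","y","z","rx","ry","rz"),(*t,*r),(1,1,1,3,3,3)) if abs(v)>(.05 if d==1 else .0005)})
    print("dist",dp.round(1),"rot",rv.round(3),"n",n)
    for i in range(0,n,5): print(str(out[i:i+5]).replace("'",'"'))
    return goal,R
def show():
    p,R,s=cur(); print("t",round(s["time_s"],2),"p",p.round(1),"ax",R.as_matrix()[:,0].round(3),"jaw",R.as_matrix()[:,1].round(3),"F",s["force"].round(1),"g",round(float(s["grip_width"])*85.4,1),"q",s["joints"].round(2))
E
python3 - <<'E'
from plan import *
show(); print(ST)
g=lean(-97.3,back=100,sg=-1); print(g[0]); rows(*g)
g=lean(-97.3,back=100,sg=1);rows(*g)
E
```

```text
t 0.1 p [202.8 484.  193.7] ax [-0.001 -0.001 -1.   ] jaw [ 0.386  0.922 -0.001] F [-0.3  0.2 -0.4] g 85.5 q [ 0.95  0.31  1.5  -0.    1.33 -0.22]
[5.44573933e+02 2.05486193e+02 2.49696277e-01]
[512.42303043  96.87303024 126.07235543]
dist [ 309.7 -387.1  -67.6] rot [2.367 0.29  0.862] n 15
[{"x": 4.5, "y": -15.8, "z": 29.0, "rx": 0.158, "ry": 0.019, "rz": 0.057}, {"x": 3.2, "y": -11.3, "z": 31.2, "rx": 0.158, "ry": 0.019, "rz": 0.057}, {"x": 2.0, "y": -6.4, "z": 32.7, "rx": 0.158, "ry": 0.019, "rz": 0.057}, {"x": 1.2, "y": -1.2, "z": 33.3, "rx": 0.158, "ry": 0.019, "rz": 0.057}, {"x": 0.6, "y": 4.0, "z": 33.1, "rx": 0.158, "ry": 0.019, "rz": 0.057}]
[{"x": 0.3, "y": 9.1, "z": 32.1, "rx": 0.158, "ry": 0.019, "rz": 0.057}, {"x": 0.4, "y": 14.0, "z": 30.3, "rx": 0.158, "ry": 0.019, "rz": 0.057}, {"x": 0.8, "y": 18.5, "z": 27.7, "rx": 0.158, "ry": 0.019, "rz": 0.057}, {"x": 1.5, "y": 22.6, "z": 24.5, "rx": 0.158, "ry": 0.019, "rz": 0.057}, {"x": 2.4, "y": 26.1, "z": 20.7, "rx": 0.158, "ry": 0.019, "rz": 0.057}]
[{"x": 3.7, "y": 28.8, "z": 16.4, "rx": 0.158, "ry": 0.019, "rz": 0.057}, {"
[... 418 characters left out ...]
0.023}, {"x": 9.1, "y": -26.5, "z": 41.4, "rx": -0.062, "ry": -0.067, "rz": 0.023}, {"x": 11.2, "y": -29.3, "z": 39.0, "rx": -0.062, "ry": -0.067, "rz": 0.023}, {"x": 13.0, "y": -31.9, "z": 36.3, "rx": -0.062, "ry": -0.067, "rz": 0.023}, {"x": 14.6, "y": -34.3, "z": 33.3, "rx": -0.062, "ry": -0.067, "rz": 0.023}]
[{"x": 15.9, "y": -36.7, "z": 30.1, "rx": -0.062, "ry": -0.067, "rz": 0.023}, {"x": 17.0, "y": -38.8, "z": 26.7, "rx": -0.062, "ry": -0.067, "rz": 0.023}, {"x": 17.8, "y": -40.7, "z": 23.0, "rx": -0.062, "ry": -0.067, "rz": 0.023}, {"x": 18.2, "y": -42.4, "z": 19.2, "rx": -0.062, "ry": -0.067, "rz": 0.023}, {"x": 18.4, "y": -43.9, "z": 15.3, "rx": -0.062, "ry": -0.067, "rz": 0.023}]
```

Request:
jog_arm(
  increments=[
    {"x": 6.8,"y": -23.7,"z": 43.5,"rx": -0.062,"ry": -0.067,"rz": 0.023},
    {"x": 9.1,"y": -26.5,"z": 41.4,"rx": -0.062,"ry": -0.067,"rz": 0.023},
    {"x": 11.2,"y": -29.3,"z": 39.0,"rx": -0.062,"ry": -0.067,"rz": 0.023},
    {"x": 13.0,"y": -31.9,"z": 36.3,"rx": -0.062,"ry": -0.067,"rz": 0.023},
    {"x": 14.6,"y": -34.3,"z": 33.3,"rx": -0.062,"ry": -0.067,"rz": 0.023},
  ],
)

```text
schema error: expected keys rx, ry, rz, x, y, z, hand
```

Request:
jog_arm(
  increments=[
    {"x": 15.9,"y": -36.7,"z": 30.1,"rx": -0.062,"ry": -0.067,"rz": 0.023},
    {"x": 17.0,"y": -38.8,"z": 26.7,"rx": -0.062,"ry": -0.067,"rz": 0.023},
    {"x": 17.8,"y": -40.7,"z": 23.0,"rx": -0.062,"ry": -0.067,"rz": 0.023},
    {"x": 18.2,"y": -42.4,"z": 19.2,"rx": -0.062,"ry": -0.067,"rz": 0.023},
    {"x": 18.4,"y": -43.9,"z": 15.3,"rx": -0.062,"ry": -0.067,"rz": 0.023,"hand": 76},
  ],
)

```text
schema error: expected keys rx, ry, rz, x, y, z, hand
```

Run:
```python
from plan import *
import cv2
show()
rows(*lean(-97.3,back=100))
rows(*lean(-97.3,back=25))
for n in("side","top"):
    im=capture(n); cv2.imwrite(f"pics/{n}1.png",im[:,:,::-1])
s=cv2.imread("pics/side1.png");cv2.imwrite("pics/d1.png",cv2.resize(s[90:250,220:420],None,fx=3,fy=3))
```

```text
t 0.1 p [202.8 484.  193.7] ax [-0.001 -0.001 -1.   ] jaw [ 0.386  0.922 -0.001] F [-0.3  0.2 -0.4] g 85.5 q [ 0.95  0.31  1.5  -0.    1.33 -0.22]
dist [ 309.7 -387.1  -67.6] rot [-0.619 -0.674  0.226] n 10
[{"x": 6.8, "y": -23.7, "z": 43.5, "rx": -0.062, "ry": -0.067, "rz": 0.023}, {"x": 9.1, "y": -26.5, "z": 41.4, "rx": -0.062, "ry": -0.067, "rz": 0.023}, {"x": 11.2, "y": -29.3, "z": 39.0, "rx": -0.062, "ry": -0.067, "rz": 0.023}, {"x": 13.0, "y": -31.9, "z": 36.3, "rx": -0.062, "ry": -0.067, "rz": 0.023}, {"x": 14.6, "y": -34.3, "z": 33.3, "rx": -0.062, "ry": -0.067, "rz": 0.023}]
[{"x": 15.9, "y": -36.7, "z": 30.1, "rx": -0.062, "ry": -0.067, "rz": 0.023}, {"x": 17.0, "y": -38.8, "z": 26.7, "rx": -0.062, "ry": -0.067, "rz": 0.023}, {"x": 17.8, "y": -40.7, "z": 23.0, "rx": -0.062, "ry": -0.067, "rz": 0.023}, {"x": 18.2, "y": -42.4, "z": 19.2, "rx": -0.062, "ry": -0.067, "rz": 0.023}, {"x": 18.4, "y": -43.9, "z": 15.3, "rx": -0.062, "ry": -0.067, "rz": 0.023}]
dist [ 356.4 -375.2 -125.1] rot [-0.619 -0.674  0.226] n 10
[{"x": 12.5, "y": -20.8, "z": 47.4, "rx": -0.062, "ry": -0.067, "rz": 0.023}, {"x": 15.1, "y": -24.0, "z": 45.1, "rx": -0.062, "ry": -0.067, "rz": 0.023}, {"x": 17.5, "y": -27.1, "z": 42.4, "rx": -0.062, "ry": -0.067, "rz": 0.023}, {"x": 19.6, "y": -30.0, "z": 39.3, "rx": -0.062, "ry": -0.067, "rz": 0.023}, {"x": 21.4, "y": -32.8, "z": 36.0, "rx": -0.062, "ry": -0.067, "rz": 0.023}]
[{"x": 23.0, "y": -35.5, "z": 32.4, "rx": -0.062, "ry": -0.067, "rz": 0.023}, {"x": 24.2, "y": -37.9, "z": 28.5, "rx": -0.062, "ry": -0.067, "rz": 0.023}, {"x": 25.1, "y": -40.1, "z": 24.5, "rx": -0.062, "ry": -0.067, "rz": 0.023}, {"x": 25.7, "y": -42.0, "z": 20.2, "rx": -0.062, "ry": -0.067, "rz": 0.023}, {"x": 25.9, "y": -43.7, "z": 15.8, "rx": -0.062, "ry": -0.067, "rz": 0.023}]
```

```bash
sed -i 's/ if abs(v)>(.05 if d==1 else .0005)})/}|{"hand":hand})/; s/rmax=.17):/rmax=.17,hand=76):/' plan.py
python3 - <<'E'
from plan import *
rows(*lean(-97.3,back=100))
E
```

```text
dist [ 309.6 -387.2  -67.8] rot [-0.619 -0.674  0.226] n 10
[{"x": 6.8, "y": -23.7, "z": 43.5, "rx": -0.062, "ry": -0.067, "rz": 0.023, "hand": 76}, {"x": 9.1, "y": -26.6, "z": 41.4, "rx": -0.062, "ry": -0.067, "rz": 0.023, "hand": 76}, {"x": 11.2, "y": -29.3, "z": 39.0, "rx": -0.062, "ry": -0.067, "rz": 0.023, "hand": 76}, {"x": 13.0, "y": -31.9, "z": 36.3, "rx": -0.062, "ry": -0.067, "rz": 0.023, "hand": 76}, {"x": 14.6, "y": -34.4, "z": 33.3, "rx": -0.062, "ry": -0.067, "rz": 0.023, "hand": 76}]
[{"x": 15.9, "y": -36.7, "z": 30.1, "rx": -0.062, "ry": -0.067, "rz": 0.023, "hand": 76}, {"x": 17.0, "y": -38.8, "z": 26.6, "rx": -0.062, "ry": -0.067, "rz": 0.023, "hand": 76}, {"x": 17.8, "y": -40.7, "z": 23.0, "rx": -0.062, "ry": -0.067, "rz": 0.023, "hand": 76}, {"x": 18.3, "y": -42.4, "z": 19.2, "rx": -0.062, "ry": -0.067, "rz": 0.023, "hand": 76}, {"x": 18.4, "y": -43.9, "z": 15.3, "rx": -0.062, "ry": -0.067, "rz": 0.023, "hand": 76}]
```

Request:
jog_arm(
  increments=[
    {"x": 6.8,"y": -23.7,"z": 43.5,"rx": -0.062,"ry": -0.067,"rz": 0.023,"hand": 76},
    {"x": 9.1,"y": -26.5,"z": 41.4,"rx": -0.062,"ry": -0.067,"rz": 0.023,"hand": 76},
    {"x": 11.2,"y": -29.3,"z": 39.0,"rx": -0.062,"ry": -0.067,"rz": 0.023,"hand": 76},
    {"x": 13.0,"y": -31.9,"z": 36.3,"rx": -0.062,"ry": -0.067,"rz": 0.023,"hand": 76},
    {"x": 14.6,"y": -34.3,"z": 33.3,"rx": -0.062,"ry": -0.067,"rz": 0.023,"hand": 76},
  ],
)

```text
time_s: 0.82
eef_pos: [358.4, 289.7, 159.9]
ee_rot: [0.819, 0.045, 0.571, -0.012]
force: [1.0, -0.5, -1.0]
grip_width: 0.895
```

Request:
jog_arm(
  increments=[
    {"x": 15.9,"y": -36.7,"z": 30.1,"rx": -0.062,"ry": -0.067,"rz": 0.023,"hand": 76},
    {"x": 17.0,"y": -38.8,"z": 26.7,"rx": -0.062,"ry": -0.067,"rz": 0.023,"hand": 76},
    {"x": 17.8,"y": -40.7,"z": 23.0,"rx": -0.062,"ry": -0.067,"rz": 0.023,"hand": 76},
    {"x": 18.2,"y": -42.4,"z": 19.2,"rx": -0.062,"ry": -0.067,"rz": 0.023,"hand": 76},
    {"x": 18.4,"y": -43.9,"z": 15.3,"rx": -0.062,"ry": -0.067,"rz": 0.023,"hand": 76},
  ],
)

```text
time_s: 1.45
eef_pos: [471.7, 152.1, 129.6]
ee_rot: [0.879, -0.022, 0.467, 0.096]
force: [-0.7, 0.5, -0.8]
grip_width: 0.888
```

Run:
```python
from plan import *
import cv2
show()
rows(*lean(-97.3,back=100))
rows(*lean(-97.3,back=25))
```

```text
t 1.45 p [471.7 152.1 129.6] ax [ 0.545  0.148 -0.825] jaw [-0.19   0.981  0.05 ] F [-0.7  0.5 -0.8] g 75.9 q [-0.02  0.03  2.18  0.45  0.38 -2.14]
dist [ 40.7 -55.2  -3.5] rot [-0.077 -0.098 -0.005] n 2
[{"x": 8.5, "y": -31.0, "z": 12.1, "rx": -0.038, "ry": -0.049, "rz": -0.002, "hand": 76}, {"x": 9.1, "y": -31.4, "z": 10.4, "rx": -0.038, "ry": -0.049, "rz": -0.002, "hand": 76}]
dist [ 87.4 -43.3 -61. ] rot [-0.077 -0.098 -0.005] n 3
[{"x": 30.5, "y": -20.7, "z": 10.5, "rx": -0.026, "ry": -0.033, "rz": -0.002, "hand": 76}, {"x": 30.9, "y": -20.9, "z": 9.0, "rx": -0.026, "ry": -0.033, "rz": -0.002, "hand": 76}, {"x": 31.2, "y": -21.1, "z": 7.4, "rx": -0.026, "ry": -0.033, "rz": -0.002, "hand": 76}]
```

Request:
jog_arm(
  increments=[
    {"x": 0,"y": 0,"z": 0,"rx": 0.185,"ry": 0,"rz": 0,"hand": 76},
    {"x": 0,"y": 0,"z": 0,"rx": 0.185,"ry": 0,"rz": 0,"hand": 76},
    {"x": 0,"y": 0,"z": 0,"rx": 0.185,"ry": 0,"rz": 0,"hand": 76},
    {"x": 0,"y": 0,"z": 0,"rx": 0.185,"ry": 0,"rz": 0,"hand": 76},
    {"x": 0,"y": 0,"z": 0,"rx": 0.185,"ry": 0,"rz": 0,"hand": 76},
  ],
)

```text
time_s: 2.08
eef_pos: [471.1, 153.1, 129.7]
ee_rot: [0.795, 0.374, 0.461, -0.124]
force: [1.1, -0.6, -0.5]
grip_width: 0.89
```

Request:
jog_arm(
  increments=[
    {"x": 0,"y": 0,"z": 0,"rx": 0.185,"ry": 0,"rz": 0,"hand": 76},
    {"x": 0,"y": 0,"z": 0,"rx": 0.185,"ry": 0,"rz": 0,"hand": 76},
    {"x": 0,"y": 0,"z": 0,"rx": 0.185,"ry": 0,"rz": 0,"hand": 76},
    {"x": 0,"y": 0,"z": 0,"rx": 0.185,"ry": 0,"rz": 0,"hand": 76},
    {"x": 0,"y": 0,"z": 0,"rx": 0.185,"ry": 0,"rz": 0,"hand": 76},
  ],
)

```text
time_s: 2.7
eef_pos: [471.1, 153.1, 129.7]
ee_rot: [0.544, 0.69, 0.357, -0.317]
force: [-0.8, -0.1, -0.2]
grip_width: 0.886
```

Request:
jog_arm(
  increments=[
    {"x": 0,"y": 0,"z": 0,"rx": 0.185,"ry": 0,"rz": 0,"hand": 76},
    {"x": 0,"y": 0,"z": 0,"rx": 0.185,"ry": 0,"rz": 0,"hand": 76},
    {"x": 0,"y": 0,"z": 0,"rx": 0.185,"ry": 0,"rz": 0,"hand": 76},
    {"x": 0,"y": 0,"z": 0,"rx": 0.185,"ry": 0,"rz": 0,"hand": 76},
    {"x": 0,"y": 0,"z": 0,"rx": 0.185,"ry": 0,"rz": 0,"hand": 76},
  ],
)

```text
time_s: 3.32
eef_pos: [471.1, 153.2, 129.7]
ee_rot: [0.179, 0.86, 0.178, -0.443]
force: [-0.1, -1.1, 0.0]
grip_width: 0.888
```

```bash
sed -i 's/up=0,sg=1/up=0,sg=-1/;s/tilt,sg=1/tilt,sg=-1/' plan.py
python3 - <<'E'
from plan import *
import cv2
show()
rows(*lean(-97.3,back=60))
E
```

```text
t 3.33 p [471.1 153.2 129.7] ax [ 0.544  0.148 -0.826] jaw [ 0.466 -0.872  0.151] F [-0.1 -1.1  0. ] g 75.9 q [-0.02  0.03  2.18  0.44  0.38  0.65]
dist [ 66.2 -49.9 -34.3] rot [0.283 0.097 0.023] n 2
[{"x": 28.5, "y": 34.6, "z": -2.1, "rx": 0.141, "ry": 0.048, "rz": 0.012, "hand": 76}, {"x": 29.0, "y": 33.7, "z": -5.6, "rx": 0.141, "ry": 0.048, "rz": 0.012, "hand": 76}]
```

Request:
jog_arm(
  increments=[
    {"x": 14.3,"y": 17.4,"z": -1,"rx": 0.071,"ry": 0.024,"rz": 0.006,"hand": 76},
    {"x": 14.3,"y": 17.4,"z": -1.5,"rx": 0.071,"ry": 0.024,"rz": 0.006,"hand": 76},
    {"x": 14.4,"y": 17,"z": -2.5,"rx": 0.071,"ry": 0.024,"rz": 0.006,"hand": 76},
    {"x": 14.5,"y": 16.6,"z": -3,"rx": 0.071,"ry": 0.024,"rz": 0.006,"hand": 76},
    {"x": 0,"y": 0,"z": 0,"rx": 0,"ry": 0,"rz": 0,"hand": 76},
  ],
)

```text
time_s: 3.95
eef_pos: [536.6, 101.8, 94.4]
ee_rot: [0.055, 0.899, 0.113, -0.42]
force: [-0.9, 0.6, -0.1]
grip_width: 0.888
```

Run:
```python
from plan import *
import cv2
show()
rows(*lean(-97.3,back=20))
for n in("side","top"):
    im=capture(n); cv2.imwrite(f"pics/{n}2.png",im[:,:,::-1])
s=cv2.imread("pics/side2.png");cv2.imwrite("pics/d2.png",cv2.resize(s[90:250,220:420],None,fx=4,fy=3.75))
s=cv2.imread("pics/top2.png");cv2.imwrite("pics/d2t.png",cv2.resize(s[115:255,180:350],None,fx=4,fy=4))
```

```text
t 3.95 p [536.6 101.8  94.4] ax [ 0.621  0.158 -0.767] jaw [ 0.249 -0.968  0.003] F [-0.9  0.6 -0.1] g 75.8 q [-0.17  0.21  2.16  1.15  0.29  0.1 ]
dist [ 25.6   7.8 -29.6] rot [ 0.004  0.002 -0.001] n 1
[{"x": 39.9, "y": -1.3, "z": -1.6, "rx": 0.004, "ry": 0.002, "rz": -0.001, "hand": 76}]
```

Request:
jog_arm(
  increments=[
    {"x": 20,"y": -0.6,"z": -0.8,"rx": 0.002,"ry": 0.001,"rz": 0,"hand": 76},
    {"x": 20,"y": -0.6,"z": -0.8,"rx": 0.002,"ry": 0.001,"rz": 0,"hand": 76},
    {"x": 10,"y": 0,"z": 0,"rx": 0,"ry": 0,"rz": 0,"hand": 76},
    {"x": 6,"y": 0,"z": 0,"rx": 0,"ry": 0,"rz": 0,"hand": 76},
    {"x": 0,"y": 0,"z": 0,"rx": 0,"ry": 0,"rz": 0,"hand": 76},
  ],
)

```text
time_s: 4.68
eef_pos: [572.2, 113.5, 53.6]
ee_rot: [0.054, 0.899, 0.114, -0.419]
force: [0.5, 0.8, 0.5]
grip_width: 0.893
```

```bash
cat > look.py <<'E'
import sys
from plan import *
import cv2
def look(i,crops):
    for n in set(c[0] for c in crops):
        im=capture(n); cv2.imwrite(f"pics/{n}{i}.png",im[:,:,::-1])
    for n,x,y,w,h,k in crops:
        s=cv2.imread(f"pics/{n}{i}.png"); cv2.imwrite(f"pics/L{i}{n}.png",cv2.resize(s[y:y+h,x:x+w],None,fx=k,fy=k,interpolation=cv2.INTER_CUBIC))
RK=[("side",240,120,180,130,4),("top",150,110,200,140,4)]
TY=[("side",330,180,170,130,4),("top",340,110,160,130,4)]
GR=[("side",280,220,190,140,4),("top",335,120,160,150,4)]
E
python3 - <<'E'
from look import *
show()
rows(*lean(-97.3,back=0))
look(3,RK)
E
```

```text
t 4.67 p [572.2 113.5  53.6] ax [ 0.624  0.159 -0.765] jaw [ 0.249 -0.968  0.001] F [0.5 0.8 0.5] g 76.3 q [-0.13  0.37  2.09  1.5   0.24 -0.23]
dist [ 2.5 -0.7 -4.2] rot [ 0.003 -0.002  0.   ] n 1
[{"x": 4.6, "y": 1.3, "z": 1.0, "rx": 0.003, "ry": -0.002, "rz": 0.0, "hand": 76}]
```

Request:
jog_arm(
  increments=[
    {"x": 4.5,"y": 1,"z": 1,"rx": 0,"ry": 0,"rz": 0,"hand": 76},
    {"x": 0,"y": 0,"z": 0,"rx": 0,"ry": 0,"rz": 0,"hand": 58},
    {"x": 0,"y": 0,"z": 0,"rx": 0,"ry": 0,"rz": 0,"hand": 50},
    {"x": 0,"y": 0,"z": 0,"rx": 0,"ry": 0,"rz": 0,"hand": 50},
    {"x": 0,"y": 0,"z": 0,"rx": 0,"ry": 0,"rz": 0,"hand": 50},
  ],
  force=50,
)

```text
time_s: 5.4
eef_pos: [574.8, 112.3, 49.3]
ee_rot: [0.053, 0.9, 0.113, -0.419]
force: [-0.1, 0.5, 0.0]
grip_width: 0.581
```

Run:
```python
from look import *
show()
look(4,RK)
```

```text
t 5.4 p [574.8 112.3  49.3] ax [ 0.624  0.159 -0.765] jaw [ 0.247 -0.969  0.001] F [-0.1  0.5  0. ] g 49.6 q [-0.13  0.38  2.09  1.54  0.24 -0.27]
```

Request:
jog_arm(
  increments=[
    {"x": 1,"y": 0,"z": 0,"rx": 0,"ry": 0,"rz": 0,"hand": 50},
    {"x": 1,"y": 0,"z": 0,"rx": 0,"ry": 0,"rz": 0,"hand": 50},
  ],
)

```text
time_s: 5.75
eef_pos: [576.1, 112.6, 47.6]
ee_rot: [0.053, 0.9, 0.113, -0.419]
force: [-0.7, 0.2, -0.6]
grip_width: 0.584
```

Request:
jog_arm(
  increments=[
    {"x": 1,"y": 0,"z": 0,"rx": 0,"ry": 0,"rz": 0,"hand": 50},
    {"x": 1,"y": 0,"z": 0,"rx": 0,"ry": 0,"rz": 0,"hand": 50},
  ],
)

```text
time_s: 6.0
eef_pos: [577.3, 112.9, 46.1]
ee_rot: [0.053, 0.9, 0.113, -0.419]
force: [0.5, 0.2, 0.6]
grip_width: 0.585
```

Request:
jog_arm(
  increments=[
    {"x": 1.5,"y": 0,"z": 0,"rx": 0,"ry": 0,"rz": 0,"hand": 50},
    {"x": 1,"y": 0,"z": 0,"rx": 0,"ry": 0,"rz": 0,"hand": 50},
  ],
)

```text
time_s: 6.25
eef_pos: [578.9, 113.3, 44.1]
ee_rot: [0.053, 0.9, 0.113, -0.419]
force: [0.0, -0.2, 0.3]
grip_width: 0.583
```

Request:
jog_arm(
  increments=[
    {"x": 1,"y": 0,"z": 0,"rx": 0,"ry": 0,"rz": 0,"hand": 50},
    {"x": 1,"y": 0,"z": 0,"rx": 0,"ry": 0,"rz": 0,"hand": 50},
  ],
)

```text
time_s: 6.5
eef_pos: [580.1, 113.6, 42.7]
ee_rot: [0.053, 0.9, 0.113, -0.419]
force: [-0.1, -0.6, 0.6]
grip_width: 0.585
```

Run:
```python
from look import *
show()
look(5,RK)
```

```text
t 6.5 p [580.1 113.6  42.7] ax [ 0.624  0.159 -0.765] jaw [ 0.247 -0.969  0.001] F [-0.1 -0.6  0.6] g 50.0 q [-0.13  0.41  2.08  1.59  0.24 -0.32]
```

Run:
```python
from look import *
p,R,s=cur(); M=R.as_matrix()
for b in (0,5,10,15,20,30):
  for sg in (1,-1):
    X=p-M[:,0]*b+sg*25*M[:,1]
    print(b,sg,((proj("top",X)-[150,110])*4).round(),((proj("side",X)-[240,120])*4).round())
```

```text
0 1 [583. 288.] [375. 330.]
0 -1 [515. 306.] [337. 303.]
5 1 [584. 292.] [372. 328.]
5 -1 [515. 309.] [334. 301.]
10 1 [585. 295.] [369. 325.]
10 -1 [516. 312.] [332. 299.]
15 1 [585. 298.] [366. 323.]
15 -1 [517. 316.] [329. 296.]
20 1 [586. 302.] [363. 321.]
20 -1 [517. 319.] [326. 294.]
30 1 [588. 309.] [358. 316.]
30 -1 [518. 326.] [320. 289.]
```

Run:
```python
import cv2
a=cv2.imread("pics/top5.png")[175:225,260:325]; b=cv2.imread("pics/side5.png")[160:215,295:355]
cv2.imwrite("pics/z5.png",cv2.hconcat([cv2.resize(x,(400,400),interpolation=cv2.INTER_CUBIC) for x in(a,b)]))
```

Request:
jog_arm(
  increments=[
    {"x": 1.5,"y": 0,"z": 0,"rx": 0,"ry": 0,"rz": 0,"hand": 50},
    {"x": 1.5,"y": 0,"z": 0,"rx": 0,"ry": 0,"rz": 0,"hand": 50},
  ],
)

```text
time_s: 6.85
eef_pos: [582.0, 114.1, 40.4]
ee_rot: [0.053, 0.9, 0.113, -0.419]
force: [-0.3, -0.0, 0.3]
grip_width: 0.586
```

Request:
jog_arm(
  increments=[
    {"x": 1.5,"y": 0,"z": 0,"rx": 0,"ry": 0,"rz": 0,"hand": 50},
    {"x": 1.5,"y": 0,"z": 0,"rx": 0,"ry": 0,"rz": 0,"hand": 50},
  ],
)

```text
time_s: 7.1
eef_pos: [583.9, 114.6, 38.0]
ee_rot: [0.053, 0.9, 0.113, -0.419]
force: [-0.8, 0.2, -0.5]
grip_width: 0.586
```

Request:
jog_arm(
  increments=[
    {"x": 1.5,"y": 0,"z": 0,"rx": 0,"ry": 0,"rz": 0,"hand": 50},
    {"x": 1,"y": 0,"z": 0,"rx": 0,"ry": 0,"rz": 0,"hand": 50},
  ],
)

```text
time_s: 7.35
eef_pos: [585.4, 115.0, 36.1]
ee_rot: [0.053, 0.9, 0.113, -0.419]
force: [0.4, 0.1, 0.5]
grip_width: 0.585
```

Run:
```python
from look import *
show()
look(6,RK)
a=cv2.imread("pics/top6.png")[175:225,260:325]; b=cv2.imread("pics/side6.png")[160:215,295:355]
cv2.imwrite("pics/z6.png",cv2.hconcat([cv2.resize(x,(400,400),interpolation=cv2.INTER_CUBIC) for x in(a,b)]))
```

```text
t 7.35 p [585.4 115.   36.1] ax [ 0.624  0.159 -0.765] jaw [ 0.247 -0.969  0.001] F [0.4 0.1 0.5] g 49.9 q [-0.12  0.43  2.06  1.64  0.23 -0.36]
```

Run:
```python
from look import *
p,R,s=cur();M=R.as_matrix()
X,e=tri(np.array([300.6,188.5]),np.array([331,200.6])); print(X,e,M.T@(X-p))
for dj in (25,40): print([ (proj(n,p+M[:,1]*dj)).round(1) for n in("top","side")])
U,_=lean(-97.3,d=-8); print("board top mid",M.T@(U-p))
```

```text
[565.34647646  73.92884246  66.18445017] 0.7580226356592448 [-42.02699842  34.80120481   3.29668085]
[array([295.4, 180.7]), array([334.8, 203.4])]
[array([300.4, 179.4]), array([337.7, 205.5])]
board top mid [-27.23876623  -0.51498418  -0.267159  ]
```

Request:
jog_arm(
  increments=[
    {"x": -30,"y": 0,"z": 0,"rx": 0,"ry": 0,"rz": 0,"hand": 50},
    {"x": -40,"y": 0,"z": 0,"rx": 0,"ry": 0,"rz": 0,"hand": 0},
    {"x": 0,"y": 0,"z": 0,"rx": 0,"ry": 0,"rz": 0,"hand": 0},
    {"x": 0,"y": 0,"z": 0,"rx": 0,"ry": 0,"rz": 0,"hand": 0},
    {"x": 0,"y": 0,"z": 0,"rx": 0,"ry": 0,"rz": 0,"hand": 0},
  ],
)

```text
time_s: 8.07
eef_pos: [541.9, 104.0, 88.9]
ee_rot: [0.053, 0.899, 0.113, -0.419]
force: [0.4, -0.3, 0.3]
grip_width: 0.001
```

Run:
```python
from look import *
show(); p,R,s=cur();M=R.as_matrix()
look(7,RK)
for n in("top","side"): print(n,[proj(n,p-M[:,0]*b).round(1) for b in(0,20,40)])
a=cv2.imread("pics/top7.png")[175:225,260:325]; b=cv2.imread("pics/side7.png")[150:205,285:345]
cv2.imwrite("pics/z7.png",cv2.hconcat([cv2.resize(x,(400,400),interpolation=cv2.INTER_CUBIC) for x in(a,b)]))
```

```text
t 8.07 p [541.9 104.   88.9] ax [ 0.623  0.159 -0.766] jaw [ 0.247 -0.969  0.   ] F [ 0.4 -0.3  0.3] g 0.1 q [-0.17  0.23  2.15  1.21  0.28  0.05]
top [array([289.4, 195. ]), array([290.2, 198.7]), array([291. , 202.6])]
side [array([320.1, 192. ]), array([317. , 189.5]), array([313.9, 186.9])]
```

Request:
jog_arm(
  increments=[
    {"x": 34,"y": 0,"z": 0,"rx": 0,"ry": 0,"rz": 0,"hand": 50},
    {"x": 33,"y": 0,"z": 0,"rx": 0,"ry": 0,"rz": 0,"hand": 50},
    {"x": 0,"y": 0,"z": 0,"rx": 0,"ry": 0,"rz": 0,"hand": 50},
    {"x": 1.5,"y": 0,"z": 0,"rx": 0,"ry": 0,"rz": 0,"hand": 50},
    {"x": 1.5,"y": 0,"z": 0,"rx": 0,"ry": 0,"rz": 0,"hand": 50},
  ],
)

```text
time_s: 8.8
eef_pos: [585.4, 114.8, 37.1]
ee_rot: [0.053, 0.9, 0.113, -0.418]
force: [0.2, -0.1, 0.7]
grip_width: 0.586
```

Request:
jog_arm(
  increments=[
    {"x": 1,"y": 0,"z": 0,"rx": 0,"ry": 0,"rz": 0,"hand": 50},
    {"x": 1,"y": 0,"z": 0,"rx": 0,"ry": 0,"rz": 0,"hand": 50},
  ],
)

```text
time_s: 9.05
eef_pos: [586.7, 115.2, 35.1]
ee_rot: [0.053, 0.9, 0.113, -0.418]
force: [0.1, -0.6, 0.1]
grip_width: 0.584
```

Request:
jog_arm(
  increments=[
    {"x": 1,"y": 0,"z": 0,"rx": 0,"ry": 0,"rz": 0,"hand": 50},
    {"x": 1,"y": 0,"z": 0,"rx": 0,"ry": 0,"rz": 0,"hand": 50},
  ],
)

```text
time_s: 9.3
eef_pos: [587.9, 115.6, 33.1]
ee_rot: [0.053, 0.9, 0.113, -0.419]
force: [-0.3, -1.4, 0.7]
grip_width: 0.587
```

Request:
jog_arm(
  increments=[
    {"x": 1,"y": 0,"z": 0,"rx": 0,"ry": 0,"rz": 0,"hand": 50},
    {"x": 1,"y": 0,"z": 0,"rx": 0,"ry": 0,"rz": 0,"hand": 50},
  ],
)

```text
time_s: 9.55
eef_pos: [589.2, 115.9, 31.5]
ee_rot: [0.053, 0.9, 0.113, -0.419]
force: [0.5, -0.6, -0.3]
grip_width: 0.591
```

Request:
jog_arm(
  increments=[
    {"x": 1,"y": 0,"z": 0,"rx": 0,"ry": 0,"rz": 0,"hand": 50},
    {"x": 1,"y": 0,"z": 0,"rx": 0,"ry": 0,"rz": 0,"hand": 50},
  ],
)

```text
time_s: 9.8
eef_pos: [590.4, 116.2, 30.0]
ee_rot: [0.053, 0.9, 0.113, -0.419]
force: [-0.4, -0.5, 0.1]
grip_width: 0.588
```

Run:
```python
from look import *
show(); p,R,s=cur();M=R.as_matrix()
look(8,RK)
a=cv2.imread("pics/top8.png")[175:225,260:325]; b=cv2.imread("pics/side8.png")[150:205,295:355]
cv2.imwrite("pics/z8.png",cv2.hconcat([cv2.resize(x,(400,400),interpolation=cv2.INTER_CUBIC) for x in(a,b)]))
```

```text
t 9.8 p [590.4 116.2  30. ] ax [ 0.624  0.159 -0.765] jaw [ 0.247 -0.969  0.001] F [-0.4 -0.5  0.1] g 50.2 q [-0.12  0.45  2.05  1.69  0.23 -0.41]
```

Request:
jog_arm(
  increments=[
    {"x": 1,"y": 0,"z": 0,"rx": 0,"ry": 0,"rz": 0,"hand": 50},
    {"x": 1,"y": 0,"z": 0,"rx": 0,"ry": 0,"rz": 0,"hand": 50},
  ],
)

```text
time_s: 10.15
eef_pos: [591.7, 116.5, 28.5]
ee_rot: [0.053, 0.9, 0.113, -0.419]
force: [0.3, 0.2, 0.0]
grip_width: 0.588
```

Request:
jog_arm(
  increments=[
    {"x": 1,"y": 0,"z": 0,"rx": 0,"ry": 0,"rz": 0,"hand": 50},
    {"x": 1,"y": 0,"z": 0,"rx": 0,"ry": 0,"rz": 0,"hand": 50},
  ],
)

```text
time_s: 10.4
eef_pos: [592.9, 116.8, 26.9]
ee_rot: [0.053, 0.9, 0.113, -0.419]
force: [0.3, 0.5, -0.5]
grip_width: 0.585
```

Run:
```python
from look import *
R=Rq([.053,.899,.113,-.419]);M=R.as_matrix();p=np.array([541.9,104,88.9])
X,e=tri(np.array([291.2,200.]),np.array([316.5,188.5])); print(X,e,X-p,M.T@(X-p))
show()
look(9,RK)
a=cv2.imread("pics/top9.png")[165:215,260:325]; b=cv2.imread("pics/side9.png")[160:215,295:355]
cv2.imwrite("pics/z9.png",cv2.hconcat([cv2.resize(x,(400,400),interpolation=cv2.INTER_CUBIC) for x in(a,b)]))
```

```text
[525.38645996  97.58405178 111.08068575] 0.19190631635939326 [-16.51354004  -6.41594822  22.18068575] [-28.29568824   2.13798354  -0.79200384]
t 10.4 p [592.9 116.8  26.9] ax [ 0.624  0.159 -0.765] jaw [ 0.247 -0.969  0.001] F [ 0.3  0.5 -0.5] g 49.9 q [-0.11  0.46  2.05  1.71  0.23 -0.43]
```

Request:
jog_arm(
  increments=[
    {"x": 1,"y": 0,"z": 0,"rx": 0,"ry": 0,"rz": 0,"hand": 50},
    {"x": 1,"y": 0,"z": 0,"rx": 0,"ry": 0,"rz": 0,"hand": 50},
  ],
)

```text
time_s: 10.75
eef_pos: [593.9, 117.1, 25.9]
ee_rot: [0.053, 0.9, 0.113, -0.418]
force: [-22.0, -5.6, 22.6]
grip_width: 0.588
```

Request:
jog_arm(
  increments=[
    {"x": 1,"y": 0,"z": 0,"rx": 0,"ry": 0,"rz": 0,"hand": 50},
    {"x": 1,"y": 0,"z": 0,"rx": 0,"ry": 0,"rz": 0,"hand": 50},
  ],
)

```text
time_s: 11.0
eef_pos: [594.2, 117.2, 25.6]
ee_rot: [0.053, 0.9, 0.112, -0.418]
force: [-52.0, -13.2, 53.8]
grip_width: 0.588
```

Request:
jog_arm(
  increments=[
    {"x": 1,"y": 0,"z": 0,"rx": 0,"ry": 0,"rz": 0,"hand": 50},
    {"x": 1,"y": 0,"z": 0,"rx": 0,"ry": 0,"rz": 0,"hand": 50},
  ],
)

```text
time_s: 11.25
eef_pos: [594.4, 117.3, 25.3]
ee_rot: [0.054, 0.9, 0.112, -0.418]
force: [-82.1, -23.7, 87.0]
grip_width: 0.585
```

Request:
jog_arm(
  increments=[
    {"x": -6,"y": 0,"z": 0,"rx": 0,"ry": 0,"rz": 0,"hand": 50},
  ],
)

```text
time_s: 11.38
eef_pos: [592.4, 116.7, 28.2]
ee_rot: [0.053, 0.9, 0.113, -0.418]
force: [0.4, -0.5, -0.1]
grip_width: 0.584
```

Run:
```python
from look import *
show()
look(10,RK)
```

```text
t 11.38 p [592.4 116.7  28.2] ax [ 0.625  0.158 -0.764] jaw [ 0.247 -0.969  0.002] F [ 0.4 -0.5 -0.1] g 49.9 q [-0.11  0.46  2.05  1.71  0.23 -0.43]
```

Request:
jog_arm(
  increments=[
    {"x": -16,"y": 0,"z": 0,"rx": 0,"ry": 0,"rz": 0,"hand": 76},
    {"x": 0,"y": 0,"z": 0,"rx": 0,"ry": 0,"rz": 0,"hand": 76},
    {"x": 0,"y": 0,"z": 0,"rx": 0,"ry": 0,"rz": 0,"hand": 76},
  ],
)

```text
time_s: 11.85
eef_pos: [583.2, 114.3, 38.9]
ee_rot: [0.053, 0.9, 0.113, -0.419]
force: [-0.0, 0.1, -1.2]
grip_width: 0.892
```

Run:
```python
from look import *
show()
rows(*lean(-97.3,d=34),n=2); rows(*lean(-97.3,d=39),n=1)
```

```text
t 11.85 p [583.2 114.3  38.9] ax [ 0.624  0.159 -0.765] jaw [ 0.247 -0.969  0.001] F [-0.   0.1 -1.2] g 76.2 q [-0.12  0.42  2.07  1.62  0.24 -0.34]
dist [ 11.5   3.5 -13.9] rot [ 0.001 -0.001 -0.001] n 2
[{"x": 9.2, "y": -0.3, "z": -0.1, "rx": 0.0, "ry": -0.001, "rz": -0.0, "hand": 76}, {"x": 9.2, "y": -0.3, "z": -0.1, "rx": 0.0, "ry": -0.001, "rz": -0.0, "hand": 76}]
dist [ 14.6   4.3 -17.7] rot [ 0.001 -0.001 -0.001] n 1
[{"x": 23.4, "y": -0.6, "z": -0.2, "rx": 0.001, "ry": -0.001, "rz": -0.001, "hand": 76}]
```

Request:
jog_arm(
  increments=[
    {"x": 10,"y": 0,"z": 0,"rx": 0,"ry": 0,"rz": 0,"hand": 76},
    {"x": 5,"y": 0,"z": 0,"rx": 0,"ry": 0,"rz": 0,"hand": 76},
    {"x": 3.5,"y": 0,"z": 0,"rx": 0,"ry": 0,"rz": 0,"hand": 76},
  ],
)

```text
time_s: 12.22
eef_pos: [594.5, 117.3, 24.6]
ee_rot: [0.053, 0.899, 0.113, -0.419]
force: [-0.5, -0.1, 1.0]
grip_width: 0.89
```

Free at d ≈ 34, so the fingers straddle the board. A bit deeper, then close.

Request:
jog_arm(
  increments=[
    {"x": 3,"y": 0,"z": 0,"rx": 0,"ry": 0,"rz": 0,"hand": 76},
    {"x": 2,"y": 0,"z": 0,"rx": 0,"ry": 0,"rz": 0,"hand": 76},
  ],
)

```text
time_s: 12.48
eef_pos: [597.7, 118.0, 21.2]
ee_rot: [0.053, 0.9, 0.113, -0.419]
force: [-0.6, 0.3, 0.9]
grip_width: 0.889
```

Request:
jog_arm(
  increments=[
    {"x": 0,"y": 0,"z": 0,"rx": 0,"ry": 0,"rz": 0,"hand": 64},
    {"x": 0,"y": 0,"z": 0,"rx": 0,"ry": 0,"rz": 0,"hand": 54},
    {"x": 0,"y": 0,"z": 0,"rx": 0,"ry": 0,"rz": 0,"hand": 54},
    {"x": 0,"y": 0,"z": 0,"rx": 0,"ry": 0,"rz": 0,"hand": 54},
  ],
  force=40,
)

```text
time_s: 12.98
eef_pos: [597.4, 117.8, 21.6]
ee_rot: [0.053, 0.9, 0.112, -0.419]
force: [-3.6, -2.0, 4.6]
grip_width: 0.682
```

Run:
```python
from look import *
show()
look(11,RK)
```

```text
t 12.97 p [597.4 117.8  21.6] ax [ 0.624  0.158 -0.765] jaw [ 0.247 -0.969  0.001] F [-3.6 -2.   4.6] g 58.3 q [-0.11  0.48  2.03  1.75  0.23 -0.46]
```

Run:
```python
from look import *
for n,p in (("bottle",(413,224)),("jar",(287,236)),("beaker",(454,292)),("flask",(353,180)),("petri",(327,352))): print(n,onz("side",p,0).round())
U,_=lean(-97.3,d=0); p,R,s=cur(); print("D",R.as_matrix().T@(p-U))
a=rows(*lean(-97.3,d=38.5,back=70),hand=54)
b=fr(TR,(0,0,60)); g=(b,tool(TR[2],0)); print(g[0])
mid=(fr(ST,(-10,-160,150)),tool(.1,.2))
print("mid",mid[0]); m=rows(*mid,start=a,hand=54)
rows(*g,start=m,hand=54)
```

```text
bottle [800. -75.   0.]
jar [397.  39.   0.]
beaker [ 728. -362.    0.]
flask [748. 245.   0.]
petri [ 337. -384.    0.]
D [38.26764177  0.69340714  0.19113777]
dist [-43.5 -10.3  53.5] rot [ 0.    -0.002 -0.001] n 2
[{"x": -34.9, "y": -0.3, "z": -0.1, "rx": 0.0, "ry": -0.001, "rz": -0.001, "hand": 54}, {"x": -34.9, "y": -0.3, "z": -0.1, "rx": 0.0, "ry": -0.001, "rz": -0.001, "hand": 54}]
[ 646.7 -206.    60. ]
mid [574.42160453  47.97709291 150.        ]
dist [ 20.6 -59.5  74.9] rot [ 0.136 -0.497  0.066] n 4
[{"x": -13.5, "y": 15.7, "z": -13.0, "rx": 0.034, "ry": -0.124, "rz": 0.016, "hand": 54}, {"x": -14.8, "y": 15.5, "z": -11.8, "rx": 0.034, "ry": -0.124, "rz": 0.016, "hand": 54}, {"x": -15.9, "y": 15.4, "z": -10.4, "rx": 0.034, "ry": -0.124, "rz": 0.016, "hand": 54}, {"x": -16.9, "y": 15.3, "z": -8.9, "rx": 0.034, "ry": -0.124, "rz": 0.016, "hand": 54}]
dist [  72.3 -254.   -90. ] rot [ 0.165 -0.2    0.017] n 6
[{"x": 16.2, "y": 43.3, "z": -4.6, "rx": 0.028, "ry": -0.033, "rz": 0.003, "hand": 54}, {"x": 16.2, "y": 43.1, "z": -6.4, "rx": 0.028, "ry": -0.033, "rz": 0.003, "hand": 54}, {"x": 16.1, "y": 42.9, "z": -8.1, "rx": 0.028, "ry": -0.033, "rz": 0.003, "hand": 54}, {"x": 15.9, "y": 42.6, "z": -9.8, "rx": 0.028, "ry": -0.033, "rz": 0.003, "hand": 54}, {"x": 15.6, "y": 42.3, "z": -11.5, "rx": 0.028, "ry": -0.033, "rz": 0.003, "hand": 54}]
[{"x": 15.3, "y": 41.9, "z": -13.2, "rx": 0.028, "ry": -0.033, "rz": 0.003, "hand": 54}]
```

Request:
jog_arm(
  increments=[
    {"x": -15,"y": 0,"z": 0,"rx": 0,"ry": 0,"rz": 0,"hand": 54},
    {"x": -25,"y": 0,"z": 0,"rx": 0,"ry": 0,"rz": 0,"hand": 54},
    {"x": -30,"y": 0,"z": 0,"rx": 0,"ry": 0,"rz": 0,"hand": 54},
  ],
)

```text
time_s: 13.45
eef_pos: [553.1, 106.8, 75.0]
ee_rot: [0.053, 0.899, 0.113, -0.419]
force: [-0.4, -0.6, -0.6]
grip_width: 0.677
```

Request:
jog_arm(
  increments=[
    {"x": -13.5,"y": 15.7,"z": -13.0,"rx": 0.034,"ry": -0.124,"rz": 0.016,"hand": 54},
    {"x": -14.8,"y": 15.5,"z": -11.8,"rx": 0.034,"ry": -0.124,"rz": 0.016,"hand": 54},
    {"x": -15.9,"y": 15.4,"z": -10.4,"rx": 0.034,"ry": -0.124,"rz": 0.016,"hand": 54},
    {"x": -16.9,"y": 15.3,"z": -8.9,"rx": 0.034,"ry": -0.124,"rz": 0.016,"hand": 54},
  ],
)

```text
time_s: 13.95
eef_pos: [565.9, 87.1, 122.0]
ee_rot: [0.032, 0.831, 0.1, -0.546]
force: [0.2, 0.9, -0.2]
grip_width: 0.679
```

Run:
```python
from look import *
show()
g=(fr(TR,(0,0,40)),tool(TR[2],0)); rows(*g,hand=54)
look(12,[("side",240,120,180,130,4)])
```

```text
t 13.95 p [565.9  87.1 122. ] ax [ 0.384  0.132 -0.914] jaw [ 0.202 -0.978 -0.056] F [ 0.2  0.9 -0.2] g 58.0 q [-0.15  0.27  1.83  0.3   0.69  1.03]
dist [  80.8 -293.1  -82. ] rot [ 0.255 -0.404  0.111] n 6
[{"x": 11.2, "y": 51.2, "z": 1.3, "rx": 0.042, "ry": -0.067, "rz": 0.018, "hand": 54}, {"x": 12.2, "y": 51.0, "z": -1.6, "rx": 0.042, "ry": -0.067, "rz": 0.018, "hand": 54}, {"x": 12.9, "y": 50.7, "z": -4.6, "rx": 0.042, "ry": -0.067, "rz": 0.018, "hand": 54}, {"x": 13.4, "y": 50.2, "z": -7.6, "rx": 0.042, "ry": -0.067, "rz": 0.018, "hand": 54}, {"x": 13.7, "y": 49.5, "z": -10.7, "rx": 0.042, "ry": -0.067, "rz": 0.018, "hand": 54}]
[{"x": 13.8, "y": 48.8, "z": -13.7, "rx": 0.042, "ry": -0.067, "rz": 0.018, "hand": 54}]
```

Request:
jog_arm(
  increments=[
    {"x": 11.2,"y": 51.2,"z": 1.3,"rx": 0.042,"ry": -0.067,"rz": 0.018,"hand": 54},
    {"x": 12.2,"y": 51.0,"z": -1.6,"rx": 0.042,"ry": -0.067,"rz": 0.018,"hand": 54},
    {"x": 12.9,"y": 50.7,"z": -4.6,"rx": 0.042,"ry": -0.067,"rz": 0.018,"hand": 54},
    {"x": 13.4,"y": 50.2,"z": -7.6,"rx": 0.042,"ry": -0.067,"rz": 0.018,"hand": 54},
    {"x": 13.7,"y": 49.5,"z": -10.7,"rx": 0.042,"ry": -0.067,"rz": 0.018,"hand": 54},
  ],
)

```text
time_s: 14.62
eef_pos: [636.1, -157.0, 52.9]
ee_rot: [-0.014, 0.733, 0.001, -0.68]
force: [0.1, 0.9, -0.1]
grip_width: 0.686
```

Request:
jog_arm(
  increments=[
    {"x": 13.8,"y": 48.8,"z": -13.7,"rx": 0.042,"ry": -0.067,"rz": 0.018,"hand": 54},
    {"x": 0,"y": 0,"z": 0,"rx": 0,"ry": 0,"rz": 0,"hand": 54},
  ],
)

```text
time_s: 14.88
eef_pos: [649.5, -206.8, 36.7]
ee_rot: [-0.025, 0.709, -0.02, -0.705]
force: [0.3, 0.9, -0.9]
grip_width: 0.683
```

Run:
```python
from look import *
show()
rows(fr(TR,(0,0,-24)),tool(TR[2],0),hand=54,n=2)
look(13,TY)
```

```text
t 14.88 p [ 649.5 -206.8   36.7] ax [ 0.007  0.007 -1.   ] jaw [-0.062 -0.998 -0.007] F [ 0.3  0.9 -0.9] g 58.3 q [-0.48  0.8   1.14  0.01  1.2   1.15]
dist [ -2.8   0.8 -60.7] rot [ 0.003 -0.006  0.007] n 2
[{"x": 30.3, "y": -0.1, "z": 1.6, "rx": 0.002, "ry": -0.003, "rz": 0.004, "hand": 54}, {"x": 30.3, "y": -0.2, "z": 1.5, "rx": 0.002, "ry": -0.003, "rz": 0.004, "hand": 54}]
```

Request:
jog_arm(
  increments=[
    {"x": 30.0,"y": 0,"z": 1.5,"rx": 0.002,"ry": -0.003,"rz": 0.003,"hand": 54},
    {"x": 30.0,"y": 0,"z": 1.5,"rx": 0.002,"ry": -0.003,"rz": 0.003,"hand": 54},
    {"x": 3,"y": 0,"z": 0,"rx": 0,"ry": 0,"rz": 0,"hand": 54},
    {"x": 2,"y": 0,"z": 0,"rx": 0,"ry": 0,"rz": 0,"hand": 54},
  ],
)

```text
time_s: 15.48
eef_pos: [647.8, -204.0, -23.3]
ee_rot: [-0.022, 0.708, -0.023, -0.705]
force: [-0.4, -1.1, -0.5]
grip_width: 0.682
```

Run:
```python
from look import *
show()
look(14,TY[:1])
```

```text
t 15.47 p [ 647.8 -204.   -23.3] ax [ 0.005 -0.002 -1.   ] jaw [-0.064 -0.998  0.002] F [-0.4 -1.1 -0.5] g 58.2 q [-0.48  0.86  1.19  0.    1.09  1.16]
```

Request:
jog_arm(
  increments=[
    {"x": 5,"y": 0,"z": 0,"rx": 0,"ry": 0,"rz": 0,"hand": 54},
    {"x": 1,"y": 0,"z": 0,"rx": 0,"ry": 0,"rz": 0,"hand": 54},
  ],
)

```text
time_s: 15.78
eef_pos: [647.1, -204.4, -30.8]
ee_rot: [-0.023, 0.708, -0.023, -0.706]
force: [0.7, -0.4, -1.8]
grip_width: 0.678
```

Request:
jog_arm(
  increments=[
    {"x": 1.5,"y": 0,"z": 0,"rx": 0,"ry": 0,"rz": 0,"hand": 54},
    {"x": 0,"y": 0,"z": 0,"rx": 0,"ry": 0,"rz": 0,"hand": 54},
  ],
)

```text
time_s: 16.02
eef_pos: [647.1, -204.4, -32.5]
ee_rot: [-0.023, 0.707, -0.023, -0.706]
force: [1.4, 0.1, -1.0]
grip_width: 0.681
```

Request:
jog_arm(
  increments=[
    {"x": 1.5,"y": 0,"z": 0,"rx": 0,"ry": 0,"rz": 0,"hand": 54},
    {"x": 0,"y": 0,"z": 0,"rx": 0,"ry": 0,"rz": 0,"hand": 54},
  ],
)

```text
time_s: 16.27
eef_pos: [647.3, -204.5, -33.8]
ee_rot: [-0.022, 0.708, -0.023, -0.706]
force: [0.7, -0.1, 0.4]
grip_width: 0.683
```

Request:
jog_arm(
  increments=[
    {"x": 1.2,"y": 0,"z": 0,"rx": 0,"ry": 0,"rz": 0,"hand": 54},
    {"x": 0,"y": 0,"z": 0,"rx": 0,"ry": 0,"rz": 0,"hand": 54},
  ],
)

```text
time_s: 16.52
eef_pos: [647.3, -204.5, -33.9]
ee_rot: [-0.022, 0.708, -0.023, -0.706]
force: [-3.9, 1.8, 8.6]
grip_width: 0.682
```

Request:
jog_arm(
  increments=[
    {"x": 0,"y": 0,"z": 0,"rx": 0,"ry": 0,"rz": 0,"hand": 72},
    {"x": 0,"y": 0,"z": 0,"rx": 0,"ry": 0,"rz": 0,"hand": 72},
    {"x": -30,"y": 0,"z": 0,"rx": 0,"ry": 0,"rz": 0,"hand": 72},
    {"x": -50,"y": 0,"z": 0,"rx": 0,"ry": 0,"rz": 0,"hand": 76},
    {"x": -50,"y": 0,"z": 0,"rx": 0,"ry": 0,"rz": 0,"hand": 76},
  ],
)

```text
time_s: 17.15
eef_pos: [646.6, -204.2, 96.1]
ee_rot: [-0.023, 0.707, -0.023, -0.706]
force: [0.7, -1.2, 1.3]
grip_width: 0.893
```

Run:
```python
from look import *
show()
m=rows(*lean(-5.6,d=38,back=75))
look(15,TY[:1])
```

```text
t 17.15 p [ 646.6 -204.2   96.1] ax [ 0.002 -0.001 -1.   ] jaw [-0.065 -0.998  0.001] F [ 0.7 -1.2  1.3] g 76.3 q [-0.48  0.73  1.1  -0.    1.31  1.16]
dist [-118.9  399.6  -16.7] rot [-0.301  0.691 -0.111] n 8
[{"x": 2.0, "y": -48.9, "z": 18.1, "rx": -0.038, "ry": 0.086, "rz": -0.014, "hand": 76}, {"x": 1.2, "y": -49.5, "z": 16.4, "rx": -0.038, "ry": 0.086, "rz": -0.014, "hand": 76}, {"x": 0.6, "y": -50.1, "z": 14.6, "rx": -0.038, "ry": 0.086, "rz": -0.014, "hand": 76}, {"x": 0.1, "y": -50.6, "z": 12.7, "rx": -0.038, "ry": 0.086, "rz": -0.014, "hand": 76}, {"x": -0.2, "y": -51.0, "z": 10.8, "rx": -0.038, "ry": 0.086, "rz": -0.014, "hand": 76}]
[{"x": -0.4, "y": -51.4, "z": 8.8, "rx": -0.038, "ry": 0.086, "rz": -0.014, "hand": 76}, {"x": -0.3, "y": -51.7, "z": 6.8, "rx": -0.038, "ry": 0.086, "rz": -0.014, "hand": 76}, {"x": -0.1, "y": -51.9, "z": 4.9, "rx": -0.038, "ry": 0.086, "rz": -0.014, "hand": 76}]
```

Request:
jog_arm(
  increments=[
    {"x": 2.0,"y": -48.9,"z": 18.1,"rx": -0.038,"ry": 0.086,"rz": -0.014,"hand": 76},
    {"x": 1.2,"y": -49.5,"z": 16.4,"rx": -0.038,"ry": 0.086,"rz": -0.014,"hand": 76},
    {"x": 0.6,"y": -50.1,"z": 14.6,"rx": -0.038,"ry": 0.086,"rz": -0.014,"hand": 76},
    {"x": 0.1,"y": -50.6,"z": 12.7,"rx": -0.038,"ry": 0.086,"rz": -0.014,"hand": 76},
    {"x": -0.2,"y": -51.0,"z": 10.8,"rx": -0.038,"ry": 0.086,"rz": -0.014,"hand": 76},
  ],
)

```text
time_s: 17.82
eef_pos: [571.5, 46.7, 84.5]
ee_rot: [0.025, 0.842, 0.064, -0.535]
force: [2.2, 0.5, 0.1]
grip_width: 0.892
```

Request:
jog_arm(
  increments=[
    {"x": -0.4,"y": -51.4,"z": 8.8,"rx": -0.038,"ry": 0.086,"rz": -0.014,"hand": 76},
    {"x": -0.3,"y": -51.7,"z": 6.8,"rx": -0.038,"ry": 0.086,"rz": -0.014,"hand": 76},
    {"x": -0.1,"y": -51.9,"z": 4.9,"rx": -0.038,"ry": 0.086,"rz": -0.014,"hand": 76},
    {"x": 0,"y": 0,"z": 0,"rx": 0,"ry": 0,"rz": 0,"hand": 76},
  ],
)

```text
time_s: 18.32
eef_pos: [536.2, 177.2, 80.4]
ee_rot: [0.046, 0.892, 0.114, -0.435]
force: [0.6, 0.0, 0.2]
grip_width: 0.894
```

Run:
```python
from look import *
show()
rows(*lean(-5.6,d=38,back=75))
rows(*lean(-5.6,d=38,back=25),n=4)
```

```text
t 18.32 p [536.2 177.2  80.4] ax [ 0.595  0.163 -0.787] jaw [ 0.243 -0.97  -0.016] F [0.6 0.  0.2] g 76.3 q [0.04 0.27 2.1  0.89 0.18 0.53]
dist [-8.5 18.3 -1. ] rot [-0.013  0.033  0.01 ] n 1
[{"x": -1.2, "y": -19.7, "z": 3.8, "rx": -0.013, "ry": 0.033, "rz": 0.01, "hand": 76}]
dist [ 22.7  26.2 -39.3] rot [-0.013  0.033  0.01 ] n 4
[{"x": 12.2, "y": -4.8, "z": 0.5, "rx": -0.003, "ry": 0.008, "rz": 0.003, "hand": 76}, {"x": 12.2, "y": -4.8, "z": 0.6, "rx": -0.003, "ry": 0.008, "rz": 0.003, "hand": 76}, {"x": 12.1, "y": -4.9, "z": 0.7, "rx": -0.003, "ry": 0.008, "rz": 0.003, "hand": 76}, {"x": 12.1, "y": -4.9, "z": 0.8, "rx": -0.003, "ry": 0.008, "rz": 0.003, "hand": 76}]
```

Request:
jog_arm(
  increments=[
    {"x": -0.6,"y": -10,"z": 2,"rx": -0.006,"ry": 0.016,"rz": 0.005,"hand": 76},
    {"x": -0.6,"y": -10,"z": 2,"rx": -0.006,"ry": 0.016,"rz": 0.005,"hand": 76},
    {"x": 20,"y": 0,"z": 0,"rx": 0,"ry": 0,"rz": 0,"hand": 76},
    {"x": 20,"y": 0,"z": 0,"rx": 0,"ry": 0,"rz": 0,"hand": 76},
    {"x": 0,"y": 0,"z": 0,"rx": 0,"ry": 0,"rz": 0,"hand": 76},
  ],
)

```text
time_s: 18.95
eef_pos: [552.3, 199.5, 51.7]
ee_rot: [0.051, 0.899, 0.112, -0.42]
force: [-0.6, -0.6, 0.1]
grip_width: 0.885
```

Run:
```python
from look import *
show()
rows(*lean(-5.6,d=38),n=3)
look(16,RK)
```

```text
t 18.95 p [552.3 199.5  51.7] ax [ 0.623  0.158 -0.766] jaw [ 0.244 -0.97  -0.001] F [-0.6 -0.6  0.1] g 75.6 q [ 0.1   0.38  2.08  1.67  0.1  -0.22]
dist [ 22.2   7.8 -29.8] rot [-0.004  0.    -0.001] n 3
[{"x": 12.6, "y": -0.7, "z": 0.4, "rx": -0.001, "ry": 0.0, "rz": -0.0, "hand": 76}, {"x": 12.6, "y": -0.7, "z": 0.4, "rx": -0.001, "ry": 0.0, "rz": -0.0, "hand": 76}, {"x": 12.6, "y": -0.7, "z": 0.4, "rx": -0.001, "ry": 0.0, "rz": -0.0, "hand": 76}]
```

```bash
cat >> plan.py <<'E'
DT=np.radians(10)
def ax(t): return np.array([np.sin(t),0,-np.cos(t)])
def lean2(yc,back=0,dt=DT,D=38,up=0,dyaw=0,dx=0,dz=0):
    t0=np.radians(40); t=t0-dt; u=np.array([np.cos(t0),0,np.sin(t0)])
    P=np.array([5+dx,yc,51+dz])-4*ax(t0)+u*up+(D+4-back)*ax(t)
    return fr(ST,P),tool(ST[2]+dyaw,t)
def flat(f,x=0,y=0,z=0,h=0,dt=DT,D=38,dyaw=0):
    # board lying with underside at z in frame f=(x,y,yaw); h = height above
    P=np.array([x,y,z+4+h])+(D+4)*ax(-dt)
    return fr(f,P),tool(f[2]+dyaw,-dt)
E
python3 - <<'E'
from look import *
a=rows(*lean2(-5.6,back=35),n=3)
rows(*lean2(-5.6,back=0),start=a,n=3)
E
```

```text
dist [-0.   1.7 -4.5] rot [-0.003 -0.175 -0.001] n 3
[{"x": 1.2, "y": -0.6, "z": 0.9, "rx": -0.001, "ry": -0.058, "rz": -0.0, "hand": 76}, {"x": 1.3, "y": -0.6, "z": 0.8, "rx": -0.001, "ry": -0.058, "rz": -0.0, "hand": 76}, {"x": 1.3, "y": -0.6, "z": 0.7, "rx": -0.001, "ry": -0.058, "rz": -0.0, "hand": 76}]
dist [ 17.    4.3 -30.3] rot [0. 0. 0.] n 3
[{"x": 11.7, "y": -0.0, "z": 0.0, "rx": 0.0, "ry": 0.0, "rz": 0.0, "hand": 76}, {"x": 11.7, "y": -0.0, "z": 0.0, "rx": 0.0, "ry": 0.0, "rz": 0.0, "hand": 76}, {"x": 11.7, "y": -0.0, "z": 0.0, "rx": 0.0, "ry": 0.0, "rz": 0.0, "hand": 76}]
```

Request:
jog_arm(
  increments=[
    {"x": 1.2,"y": -0.6,"z": 0.8,"rx": 0,"ry": -0.058,"rz": 0,"hand": 76},
    {"x": 1.2,"y": -0.6,"z": 0.8,"rx": 0,"ry": -0.058,"rz": 0,"hand": 76},
    {"x": 1.2,"y": -0.6,"z": 0.8,"rx": 0,"ry": -0.058,"rz": 0,"hand": 76},
    {"x": 0,"y": 0,"z": 0,"rx": 0,"ry": 0,"rz": 0,"hand": 76},
  ],
)

```text
time_s: 19.55
eef_pos: [552.3, 209.4, 53.0]
ee_rot: [0.05, 0.886, 0.123, -0.445]
force: [0.2, -0.3, -1.4]
grip_width: 0.889
```

Run:
```python
from look import *
show()
rows(*lean2(-5.6,back=0),n=4)
```

```text
t 19.55 p [552.3 209.4  53. ] ax [ 0.573  0.174 -0.801] jaw [ 0.263 -0.965 -0.022] F [ 0.2 -0.3 -1.4] g 75.9 q [0.11 0.38 2.03 0.86 0.15 0.61]
dist [ 16.3  -3.6 -35.3] rot [ 0.002 -0.118  0.027] n 4
[{"x": 9.2, "y": 2.1, "z": 2.3, "rx": 0.0, "ry": -0.03, "rz": 0.007, "hand": 76}, {"x": 9.3, "y": 2.1, "z": 2.0, "rx": 0.0, "ry": -0.03, "rz": 0.007, "hand": 76}, {"x": 9.4, "y": 2.0, "z": 1.7, "rx": 0.0, "ry": -0.03, "rz": 0.007, "hand": 76}, {"x": 9.4, "y": 1.9, "z": 1.5, "rx": 0.0, "ry": -0.03, "rz": 0.007, "hand": 76}]
```

Run:
```python
from look import *
rows(*lean2(-5.6,back=38),n=4)
```

```text
dist [-2.1 -8.3 -2.4] rot [ 0.002 -0.118  0.027] n 4
[{"x": -0.2, "y": 1.9, "z": 1.2, "rx": 0.0, "ry": -0.03, "rz": 0.007, "hand": 76}, {"x": -0.1, "y": 1.9, "z": 1.2, "rx": 0.0, "ry": -0.03, "rz": 0.007, "hand": 76}, {"x": -0.1, "y": 1.9, "z": 1.2, "rx": 0.0, "ry": -0.03, "rz": 0.007, "hand": 76}, {"x": -0.0, "y": 1.9, "z": 1.2, "rx": 0.0, "ry": -0.03, "rz": 0.007, "hand": 76}]
```

Request:
jog_arm(
  increments=[
    {"x": 0,"y": 1.9,"z": 1.2,"rx": 0.0,"ry": -0.03,"rz": 0.007,"hand": 76},
    {"x": 0,"y": 1.9,"z": 1.2,"rx": 0.0,"ry": -0.03,"rz": 0.007,"hand": 76},
    {"x": 0,"y": 1.9,"z": 1.2,"rx": 0.0,"ry": -0.03,"rz": 0.007,"hand": 76},
    {"x": 0,"y": 1.9,"z": 1.2,"rx": 0.0,"ry": -0.03,"rz": 0.007,"hand": 76},
    {"x": 0,"y": 0,"z": 0,"rx": 0,"ry": 0,"rz": 0,"hand": 76},
  ],
)

```text
time_s: 20.18
eef_pos: [550.2, 201.5, 49.6]
ee_rot: [0.063, 0.859, 0.108, -0.497]
force: [0.5, 0.1, 0.1]
grip_width: 0.891
```

Run:
```python
from look import *
show()
rows(*lean2(-5.6,back=0),n=4)
```

```text
t 20.18 p [550.2 201.5  49.6] ax [ 0.483  0.124 -0.867] jaw [ 0.248 -0.969  0.   ] F [0.5 0.1 0.1] g 76.1 q [0.12 0.39 1.95 0.23 0.29 1.23]
dist [ 18.5   4.3 -31.9] rot [0.001 0.002 0.001] n 4
[{"x": 9.3, "y": 0.1, "z": -0.1, "rx": 0.0, "ry": 0.0, "rz": 0.0, "hand": 76}, {"x": 9.3, "y": 0.1, "z": -0.1, "rx": 0.0, "ry": 0.0, "rz": 0.0, "hand": 76}, {"x": 9.3, "y": 0.1, "z": -0.1, "rx": 0.0, "ry": 0.0, "rz": 0.0, "hand": 76}, {"x": 9.3, "y": 0.1, "z": -0.1, "rx": 0.0, "ry": 0.0, "rz": 0.0, "hand": 76}]
```

Request:
jog_arm(
  increments=[
    {"x": 12,"y": 0,"z": 0,"rx": 0,"ry": 0,"rz": 0,"hand": 76},
    {"x": 12,"y": 0,"z": 0,"rx": 0,"ry": 0,"rz": 0,"hand": 76},
    {"x": 6,"y": 0,"z": 0,"rx": 0,"ry": 0,"rz": 0,"hand": 76},
  ],
)

```text
time_s: 20.55
eef_pos: [564.4, 205.1, 21.8]
ee_rot: [0.063, 0.858, 0.108, -0.498]
force: [0.4, -0.3, -0.1]
grip_width: 0.89
```

Request:
jog_arm(
  increments=[
    {"x": 4,"y": 0,"z": 0,"rx": 0,"ry": 0,"rz": 0,"hand": 76},
    {"x": 3,"y": 0,"z": 0,"rx": 0,"ry": 0,"rz": 0,"hand": 76},
  ],
)

```text
time_s: 20.8
eef_pos: [567.9, 206.1, 16.8]
ee_rot: [0.063, 0.858, 0.108, -0.497]
force: [-0.2, 0.2, 0.8]
grip_width: 0.892
```

Run:
```python
from look import *
show()
rows(*lean2(-5.6,back=0),n=1)
look(17,RK)
```

```text
t 20.8 p [567.9 206.1  16.8] ax [ 0.482  0.123 -0.868] jaw [ 0.248 -0.969  0.   ] F [-0.2  0.2  0.8] g 76.1 q [0.12 0.48 1.91 0.27 0.23 1.19]
dist [ 0.8 -0.2  0.9] rot [0.001 0.003 0.   ] n 1
[{"x": -0.4, "y": 0.4, "z": -1.0, "rx": 0.001, "ry": 0.003, "rz": 0.0, "hand": 76}]
```

Fingers straddle the middle board in both views. Closing.

Request:
jog_arm(
  increments=[
    {"x": 0,"y": 0,"z": 0,"rx": 0,"ry": 0,"rz": 0,"hand": 64},
    {"x": 0,"y": 0,"z": 0,"rx": 0,"ry": 0,"rz": 0,"hand": 54},
    {"x": 0,"y": 0,"z": 0,"rx": 0,"ry": 0,"rz": 0,"hand": 54},
    {"x": 0,"y": 0,"z": 0,"rx": 0,"ry": 0,"rz": 0,"hand": 54},
  ],
  force=40,
)

```text
time_s: 21.4
eef_pos: [567.7, 205.9, 17.6]
ee_rot: [0.063, 0.859, 0.108, -0.497]
force: [-5.8, -2.5, 6.5]
grip_width: 0.68
```

Run:
```python
from look import *
show()
a=(cur()[0]+[0,0,0],cur()[1])
b=rows(*lean2(-5.6,back=85),n=3,hand=54)
c=rows(*flat(TR,z=12,h=70),start=b,hand=54)
```

```text
t 21.4 p [567.7 205.9  17.6] ax [ 0.482  0.123 -0.867] jaw [ 0.248 -0.969  0.   ] F [-5.8 -2.5  6.5] g 58.1 q [0.12 0.48 1.91 0.27 0.24 1.19]
dist [-40.3 -10.5  73.7] rot [0.001 0.003 0.   ] n 3
[{"x": -28.2, "y": 0.1, "z": -0.2, "rx": 0.0, "ry": 0.001, "rz": 0.0, "hand": 54}, {"x": -28.2, "y": 0.1, "z": -0.2, "rx": 0.0, "ry": 0.001, "rz": 0.0, "hand": 54}, {"x": -28.2, "y": 0.1, "z": -0.2, "rx": 0.0, "ry": 0.001, "rz": 0.0, "hand": 54}]
dist [ 111.9 -400.9  -46.7] rot [ 0.317 -0.692  0.056] n 8
[{"x": 5.6, "y": 52.0, "z": 1.9, "rx": 0.04, "ry": -0.087, "rz": 0.007, "hand": 54}, {"x": 6.1, "y": 52.0, "z": -0.7, "rx": 0.04, "ry": -0.087, "rz": 0.007, "hand": 54}, {"x": 6.2, "y": 51.9, "z": -3.3, "rx": 0.04, "ry": -0.087, "rz": 0.007, "hand": 54}, {"x": 6.2, "y": 51.6, "z": -5.9, "rx": 0.04, "ry": -0.087, "rz": 0.007, "hand": 54}, {"x": 6.0, "y": 51.3, "z": -8.4, "rx": 0.04, "ry": -0.087, "rz": 0.007, "hand": 54}]
[{"x": 5.5, "y": 50.9, "z": -11.0, "rx": 0.04, "ry": -0.087, "rz": 0.007, "hand": 54}, {"x": 4.8, "y": 50.4, "z": -13.4, "rx": 0.04, "ry": -0.087, "rz": 0.007, "hand": 54}, {"x": 3.9, "y": 49.8, "z": -15.8, "rx": 0.04, "ry": -0.087, "rz": 0.007, "hand": 54}]
```

Request:
jog_arm(
  increments=[
    {"x": -20,"y": 0,"z": 0,"rx": 0,"ry": 0,"rz": 0,"hand": 54},
    {"x": -32,"y": 0,"z": 0,"rx": 0,"ry": 0,"rz": 0,"hand": 54},
    {"x": -36,"y": 0,"z": 0,"rx": 0,"ry": 0,"rz": 0,"hand": 54},
  ],
)

```text
time_s: 21.78
eef_pos: [524.6, 195.0, 94.0]
ee_rot: [0.063, 0.858, 0.108, -0.498]
force: [0.4, 0.6, -0.2]
grip_width: 0.682
```

Request:
jog_arm(
  increments=[
    {"x": 5.6,"y": 52.0,"z": 1.9,"rx": 0.04,"ry": -0.087,"rz": 0.007,"hand": 54},
    {"x": 6.1,"y": 52.0,"z": -0.7,"rx": 0.04,"ry": -0.087,"rz": 0.007,"hand": 54},
    {"x": 6.2,"y": 51.9,"z": -3.3,"rx": 0.04,"ry": -0.087,"rz": 0.007,"hand": 54},
    {"x": 6.2,"y": 51.6,"z": -5.9,"rx": 0.04,"ry": -0.087,"rz": 0.007,"hand": 54},
    {"x": 6.0,"y": 51.3,"z": -8.4,"rx": 0.04,"ry": -0.087,"rz": 0.007,"hand": 54},
  ],
)

```text
time_s: 22.4
eef_pos: [595.6, -57.1, 64.5]
ee_rot: [0.007, 0.734, 0.027, -0.679]
force: [0.9, -0.5, -0.1]
grip_width: 0.681
```

Run:
```python
from look import *
show()
c=rows(*flat(TR,z=12,h=60),hand=54)
```

```text
t 22.4 p [595.6 -57.1  64.5] ax [ 0.078  0.029 -0.997] jaw [ 0.049 -0.998 -0.025] F [ 0.9 -0.5 -0.1] g 58.2 q [-0.32  0.55  1.5   0.06  1.02  1.18]
dist [  43.8 -148.4  -29.8] rot [ 0.116 -0.252  0.02 ] n 3
[{"x": 9.6, "y": 50.4, "z": -11.4, "rx": 0.039, "ry": -0.084, "rz": 0.007, "hand": 54}, {"x": 8.9, "y": 49.8, "z": -14.2, "rx": 0.039, "ry": -0.084, "rz": 0.007, "hand": 54}, {"x": 7.9, "y": 49.1, "z": -16.8, "rx": 0.039, "ry": -0.084, "rz": 0.007, "hand": 54}]
```

Request:
jog_arm(
  increments=[
    {"x": 9.6,"y": 50.4,"z": -11.4,"rx": 0.039,"ry": -0.084,"rz": 0.007,"hand": 54},
    {"x": 8.9,"y": 49.8,"z": -14.2,"rx": 0.039,"ry": -0.084,"rz": 0.007,"hand": 54},
    {"x": 7.9,"y": 49.1,"z": -16.8,"rx": 0.039,"ry": -0.084,"rz": 0.007,"hand": 54},
    {"x": 0,"y": 0,"z": 0,"rx": 0,"ry": 0,"rz": 0,"hand": 54},
  ],
)

```text
time_s: 22.9
eef_pos: [639.3, -206.7, 30.9]
ee_rot: [0.026, -0.642, 0.022, 0.766]
force: [-0.4, 0.2, -0.7]
grip_width: 0.681
```

Run:
```python
from look import *
show()
c=rows(*flat(TR,z=12,h=6),hand=54,n=2)
look(18,TY[:1])
```

```text
t 22.9 p [ 639.3 -206.7   30.9] ax [-0.175  0.012 -0.985] jaw [-0.068 -0.998  0.   ] F [-0.4  0.2 -0.7] g 58.1 q [-0.46  0.9   0.97 -0.07  1.43  1.2 ]
dist [  0.1   1.2 -50.3] rot [-0.003  0.001  0.   ] n 2
[{"x": 24.7, "y": -0.6, "z": -4.4, "rx": -0.001, "ry": 0.001, "rz": 0.0, "hand": 54}, {"x": 24.7, "y": -0.6, "z": -4.4, "rx": -0.001, "ry": 0.001, "rz": 0.0, "hand": 54}]
```

Request:
jog_arm(
  increments=[
    {"x": 24.5,"y": -0.6,"z": -4.4,"rx": 0,"ry": 0,"rz": 0,"hand": 54},
    {"x": 24.5,"y": -0.6,"z": -4.4,"rx": 0,"ry": 0,"rz": 0,"hand": 54},
    {"x": 2,"y": 0,"z": -0.35,"rx": 0,"ry": 0,"rz": 0,"hand": 54},
    {"x": 0,"y": 0,"z": 0,"rx": 0,"ry": 0,"rz": 0,"hand": 54},
  ],
)

```text
time_s: 23.45
eef_pos: [640.3, -202.2, -15.7]
ee_rot: [0.024, -0.644, 0.021, 0.764]
force: [-0.3, -0.4, -0.5]
grip_width: 0.68
```

Request:
jog_arm(
  increments=[
    {"x": 2,"y": 0,"z": -0.35,"rx": 0,"ry": 0,"rz": 0,"hand": 54},
    {"x": 0,"y": 0,"z": 0,"rx": 0,"ry": 0,"rz": 0,"hand": 54},
  ],
)

```text
time_s: 23.7
eef_pos: [640.0, -202.6, -18.6]
ee_rot: [0.024, -0.644, 0.021, 0.765]
force: [1.0, 0.1, -1.1]
grip_width: 0.68
```

Request:
jog_arm(
  increments=[
    {"x": 3,"y": 0,"z": -0.5,"rx": 0,"ry": 0,"rz": 0,"hand": 54},
    {"x": 1,"y": 0,"z": -0.2,"rx": 0,"ry": 0,"rz": 0,"hand": 54},
    {"x": 0,"y": 0,"z": 0,"rx": 0,"ry": 0,"rz": 0,"hand": 54},
  ],
)

```text
time_s: 24.08
eef_pos: [639.8, -202.5, -23.5]
ee_rot: [0.025, -0.643, 0.021, 0.765]
force: [0.3, -0.0, -1.7]
grip_width: 0.678
```

Request:
jog_arm(
  increments=[
    {"x": 1.5,"y": 0,"z": -0.3,"rx": 0,"ry": 0,"rz": 0,"hand": 54},
    {"x": 0,"y": 0,"z": 0,"rx": 0,"ry": 0,"rz": 0,"hand": 54},
  ],
)

```text
time_s: 24.32
eef_pos: [640.0, -202.6, -24.8]
ee_rot: [0.024, -0.643, 0.021, 0.765]
force: [0.6, -0.4, 0.6]
grip_width: 0.679
```

Near contact; release (opening to 72) and lift along the tool axis.

Request:
jog_arm(
  increments=[
    {"x": 0.8,"y": 0,"z": -0.1,"rx": 0,"ry": 0,"rz": 0,"hand": 54},
    {"x": 0,"y": 0,"z": 0,"rx": 0,"ry": 0,"rz": 0,"hand": 72},
    {"x": 0,"y": 0,"z": 0,"rx": 0,"ry": 0,"rz": 0,"hand": 72},
    {"x": -30,"y": 0,"z": 0,"rx": 0,"ry": 0,"rz": 0,"hand": 72},
    {"x": -55,"y": 0,"z": 0,"rx": 0,"ry": 0,"rz": 0,"hand": 76},
  ],
)

```text
time_s: 24.95
eef_pos: [653.2, -202.9, 57.0]
ee_rot: [0.025, -0.642, 0.021, 0.766]
force: [0.0, -0.1, -0.3]
grip_width: 0.889
```

Run:
```python
from look import *
show()
c=rows(*lean2(96.7,back=90),hand=76)
look(19,TY)
look(20,GR)
```

```text
t 24.95 p [ 653.2 -202.9   57. ] ax [-0.175  0.012 -0.984] jaw [-0.065 -0.998 -0.001] F [ 0.  -0.1 -0.3] g 76.0 q [-0.44  0.91  0.89 -0.06  1.51  1.2 ]
dist [-153.5  496.8   38.7] rot [-0.317  0.694 -0.054] n 10
[{"x": -0.5, "y": -48.6, "z": 18.9, "rx": -0.032, "ry": 0.069, "rz": -0.005, "hand": 76}, {"x": -1.5, "y": -49.2, "z": 17.3, "rx": -0.032, "ry": 0.069, "rz": -0.005, "hand": 76}, {"x": -2.4, "y": -49.7, "z": 15.6, "rx": -0.032, "ry": 0.069, "rz": -0.005, "hand": 76}, {"x": -3.1, "y": -50.2, "z": 13.8, "rx": -0.032, "ry": 0.069, "rz": -0.005, "hand": 76}, {"x": -3.7, "y": -50.6, "z": 12.0, "rx": -0.032, "ry": 0.069, "rz": -0.005, "hand": 76}]
[{"x": -4.2, "y": -51.0, "z": 10.1, "rx": -0.032, "ry": 0.069, "rz": -0.005, "hand": 76}, {"x": -4.6, "y": -51.3, "z": 8.2, "rx": -0.032, "ry": 0.069, "rz": -0.005, "hand": 76}, {"x": -4.8, "y": -51.5, "z": 6.2, "rx": -0.032, "ry": 0.069, "rz": -0.005, "hand": 76}, {"x": -4.9, "y": -51.7, "z": 4.3, "rx": -0.032, "ry": 0.069, "rz": -0.005, "hand": 76}, {"x": -4.8, "y": -51.9, "z": 2.3, "rx": -0.032, "ry": 0.069, "rz": -0.005, "hand": 76}]
```

Request:
jog_arm(
  increments=[
    {"x": -10,"y": -48.6,"z": 18.9,"rx": -0.032,"ry": 0.069,"rz": -0.005,"hand": 76},
    {"x": -5,"y": -49.2,"z": 17.3,"rx": -0.032,"ry": 0.069,"rz": -0.005,"hand": 76},
    {"x": -2.4,"y": -49.7,"z": 15.6,"rx": -0.032,"ry": 0.069,"rz": -0.005,"hand": 76},
    {"x": -3.1,"y": -50.2,"z": 13.8,"rx": -0.032,"ry": 0.069,"rz": -0.005,"hand": 76},
    {"x": -3.7,"y": -50.6,"z": 12.0,"rx": -0.032,"ry": 0.069,"rz": -0.005,"hand": 76},
  ],
)

```text
time_s: 25.78
eef_pos: [577.7, 46.5, 88.0]
ee_rot: [0.021, 0.765, 0.044, -0.642]
force: [1.2, -0.1, -0.4]
grip_width: 0.891
```

Request:
jog_arm(
  increments=[
    {"x": -4.2,"y": -51.0,"z": 10.1,"rx": -0.032,"ry": 0.069,"rz": -0.005,"hand": 76},
    {"x": -4.6,"y": -51.3,"z": 8.2,"rx": -0.032,"ry": 0.069,"rz": -0.005,"hand": 76},
    {"x": -4.8,"y": -51.5,"z": 6.2,"rx": -0.032,"ry": 0.069,"rz": -0.005,"hand": 76},
    {"x": -2,"y": -51.7,"z": 4.3,"rx": -0.032,"ry": 0.069,"rz": -0.005,"hand": 76},
    {"x": 0,"y": -51.9,"z": 2.3,"rx": -0.032,"ry": 0.069,"rz": -0.005,"hand": 76},
  ],
)

```text
time_s: 26.4
eef_pos: [503.7, 295.2, 98.9]
ee_rot: [0.066, 0.859, 0.108, -0.496]
force: [0.6, 0.0, -0.4]
grip_width: 0.89
```

Run:
```python
from look import *
show()
c=rows(*lean2(96.7,back=60),hand=76,n=3)
```

```text
t 26.4 p [503.7 295.2  98.9] ax [ 0.485  0.119 -0.866] jaw [ 0.251 -0.968  0.007] F [ 0.6  0.  -0.4] g 76.0 q [ 0.36  0.31  1.9  -0.15  0.42  1.79]
dist [ 10.6   2.3 -29.3] rot [ 0.007  0.001 -0.004] n 3
[{"x": 10.3, "y": 0.1, "z": 1.7, "rx": 0.002, "ry": 0.0, "rz": -0.001, "hand": 76}, {"x": 10.3, "y": 0.1, "z": 1.7, "rx": 0.002, "ry": 0.0, "rz": -0.001, "hand": 76}, {"x": 10.3, "y": 0.1, "z": 1.7, "rx": 0.002, "ry": 0.0, "rz": -0.001, "hand": 76}]
```

Request:
jog_arm(
  increments=[
    {"x": 15,"y": 0.1,"z": 1.7,"rx": 0.002,"ry": 0.0,"rz": -0.001,"hand": 76},
    {"x": 20,"y": 0.1,"z": 1.7,"rx": 0.002,"ry": 0.0,"rz": -0.001,"hand": 76},
    {"x": 18,"y": 0.1,"z": 1.7,"rx": 0.002,"ry": 0.0,"rz": -0.001,"hand": 76},
    {"x": 0,"y": 0,"z": 0,"rx": 0,"ry": 0,"rz": 0,"hand": 76},
  ],
)

```text
time_s: 26.9
eef_pos: [526.1, 297.6, 49.1]
ee_rot: [0.063, 0.858, 0.106, -0.498]
force: [-0.3, -0.3, 0.1]
grip_width: 0.889
```

Run:
```python
from look import *
show()
c=rows(*lean2(96.7,back=0),hand=76,n=3)
look(21,RK)
```

```text
t 26.9 p [526.1 297.6  49.1] ax [ 0.481  0.119 -0.869] jaw [ 0.245 -0.97   0.002] F [-0.3 -0.3  0.1] g 76.0 q [ 0.35  0.43  1.88 -0.16  0.32  1.81]
dist [ 17.3   7.4 -31.4] rot [-0.001  0.006 -0.003] n 3
[{"x": 12.2, "y": -1.0, "z": -0.2, "rx": -0.0, "ry": 0.002, "rz": -0.001, "hand": 76}, {"x": 12.2, "y": -1.0, "z": -0.2, "rx": -0.0, "ry": 0.002, "rz": -0.001, "hand": 76}, {"x": 12.2, "y": -1.0, "z": -0.1, "rx": -0.0, "ry": 0.002, "rz": -0.001, "hand": 76}]
```

Request:
jog_arm(
  increments=[
    {"x": 12,"y": -1,"z": 0,"rx": 0,"ry": 0.002,"rz": 0,"hand": 76},
    {"x": 12,"y": -1,"z": 0,"rx": 0,"ry": 0.002,"rz": 0,"hand": 76},
    {"x": 6,"y": -1,"z": 0,"rx": 0,"ry": 0.002,"rz": 0,"hand": 76},
  ],
)

```text
time_s: 27.38
eef_pos: [540.6, 305.5, 24.5]
ee_rot: [0.063, 0.86, 0.107, -0.494]
force: [0.8, -0.5, -0.1]
grip_width: 0.885
```

Request:
jog_arm(
  increments=[
    {"x": 4,"y": 0,"z": 0,"rx": 0,"ry": 0,"rz": 0,"hand": 76},
    {"x": 2.5,"y": 0,"z": 0,"rx": 0,"ry": 0,"rz": 0,"hand": 76},
  ],
)

```text
time_s: 27.62
eef_pos: [543.8, 306.3, 19.8]
ee_rot: [0.063, 0.861, 0.107, -0.494]
force: [-0.3, -0.3, 0.2]
grip_width: 0.886
```

Request:
jog_arm(
  increments=[
    {"x": 0,"y": 0,"z": 0,"rx": 0,"ry": 0,"rz": 0,"hand": 64},
    {"x": 0,"y": 0,"z": 0,"rx": 0,"ry": 0,"rz": 0,"hand": 54},
    {"x": 0,"y": 0,"z": 0,"rx": 0,"ry": 0,"rz": 0,"hand": 54},
    {"x": 0,"y": 0,"z": 0,"rx": 0,"ry": 0,"rz": 0,"hand": 54},
  ],
  force=40,
)

```text
time_s: 28.12
eef_pos: [543.6, 306.1, 20.4]
ee_rot: [0.062, 0.861, 0.107, -0.494]
force: [-4.9, -3.1, 5.3]
grip_width: 0.679
```

Run:
```python
from look import *
show()
c=rows(*lean2(96.7,back=0),hand=54,n=1)
b=rows(*lean2(96.7,back=85),hand=54,n=3)
c=rows(*flat(TR,z=20,h=70),start=b,hand=54)
```

```text
t 28.12 p [543.6 306.1  20.4] ax [ 0.489  0.123 -0.864] jaw [ 0.246 -0.969  0.002] F [-4.9 -3.1  5.3] g 58.0 q [ 0.35  0.52  1.84 -0.21  0.26  1.86]
dist [-0.2 -1.2 -2.7] rot [-0.    -0.005 -0.002] n 1
[{"x": 2.1, "y": 1.1, "z": 1.8, "rx": -0.0, "ry": -0.005, "rz": -0.002, "hand": 54}]
dist [-41.4 -11.7  70.9] rot [-0.    -0.005 -0.002] n 3
[{"x": -27.6, "y": 0.4, "z": 0.4, "rx": -0.0, "ry": -0.002, "rz": -0.001, "hand": 54}, {"x": -27.6, "y": 0.4, "z": 0.5, "rx": -0.0, "ry": -0.002, "rz": -0.001, "hand": 54}, {"x": -27.6, "y": 0.4, "z": 0.5, "rx": -0.0, "ry": -0.002, "rz": -0.001, "hand": 54}]
dist [ 137.2 -500.   -38.7] rot [ 0.317 -0.692  0.056] n 10
[{"x": 3.8, "y": 51.8, "z": 1.1, "rx": 0.032, "ry": -0.069, "rz": 0.006, "hand": 54}, {"x": 4.1, "y": 51.8, "z": -0.8, "rx": 0.032, "ry": -0.069, "rz": 0.006, "hand": 54}, {"x": 4.3, "y": 51.7, "z": -2.7, "rx": 0.032, "ry": -0.069, "rz": 0.006, "hand": 54}, {"x": 4.3, "y": 51.6, "z": -4.7, "rx": 0.032, "ry": -0.069, "rz": 0.006, "hand": 54}, {"x": 4.2, "y": 51.4, "z": -6.6, "rx": 0.032, "ry": -0.069, "rz": 0.006, "hand": 54}]
[{"x": 4.0, "y": 51.1, "z": -8.5, "rx": 0.032, "ry": -0.069, "rz": 0.006, "hand": 54}, {"x": 3.6, "y": 50.8, "z": -10.4, "rx": 0.032, "ry": -0.069, "rz": 0.006, "hand": 54}, {"x": 3.1, "y": 50.4, "z": -12.2, "rx": 0.032, "ry": -0.069, "rz": 0.006, "hand": 54}, {"x": 2.5, "y": 50.0, "z": -14.0, "rx": 0.032, "ry": -0.069, "rz": 0.006, "hand": 54}, {"x": 1.7, "y": 49.5, "z": -15.8, "rx": 0.032, "ry": -0.069, "rz": 0.006, "hand": 54}]
```

Request:
jog_arm(
  increments=[
    {"x": -20,"y": 0,"z": 0,"rx": 0,"ry": 0,"rz": 0,"hand": 54},
    {"x": -32,"y": 0,"z": 0,"rx": 0,"ry": 0,"rz": 0,"hand": 54},
    {"x": -38,"y": 0,"z": 0,"rx": 0,"ry": 0,"rz": 0,"hand": 54},
  ],
)

```text
time_s: 28.5
eef_pos: [498.9, 295.0, 98.1]
ee_rot: [0.063, 0.86, 0.107, -0.494]
force: [0.0, 0.4, 0.0]
grip_width: 0.68
```

Request:
jog_arm(
  increments=[
    {"x": 2,"y": 51.8,"z": 1.1,"rx": 0.032,"ry": -0.069,"rz": 0.006,"hand": 54},
    {"x": 2,"y": 51.8,"z": -0.8,"rx": 0.032,"ry": -0.069,"rz": 0.006,"hand": 54},
    {"x": 3,"y": 51.7,"z": -2.7,"rx": 0.032,"ry": -0.069,"rz": 0.006,"hand": 54},
    {"x": 4.3,"y": 51.6,"z": -4.7,"rx": 0.032,"ry": -0.069,"rz": 0.006,"hand": 54},
    {"x": 4.2,"y": 51.4,"z": -6.6,"rx": 0.032,"ry": -0.069,"rz": 0.006,"hand": 54},
  ],
)

```text
time_s: 29.12
eef_pos: [565.9, 42.9, 83.8]
ee_rot: [0.018, 0.766, 0.042, -0.641]
force: [-0.4, 0.9, -0.0]
grip_width: 0.679
```

Run:
```python
from look import *
show()
c=rows(*flat(TR,z=20,h=50),hand=54)
```

```text
t 29.12 p [565.9  42.9  83.8] ax [ 0.175  0.041 -0.984] jaw [ 0.088 -0.996 -0.026] F [-0.4  0.9 -0. ] g 58.0 q [-0.17  0.41  1.68  0.09  0.89  1.27]
dist [  73.5 -248.4  -51.2] rot [ 0.155 -0.351  0.026] n 5
[{"x": 10.6, "y": 51.0, "z": -8.5, "rx": 0.031, "ry": -0.07, "rz": 0.005, "hand": 54}, {"x": 10.2, "y": 50.7, "z": -10.8, "rx": 0.031, "ry": -0.07, "rz": 0.005, "hand": 54}, {"x": 9.6, "y": 50.3, "z": -13.1, "rx": 0.031, "ry": -0.07, "rz": 0.005, "hand": 54}, {"x": 8.9, "y": 49.8, "z": -15.3, "rx": 0.031, "ry": -0.07, "rz": 0.005, "hand": 54}, {"x": 8.0, "y": 49.2, "z": -17.4, "rx": 0.031, "ry": -0.07, "rz": 0.005, "hand": 54}]
```

Request:
jog_arm(
  increments=[
    {"x": 10.6,"y": 51.0,"z": -8.5,"rx": 0.031,"ry": -0.07,"rz": 0.005,"hand": 54},
    {"x": 10.2,"y": 50.7,"z": -10.8,"rx": 0.031,"ry": -0.07,"rz": 0.005,"hand": 54},
    {"x": 9.6,"y": 50.3,"z": -13.1,"rx": 0.031,"ry": -0.07,"rz": 0.005,"hand": 54},
    {"x": 8.9,"y": 49.8,"z": -15.3,"rx": 0.031,"ry": -0.07,"rz": 0.005,"hand": 54},
    {"x": 8.0,"y": 49.2,"z": -17.4,"rx": 0.031,"ry": -0.07,"rz": 0.005,"hand": 54},
  ],
)

```text
time_s: 29.75
eef_pos: [639.8, -205.4, 32.3]
ee_rot: [0.026, -0.643, 0.021, 0.765]
force: [1.2, 0.2, -0.2]
grip_width: 0.676
```

Request:
jog_arm(
  increments=[
    {"x": 0,"y": 0,"z": 0,"rx": 0,"ry": 0,"rz": 0,"hand": 54},
  ],
)

```text
time_s: 29.88
eef_pos: [639.2, -206.9, 29.1]
ee_rot: [0.027, -0.642, 0.021, 0.766]
force: [0.5, 0.8, -2.0]
grip_width: 0.675
```

Run:
```python
from look import *
show()
c=rows(*flat(TR,z=20,h=9),hand=54,n=3)
```

```text
t 29.88 p [ 639.2 -206.9   29.1] ax [-0.174  0.014 -0.985] jaw [-0.069 -0.998 -0.002] F [ 0.5  0.8 -2. ] g 57.7 q [-0.46  0.9   0.97 -0.07  1.43  1.2 ]
dist [  0.3   1.3 -37.5] rot [-0.003  0.001  0.002] n 3
[{"x": 12.3, "y": -0.4, "z": -2.2, "rx": -0.001, "ry": 0.0, "rz": 0.001, "hand": 54}, {"x": 12.3, "y": -0.4, "z": -2.2, "rx": -0.001, "ry": 0.0, "rz": 0.001, "hand": 54}, {"x": 12.3, "y": -0.4, "z": -2.2, "rx": -0.001, "ry": 0.0, "rz": 0.001, "hand": 54}]
```

Request:
jog_arm(
  increments=[
    {"x": 15,"y": -0.4,"z": -2.6,"rx": 0,"ry": 0,"rz": 0,"hand": 54},
    {"x": 15,"y": -0.4,"z": -2.6,"rx": 0,"ry": 0,"rz": 0,"hand": 54},
    {"x": 8,"y": -0.4,"z": -1.4,"rx": 0,"ry": 0,"rz": 0,"hand": 54},
    {"x": 0,"y": 0,"z": 0,"rx": 0,"ry": 0,"rz": 0,"hand": 54},
  ],
)

```text
time_s: 30.38
eef_pos: [639.2, -201.8, -6.6]
ee_rot: [0.025, -0.643, 0.02, 0.765]
force: [1.3, -0.5, -0.8]
grip_width: 0.676
```

Request:
jog_arm(
  increments=[
    {"x": 3,"y": 0,"z": -0.5,"rx": 0,"ry": 0,"rz": 0,"hand": 54},
    {"x": 0,"y": 0,"z": 0,"rx": 0,"ry": 0,"rz": 0,"hand": 54},
  ],
)

```text
time_s: 30.62
eef_pos: [639.6, -202.5, -8.9]
ee_rot: [0.025, -0.644, 0.021, 0.765]
force: [0.3, -0.5, -0.3]
grip_width: 0.68
```

Request:
jog_arm(
  increments=[
    {"x": 3,"y": 0,"z": -0.5,"rx": 0,"ry": 0,"rz": 0,"hand": 54},
    {"x": 1,"y": 0,"z": -0.2,"rx": 0,"ry": 0,"rz": 0,"hand": 54},
    {"x": 0,"y": 0,"z": 0,"rx": 0,"ry": 0,"rz": 0,"hand": 54},
  ],
)

```text
time_s: 31.0
eef_pos: [639.5, -202.5, -13.3]
ee_rot: [0.025, -0.643, 0.02, 0.765]
force: [-0.1, -0.1, -1.3]
grip_width: 0.679
```

Request:
jog_arm(
  increments=[
    {"x": 1.5,"y": 0,"z": -0.3,"rx": 0,"ry": 0,"rz": 0,"hand": 54},
    {"x": 0,"y": 0,"z": 0,"rx": 0,"ry": 0,"rz": 0,"hand": 54},
  ],
)

```text
time_s: 31.25
eef_pos: [639.5, -202.5, -14.8]
ee_rot: [0.025, -0.643, 0.02, 0.765]
force: [-0.8, -0.1, -1.1]
grip_width: 0.676
```

Request:
jog_arm(
  increments=[
    {"x": 1.2,"y": 0,"z": -0.2,"rx": 0,"ry": 0,"rz": 0,"hand": 54},
    {"x": 0,"y": 0,"z": 0,"rx": 0,"ry": 0,"rz": 0,"hand": 54},
  ],
)

```text
time_s: 31.5
eef_pos: [639.6, -202.6, -15.8]
ee_rot: [0.025, -0.644, 0.021, 0.765]
force: [-0.9, 0.5, 0.2]
grip_width: 0.681
```

Request:
jog_arm(
  increments=[
    {"x": 0.8,"y": 0,"z": -0.1,"rx": 0,"ry": 0,"rz": 0,"hand": 54},
    {"x": 0,"y": 0,"z": 0,"rx": 0,"ry": 0,"rz": 0,"hand": 72},
    {"x": 0,"y": 0,"z": 0,"rx": 0,"ry": 0,"rz": 0,"hand": 72},
    {"x": -30,"y": 0,"z": 0,"rx": 0,"ry": 0,"rz": 0,"hand": 72},
    {"x": -55,"y": 0,"z": 0,"rx": 0,"ry": 0,"rz": 0,"hand": 76},
  ],
)

```text
time_s: 32.12
eef_pos: [652.9, -203.1, 65.9]
ee_rot: [0.026, -0.642, 0.02, 0.766]
force: [1.6, -0.8, -0.3]
grip_width: 0.885
```

Run:
```python
from look import *
show()
look(22,GR)
```

```text
t 32.12 p [ 652.9 -203.1   65.9] ax [-0.175  0.015 -0.984] jaw [-0.065 -0.998 -0.003] F [ 1.6 -0.8 -0.3] g 75.6 q [-0.45  0.9   0.88 -0.06  1.53  1.2 ]
```

```bash
cat > gfit.py <<'E'
from h import *
W=lambda p,P:np.array([p[0]+np.cos(p[2])*P[0]-np.sin(p[2])*P[1],p[1]+np.sin(p[2])*P[0]+np.cos(p[2])*P[1],P[2]])
def gfit(top=None,side=None,g0=(450,-200,0)):
    # corners order x+y+, x+y-, x-y-, x-y+ in pixels
    P=[(65,30,8),(65,-30,8),(-65,-30,8),(-65,30,8)]
    def f(p):
        r=[]
        for i in range(4):
            X=W(p,P[i])
            if top is not None: r+=[*(proj("top",X)-top[i])]
            if side is not None: r+=[*(proj("side",X)-side[i])]
        return np.array(r)
    s=least_squares(f,g0); return s.x,np.abs(s.fun).max()
E
python3 - <<'E'
from gfit import *
from look import *
s5=lambda L:[np.array(p)/4+[280-.375,220-.375] for p in L]
print(*[gfit(T2(a),S4(b)) for a,b in(([(52,362),(130,360),(140,537),(60,541)],[(215,78),(252,127),(97,180),(65,130)]),([(256,408),(335,398),(363,573),(284,584)],[(268,225),(318,282),(157,360),(110,303)]))])
print(gfit(T2([(524,278),(604,287),(595,462),(515,453)]),s5([(562,426),(611,506),(410,560),(371,482)])))
G1=(447.5,-93,.035)
rows(*flat(G1,h=60,D=36.5))
E
```

```text
(array([ 4.47180901e+02, -9.35686930e+01,  3.45866528e-02]), np.float64(1.5452373171437443)) (array([ 4.17615181e+02, -2.48867274e+02,  1.26422025e-01]), np.float64(1.585208573143916))
(array([ 5.05402644e+02, -4.37538211e+02, -1.23973897e-01]), np.float64(1.7068165413289762))
dist [-216.7  111.5  -49.4] rot [-0.099 -0.013  0.014] n 5
[{"x": 16.9, "y": -19.5, "z": 42.5, "rx": -0.02, "ry": -0.003, "rz": 0.003, "hand": 76}, {"x": 16.9, "y": -20.4, "z": 42.1, "rx": -0.02, "ry": -0.003, "rz": 0.003, "hand": 76}, {"x": 17.0, "y": -21.2, "z": 41.6, "rx": -0.02, "ry": -0.003, "rz": 0.003, "hand": 76}, {"x": 17.0, "y": -22.1, "z": 41.2, "rx": -0.02, "ry": -0.003, "rz": 0.003, "hand": 76}, {"x": 17.1, "y": -23.0, "z": 40.7, "rx": -0.02, "ry": -0.003, "rz": 0.003, "hand": 76}]
```

Request:
jog_arm(
  increments=[
    {"x": 14,"y": -19.5,"z": 42.5,"rx": -0.02,"ry": -0.003,"rz": 0.003,"hand": 76},
    {"x": 17,"y": -20.4,"z": 42.1,"rx": -0.02,"ry": -0.003,"rz": 0.003,"hand": 76},
    {"x": 17.0,"y": -21.2,"z": 41.6,"rx": -0.02,"ry": -0.003,"rz": 0.003,"hand": 76},
    {"x": 17.0,"y": -22.1,"z": 41.2,"rx": -0.02,"ry": -0.003,"rz": 0.003,"hand": 76},
    {"x": 17.1,"y": -23.0,"z": 40.7,"rx": -0.02,"ry": -0.003,"rz": 0.003,"hand": 76},
  ],
)

```text
time_s: 32.85
eef_pos: [435.7, -91.1, 22.9]
ee_rot: [-0.013, -0.638, -0.013, 0.77]
force: [1.2, 0.4, 0.1]
grip_width: 0.89
```

Request:
jog_arm(
  increments=[
    {"x": 0,"y": 0,"z": 0,"rx": 0,"ry": 0,"rz": 0,"hand": 76},
  ],
)

```text
time_s: 32.98
eef_pos: [434.2, -90.0, 22.6]
ee_rot: [-0.012, -0.636, -0.014, 0.771]
force: [0.1, -0.8, -0.1]
grip_width: 0.891
```

Run:
```python
from look import *
show()
G1=(447.2,-93.5,.035)
rows(*flat(G1,h=15,D=36.5),n=3)
look(23,GR[:1])
```

```text
t 32.98 p [434.2 -90.   22.6] ax [-0.19  -0.001 -0.982] jaw [ 0.037 -0.999 -0.006] F [ 0.1 -0.8 -0.1] g 76.1 q [-0.42  0.48  1.78 -0.09  1.06  1.17]
dist [  6.   -3.7 -43.5] rot [0.003 0.016 0.006] n 3
[{"x": 13.8, "y": 1.4, "z": -4.7, "rx": 0.001, "ry": 0.005, "rz": 0.002, "hand": 76}, {"x": 13.9, "y": 1.4, "z": -4.6, "rx": 0.001, "ry": 0.005, "rz": 0.002, "hand": 76}, {"x": 13.9, "y": 1.3, "z": -4.5, "rx": 0.001, "ry": 0.005, "rz": 0.002, "hand": 76}]
```

Request:
jog_arm(
  increments=[
    {"x": 14,"y": 1.4,"z": -4.7,"rx": 0.001,"ry": 0.005,"rz": 0.002,"hand": 76},
    {"x": 14,"y": 1.4,"z": -4.6,"rx": 0.001,"ry": 0.005,"rz": 0.002,"hand": 76},
    {"x": 14,"y": 1.3,"z": -4.5,"rx": 0.001,"ry": 0.005,"rz": 0.002,"hand": 76},
    {"x": 0,"y": 0,"z": 0,"rx": 0,"ry": 0,"rz": 0,"hand": 76},
  ],
)

```text
time_s: 33.52
eef_pos: [443.1, -95.5, -21.6]
ee_rot: [-0.013, -0.643, -0.01, 0.766]
force: [-0.9, -0.6, 0.3]
grip_width: 0.893
```

Run:
```python
from look import *
show()
G1=(447.2,-93.5,.035)
rows(*flat(G1,h=0,D=36.5),n=3)
look(24,GR)
```

```text
t 33.52 p [443.1 -95.5 -21.6] ax [-0.172 -0.007 -0.985] jaw [ 0.034 -0.999  0.001] F [-0.9 -0.6  0.3] g 76.3 q [-0.42  0.56  1.79 -0.09  0.95  1.18]
dist [ -2.9   1.8 -14.3] rot [-0.001 -0.001 -0.001] n 3
[{"x": 4.9, "y": -0.6, "z": 0.1, "rx": -0.0, "ry": -0.0, "rz": -0.0, "hand": 76}, {"x": 4.9, "y": -0.6, "z": 0.1, "rx": -0.0, "ry": -0.0, "rz": -0.0, "hand": 76}, {"x": 4.9, "y": -0.6, "z": 0.1, "rx": -0.0, "ry": -0.0, "rz": -0.0, "hand": 76}]
```

Request:
jog_arm(
  increments=[
    {"x": 5,"y": -0.9,"z": 0,"rx": 0,"ry": 0,"rz": 0,"hand": 76},
    {"x": 5,"y": -0.9,"z": 0,"rx": 0,"ry": 0,"rz": 0,"hand": 76},
    {"x": 1.5,"y": 0,"z": 0,"rx": 0,"ry": 0,"rz": 0,"hand": 76},
    {"x": 0,"y": 0,"z": 0,"rx": 0,"ry": 0,"rz": 0,"hand": 76},
  ],
)

```text
time_s: 34.12
eef_pos: [441.4, -93.9, -31.9]
ee_rot: [-0.014, -0.644, -0.01, 0.765]
force: [-0.3, 0.5, -0.3]
grip_width: 0.891
```

Request:
jog_arm(
  increments=[
    {"x": 2,"y": 0,"z": 0,"rx": 0,"ry": 0,"rz": 0,"hand": 76},
    {"x": 0,"y": 0,"z": 0,"rx": 0,"ry": 0,"rz": 0,"hand": 76},
  ],
)

```text
time_s: 34.38
eef_pos: [441.0, -93.9, -33.9]
ee_rot: [-0.014, -0.644, -0.01, 0.765]
force: [1.1, -0.5, -0.0]
grip_width: 0.891
```

Request:
jog_arm(
  increments=[
    {"x": 1.5,"y": 0,"z": 0,"rx": 0,"ry": 0,"rz": 0,"hand": 76},
    {"x": 0,"y": 0,"z": 0,"rx": 0,"ry": 0,"rz": 0,"hand": 64},
    {"x": 0,"y": 0,"z": 0,"rx": 0,"ry": 0,"rz": 0,"hand": 54},
    {"x": 0,"y": 0,"z": 0,"rx": 0,"ry": 0,"rz": 0,"hand": 54},
    {"x": 0,"y": 0,"z": 0,"rx": 0,"ry": 0,"rz": 0,"hand": 54},
  ],
  force=40,
)

```text
time_s: 35.0
eef_pos: [440.9, -93.9, -34.7]
ee_rot: [-0.014, -0.644, -0.01, 0.765]
force: [-1.1, 2.0, 7.5]
grip_width: 0.671
```

Run:
```python
from look import *
show()
p,R,s=cur()
up=(p+[0,0,90],R)
b=rows(*up,hand=54)
c=rows(*lean2(105,back=60,D=36),start=b,hand=54)
```

```text
t 35.0 p [440.9 -93.9 -34.7] ax [-0.171 -0.008 -0.985] jaw [ 0.034 -0.999  0.002] F [-1.1  2.   7.5] g 57.3 q [-0.42  0.58  1.8  -0.1   0.91  1.18]
dist [ 0.  0. 90.] rot [0. 0. 0.] n 2
[{"x": -44.3, "y": 0.1, "z": 7.7, "rx": 0.0, "ry": 0.0, "rz": 0.0, "hand": 54}, {"x": -44.3, "y": 0.1, "z": 7.7, "rx": 0.0, "ry": 0.0, "rz": 0.0, "hand": 54}]
dist [ 70.4 399.2  16.1] rot [-0.216  0.693 -0.041] n 8
[{"x": -3.9, "y": -49.6, "z": -10.0, "rx": -0.027, "ry": 0.087, "rz": -0.005, "hand": 54}, {"x": -2.7, "y": -49.3, "z": -11.6, "rx": -0.027, "ry": 0.087, "rz": -0.005, "hand": 54}, {"x": -1.4, "y": -49.0, "z": -13.1, "rx": -0.027, "ry": 0.087, "rz": -0.005, "hand": 54}, {"x": 0.1, "y": -48.6, "z": -14.5, "rx": -0.027, "ry": 0.087, "rz": -0.005, "hand": 54}, {"x": 1.6, "y": -48.2, "z": -15.7, "rx": -0.027, "ry": 0.087, "rz": -0.005, "hand": 54}]
[{"x": 3.3, "y": -47.7, "z": -16.8, "rx": -0.027, "ry": 0.087, "rz": -0.005, "hand": 54}, {"x": 5.0, "y": -47.3, "z": -17.7, "rx": -0.027, "ry": 0.087, "rz": -0.005, "hand": 54}, {"x": 6.8, "y": -46.7, "z": -18.5, "rx": -0.027, "ry": 0.087, "rz": -0.005, "hand": 54}]
```

Request:
jog_arm(
  increments=[
    {"x": -25,"y": 0,"z": 4.4,"rx": 0,"ry": 0,"rz": 0,"hand": 54},
    {"x": -45,"y": 0,"z": 8,"rx": 0,"ry": 0,"rz": 0,"hand": 54},
    {"x": -45,"y": 0,"z": 8,"rx": 0,"ry": 0,"rz": 0,"hand": 54},
  ],
)

```text
time_s: 35.38
eef_pos: [440.0, -93.6, 82.7]
ee_rot: [-0.014, -0.644, -0.01, 0.765]
force: [1.0, -0.2, -0.7]
grip_width: 0.672
```

Run:
```python
from look import *
show()
c=rows(*lean2(105,back=70,D=35.3),hand=54,n=9)
look(25,GR[:1])
```

```text
t 35.38 p [440.  -93.6  82.7] ax [-0.171 -0.008 -0.985] jaw [ 0.034 -0.999  0.002] F [ 1.  -0.2 -0.7] g 57.4 q [-0.42  0.38  1.73 -0.08  1.19  1.15]
dist [ 66.1 397.6  -2.1] rot [-0.216  0.693 -0.04 ] n 9
[{"x": -1.4, "y": -43.9, "z": -8.7, "rx": -0.024, "ry": 0.077, "rz": -0.004, "hand": 54}, {"x": -0.4, "y": -43.7, "z": -9.9, "rx": -0.024, "ry": 0.077, "rz": -0.004, "hand": 54}, {"x": 0.5, "y": -43.4, "z": -10.9, "rx": -0.024, "ry": 0.077, "rz": -0.004, "hand": 54}, {"x": 1.6, "y": -43.2, "z": -11.9, "rx": -0.024, "ry": 0.077, "rz": -0.004, "hand": 54}, {"x": 2.8, "y": -42.8, "z": -12.7, "rx": -0.024, "ry": 0.077, "rz": -0.004, "hand": 54}]
[{"x": 4.0, "y": -42.5, "z": -13.5, "rx": -0.024, "ry": 0.077, "rz": -0.004, "hand": 54}, {"x": 5.2, "y": -42.2, "z": -14.2, "rx": -0.024, "ry": 0.077, "rz": -0.004, "hand": 54}, {"x": 6.5, "y": -41.8, "z": -14.7, "rx": -0.024, "ry": 0.077, "rz": -0.004, "hand": 54}, {"x": 7.9, "y": -41.4, "z": -15.2, "rx": -0.024, "ry": 0.077, "rz": -0.004, "hand": 54}]
```

Request:
jog_arm(
  increments=[
    {"x": -6,"y": -43.9,"z": -8.7,"rx": -0.024,"ry": 0.077,"rz": -0.004,"hand": 54},
    {"x": -3,"y": -43.7,"z": -9.9,"rx": -0.024,"ry": 0.077,"rz": -0.004,"hand": 54},
    {"x": 0.5,"y": -43.4,"z": -10.9,"rx": -0.024,"ry": 0.077,"rz": -0.004,"hand": 54},
    {"x": 1.6,"y": -43.2,"z": -11.9,"rx": -0.024,"ry": 0.077,"rz": -0.004,"hand": 54},
    {"x": 2.8,"y": -42.8,"z": -12.7,"rx": -0.024,"ry": 0.077,"rz": -0.004,"hand": 54},
  ],
)

```text
time_s: 36.05
eef_pos: [478.1, 128.6, 87.2]
ee_rot: [0.042, 0.777, 0.065, -0.625]
force: [0.1, -0.8, -1.6]
grip_width: 0.67
```

Request:
jog_arm(
  increments=[
    {"x": 4.0,"y": -42.5,"z": -13.5,"rx": -0.024,"ry": 0.077,"rz": -0.004,"hand": 54},
    {"x": 5.2,"y": -42.2,"z": -14.2,"rx": -0.024,"ry": 0.077,"rz": -0.004,"hand": 54},
    {"x": 6.5,"y": -41.8,"z": -14.7,"rx": -0.024,"ry": 0.077,"rz": -0.004,"hand": 54},
    {"x": 9,"y": -41.4,"z": -15.2,"rx": -0.024,"ry": 0.077,"rz": -0.004,"hand": 54},
    {"x": 0,"y": 0,"z": 0,"rx": 0,"ry": 0,"rz": 0,"hand": 54},
  ],
)

```text
time_s: 36.67
eef_pos: [506.7, 306.1, 83.6]
ee_rot: [0.065, 0.859, 0.108, -0.496]
force: [0.6, -0.2, -0.8]
grip_width: 0.666
```

Run:
```python
from look import *
show()
b=rows(*lean2(105,back=20,D=35.3),hand=54,n=3)
look(26,RK)
```

```text
t 36.67 p [506.7 306.1  83.6] ax [ 0.484  0.121 -0.867] jaw [ 0.25  -0.968  0.005] F [ 0.6 -0.2 -0.8] g 56.9 q [ 0.38  0.35  1.89 -0.18  0.39  1.84]
dist [ 23.6   4.1 -46.2] rot [ 0.005  0.002 -0.003] n 3
[{"x": 17.3, "y": 0.6, "z": 0.8, "rx": 0.002, "ry": 0.001, "rz": -0.001, "hand": 54}, {"x": 17.3, "y": 0.6, "z": 0.8, "rx": 0.002, "ry": 0.001, "rz": -0.001, "hand": 54}, {"x": 17.3, "y": 0.6, "z": 0.8, "rx": 0.002, "ry": 0.001, "rz": -0.001, "hand": 54}]
```

Request:
jog_arm(
  increments=[
    {"x": 18,"y": 0.6,"z": 0.8,"rx": 0.002,"ry": 0.001,"rz": -0.001,"hand": 54},
    {"x": 18,"y": 0.6,"z": 0.8,"rx": 0.002,"ry": 0.001,"rz": -0.001,"hand": 54},
    {"x": 18,"y": 0.6,"z": 0.8,"rx": 0.002,"ry": 0.001,"rz": -0.001,"hand": 54},
    {"x": 0,"y": 0,"z": 0,"rx": 0,"ry": 0,"rz": 0,"hand": 54},
  ],
)

```text
time_s: 37.28
eef_pos: [532.9, 306.9, 35.9]
ee_rot: [0.06, 0.86, 0.105, -0.496]
force: [-0.7, -0.4, -1.0]
grip_width: 0.673
```

Run:
```python
from look import *
show()
b=rows(*lean2(105,back=0,D=35.3),hand=54,n=3)
look(27,RK)
```

```text
t 37.27 p [532.9 306.9  35.9] ax [ 0.486  0.121 -0.866] jaw [ 0.241 -0.971 -0.001] F [-0.7 -0.4 -1. ] g 57.5 q [ 0.36  0.48  1.86 -0.2   0.29  1.87]
dist [  7.2   5.8 -15.8] rot [-0.006 -0.    -0.003] n 3
[{"x": 6.0, "y": -1.3, "z": 0.2, "rx": -0.002, "ry": -0.0, "rz": -0.001, "hand": 54}, {"x": 6.0, "y": -1.3, "z": 0.2, "rx": -0.002, "ry": -0.0, "rz": -0.001, "hand": 54}, {"x": 6.0, "y": -1.3, "z": 0.2, "rx": -0.002, "ry": -0.0, "rz": -0.001, "hand": 54}]
```

Request:
jog_arm(
  increments=[
    {"x": 6,"y": -2,"z": 0,"rx": -0.002,"ry": 0,"rz": -0.001,"hand": 54},
    {"x": 6,"y": -2,"z": 0,"rx": -0.002,"ry": 0,"rz": -0.001,"hand": 54},
    {"x": 2,"y": 0,"z": 0,"rx": 0,"ry": 0,"rz": 0,"hand": 54},
    {"x": 0,"y": 0,"z": 0,"rx": 0,"ry": 0,"rz": 0,"hand": 54},
  ],
)

```text
time_s: 37.88
eef_pos: [538.5, 313.9, 24.5]
ee_rot: [0.062, 0.86, 0.108, -0.495]
force: [0.6, -0.6, -2.3]
grip_width: 0.673
```

Run:
```python
from look import *
show()
b=rows(*lean2(105,back=0,D=35.3),hand=54,n=1)
```

```text
t 37.88 p [538.5 313.9  24.5] ax [ 0.486  0.125 -0.865] jaw [ 0.247 -0.969 -0.001] F [ 0.6 -0.6 -2.3] g 57.5 q [ 0.37  0.51  1.84 -0.22  0.27  1.88]
dist [ 1.5 -1.2 -4.4] rot [-0.001 -0.002  0.001] n 1
[{"x": 4.4, "y": 1.6, "z": 1.2, "rx": -0.001, "ry": -0.002, "rz": 0.001, "hand": 54}]
```

Request:
jog_arm(
  increments=[
    {"x": 2,"y": 1,"z": 1,"rx": 0,"ry": 0,"rz": 0,"hand": 54},
    {"x": 0,"y": 0,"z": 0,"rx": 0,"ry": 0,"rz": 0,"hand": 54},
  ],
)

```text
time_s: 38.12
eef_pos: [538.9, 312.8, 22.3]
ee_rot: [0.062, 0.86, 0.108, -0.495]
force: [-0.4, -0.9, -1.1]
grip_width: 0.668
```

Request:
jog_arm(
  increments=[
    {"x": 1.5,"y": 0,"z": 0,"rx": 0,"ry": 0,"rz": 0,"hand": 54},
    {"x": 0,"y": 0,"z": 0,"rx": 0,"ry": 0,"rz": 0,"hand": 54},
  ],
)

```text
time_s: 38.38
eef_pos: [539.7, 313.2, 21.1]
ee_rot: [0.062, 0.86, 0.108, -0.495]
force: [-0.3, 0.5, -1.7]
grip_width: 0.67
```

Request:
jog_arm(
  increments=[
    {"x": 1,"y": 0,"z": 0,"rx": 0,"ry": 0,"rz": 0,"hand": 54},
    {"x": 0,"y": 0,"z": 0,"rx": 0,"ry": 0,"rz": 0,"hand": 54},
  ],
)

```text
time_s: 38.62
eef_pos: [540.0, 313.3, 20.7]
ee_rot: [0.062, 0.86, 0.108, -0.495]
force: [-6.2, -1.5, 6.5]
grip_width: 0.672
```

Run:
```python
from look import *
show()
look(28,RK)
```

```text
t 38.62 p [540.  313.3  20.7] ax [ 0.487  0.125 -0.865] jaw [ 0.247 -0.969 -0.001] F [-6.2 -1.5  6.5] g 57.4 q [ 0.37  0.52  1.84 -0.22  0.27  1.88]
```

Request:
jog_arm(
  increments=[
    {"x": 0,"y": 0,"z": 0,"rx": 0,"ry": 0,"rz": 0,"hand": 62},
    {"x": 0,"y": 0,"z": 0,"rx": 0,"ry": 0,"rz": 0,"hand": 70},
    {"x": 0,"y": 0,"z": 0,"rx": 0,"ry": 0,"rz": 0,"hand": 74},
    {"x": -20,"y": 0,"z": 0,"rx": 0,"ry": 0,"rz": 0,"hand": 74},
    {"x": -45,"y": 0,"z": 0,"rx": 0,"ry": 0,"rz": 0,"hand": 76},
  ],
)

```text
time_s: 39.35
eef_pos: [507.9, 304.7, 75.7]
ee_rot: [0.062, 0.859, 0.108, -0.496]
force: [0.1, 0.4, -0.2]
grip_width: 0.889
```

Run:
```python
from look import *
show()
b=rows(*flat((417.6,-248.9,.126),h=90,D=36),hand=76)
look(29,RK)
```

```text
t 39.35 p [507.9 304.7  75.7] ax [ 0.484  0.124 -0.866] jaw [ 0.246 -0.969 -0.001] F [ 0.1  0.4 -0.2] g 75.9 q [ 0.37  0.36  1.89 -0.17  0.37  1.84]
dist [ -97.2 -554.5  -21.1] rot [ 0.124 -0.697  0.023] n 11
[{"x": -8.9, "y": 46.7, "z": 19.1, "rx": 0.011, "ry": -0.063, "rz": 0.002, "hand": 76}, {"x": -7.6, "y": 46.9, "z": 19.1, "rx": 0.011, "ry": -0.063, "rz": 0.002, "hand": 76}, {"x": -6.2, "y": 47.1, "z": 19.0, "rx": 0.011, "ry": -0.063, "rz": 0.002, "hand": 76}, {"x": -4.9, "y": 47.4, "z": 18.8, "rx": 0.011, "ry": -0.063, "rz": 0.002, "hand": 76}, {"x": -3.7, "y": 47.6, "z": 18.6, "rx": 0.011, "ry": -0.063, "rz": 0.002, "hand": 76}]
[{"x": -2.4, "y": 47.8, "z": 18.2, "rx": 0.011, "ry": -0.063, "rz": 0.002, "hand": 76}, {"x": -1.2, "y": 48.0, "z": 17.8, "rx": 0.011, "ry": -0.063, "rz": 0.002, "hand": 76}, {"x": 0.1, "y": 48.2, "z": 17.3, "rx": 0.011, "ry": -0.063, "rz": 0.002, "hand": 76}, {"x": 1.2, "y": 48.4, "z": 16.7, "rx": 0.011, "ry": -0.063, "rz": 0.002, "hand": 76}, {"x": 2.4, "y": 48.6, "z": 16.1, "rx": 0.011, "ry": -0.063, "rz": 0.002, "hand": 76}]
[{"x": 3.5, "y": 48.7, "z": 15.3, "rx": 0.011, "ry": -0.063, "rz": 0.002, "hand": 76}]
```

Request:
jog_arm(
  increments=[
    {"x": -16,"y": 46.7,"z": 19.1,"rx": 0.011,"ry": -0.063,"rz": 0.002,"hand": 76},
    {"x": -10,"y": 46.9,"z": 19.1,"rx": 0.011,"ry": -0.063,"rz": 0.002,"hand": 76},
    {"x": -6.2,"y": 47.1,"z": 19.0,"rx": 0.011,"ry": -0.063,"rz": 0.002,"hand": 76},
    {"x": -4.9,"y": 47.4,"z": 18.8,"rx": 0.011,"ry": -0.063,"rz": 0.002,"hand": 76},
    {"x": -3.7,"y": 47.6,"z": 18.6,"rx": 0.011,"ry": -0.063,"rz": 0.002,"hand": 76},
  ],
)

```text
time_s: 40.08
eef_pos: [459.9, 50.2, 74.6]
ee_rot: [0.056, 0.773, 0.079, -0.627]
force: [0.6, 0.3, 0.3]
grip_width: 0.886
```

Request:
jog_arm(
  increments=[
    {"x": -2.4,"y": 47.8,"z": 18.2,"rx": 0.011,"ry": -0.063,"rz": 0.002,"hand": 76},
    {"x": -1.2,"y": 48.0,"z": 17.8,"rx": 0.011,"ry": -0.063,"rz": 0.002,"hand": 76},
    {"x": 0.1,"y": 48.2,"z": 17.3,"rx": 0.011,"ry": -0.063,"rz": 0.002,"hand": 76},
    {"x": 1.2,"y": 48.4,"z": 16.7,"rx": 0.011,"ry": -0.063,"rz": 0.002,"hand": 76},
    {"x": 2.4,"y": 48.6,"z": 16.1,"rx": 0.011,"ry": -0.063,"rz": 0.002,"hand": 76},
  ],
)

```text
time_s: 40.7
eef_pos: [416.2, -202.1, 64.3]
ee_rot: [-0.05, -0.667, -0.048, 0.742]
force: [0.1, -0.4, 1.2]
grip_width: 0.886
```

Run:
```python
from look import *
show()
b=rows(*flat((417.6,-248.9,.126),h=60,D=36),hand=76,n=2)
look(30,GR+[RK[1]])
```

```text
t 40.7 p [ 416.2 -202.1   64.3] ax [-0.106 -0.01  -0.994] jaw [ 0.138 -0.99  -0.004] F [ 0.1 -0.4  1.2] g 75.7 q [-0.66  0.39  1.77 -0.08  1.06  0.82]
dist [ -5.5 -47.6 -39.7] rot [ 0.013 -0.068  0.003] n 2
[{"x": 20.3, "y": 23.3, "z": 3.9, "rx": 0.007, "ry": -0.034, "rz": 0.001, "hand": 76}, {"x": 20.4, "y": 23.3, "z": 3.0, "rx": 0.007, "ry": -0.034, "rz": 0.001, "hand": 76}]
```

Request:
jog_arm(
  increments=[
    {"x": 20.3,"y": 23.3,"z": 3.9,"rx": 0.007,"ry": -0.034,"rz": 0.001,"hand": 76},
    {"x": 20.4,"y": 23.3,"z": 3.0,"rx": 0.007,"ry": -0.034,"rz": 0.001,"hand": 76},
    {"x": 0,"y": 0,"z": 0,"rx": 0,"ry": 0,"rz": 0,"hand": 76},
  ],
)

```text
time_s: 41.18
eef_pos: [410.7, -247.6, 23.4]
ee_rot: [-0.047, -0.642, -0.041, 0.765]
force: [0.5, 0.6, 1.1]
grip_width: 0.889
```

Run:
```python
from look import *
show()
b=rows(*flat((417.6,-248.9,.126),h=15,D=36),hand=76,n=3)
```

```text
t 41.17 p [ 410.7 -247.6   23.4] ax [-0.172 -0.019 -0.985] jaw [ 0.125 -0.992 -0.003] F [0.5 0.6 1.1] g 75.9 q [-0.71  0.51  1.71 -0.15  1.04  0.82]
dist [ -0.   -2.1 -43.8] rot [-0.001 -0.     0.003] n 3
[{"x": 14.4, "y": 0.7, "z": -2.4, "rx": -0.0, "ry": -0.0, "rz": 0.001, "hand": 76}, {"x": 14.4, "y": 0.7, "z": -2.4, "rx": -0.0, "ry": -0.0, "rz": 0.001, "hand": 76}, {"x": 14.4, "y": 0.7, "z": -2.4, "rx": -0.0, "ry": -0.0, "rz": 0.001, "hand": 76}]
```

Request:
jog_arm(
  increments=[
    {"x": 14.4,"y": 0.7,"z": -2.4,"rx": 0,"ry": 0,"rz": 0.001,"hand": 76},
    {"x": 14.4,"y": 0.7,"z": -2.4,"rx": 0,"ry": 0,"rz": 0.001,"hand": 76},
    {"x": 14.4,"y": 0.7,"z": -2.4,"rx": 0,"ry": 0,"rz": 0.001,"hand": 76},
    {"x": 6,"y": 0,"z": -1,"rx": 0,"ry": 0,"rz": 0,"hand": 76},
    {"x": 0,"y": 0,"z": 0,"rx": 0,"ry": 0,"rz": 0,"hand": 76},
  ],
)

```text
time_s: 41.8
eef_pos: [411.0, -249.8, -25.3]
ee_rot: [-0.049, -0.642, -0.04, 0.764]
force: [0.1, 0.1, 0.4]
grip_width: 0.887
```

Run:
```python
from look import *
show()
b=rows(*flat((417.6,-248.9,.126),h=0,D=36),hand=76,n=1)
look(31,GR)
```

```text
t 41.8 p [ 411.  -249.8  -25.3] ax [-0.171 -0.024 -0.985] jaw [ 0.126 -0.992  0.002] F [0.1 0.1 0.4] g 75.8 q [-0.71  0.6   1.73 -0.16  0.93  0.84]
dist [ -0.3   0.1 -10.1] rot [ 0.    -0.001 -0.002] n 1
[{"x": 10.0, "y": -0.1, "z": -1.4, "rx": 0.0, "ry": -0.001, "rz": -0.002, "hand": 76}]
```

Request:
jog_arm(
  increments=[
    {"x": 6,"y": 0,"z": -0.9,"rx": 0,"ry": 0,"rz": 0,"hand": 76},
    {"x": 2,"y": 0,"z": -0.3,"rx": 0,"ry": 0,"rz": 0,"hand": 76},
    {"x": 0,"y": 0,"z": 0,"rx": 0,"ry": 0,"rz": 0,"hand": 76},
  ],
)

```text
time_s: 42.28
eef_pos: [410.9, -250.0, -33.2]
ee_rot: [-0.049, -0.642, -0.04, 0.764]
force: [0.0, -0.4, 0.0]
grip_width: 0.89
```

Request:
jog_arm(
  increments=[
    {"x": 1.5,"y": 0,"z": -0.3,"rx": 0,"ry": 0,"rz": 0,"hand": 76},
    {"x": 0,"y": 0,"z": 0,"rx": 0,"ry": 0,"rz": 0,"hand": 64},
    {"x": 0,"y": 0,"z": 0,"rx": 0,"ry": 0,"rz": 0,"hand": 54},
    {"x": 0,"y": 0,"z": 0,"rx": 0,"ry": 0,"rz": 0,"hand": 54},
    {"x": 0,"y": 0,"z": 0,"rx": 0,"ry": 0,"rz": 0,"hand": 54},
  ],
  force=40,
)

```text
time_s: 42.9
eef_pos: [411.2, -250.0, -33.9]
ee_rot: [-0.049, -0.642, -0.04, 0.764]
force: [-0.8, 2.3, 7.9]
grip_width: 0.662
```

Run:
```python
from look import *
show()
```

```text
t 42.9 p [ 411.2 -250.   -33.9] ax [-0.17  -0.024 -0.985] jaw [ 0.126 -0.992  0.003] F [-0.8  2.3  7.9] g 56.6 q [-0.71  0.61  1.74 -0.16  0.91  0.84]
```

Request:
jog_arm(
  increments=[
    {"x": -25,"y": 0,"z": 4.4,"rx": 0,"ry": 0,"rz": 0,"hand": 54},
    {"x": -45,"y": 0,"z": 8,"rx": 0,"ry": 0,"rz": 0,"hand": 54},
    {"x": -50,"y": 0,"z": 8,"rx": 0,"ry": 0,"rz": 0,"hand": 54},
  ],
)

```text
time_s: 43.28
eef_pos: [411.1, -249.4, 88.2]
ee_rot: [-0.049, -0.642, -0.04, 0.764]
force: [0.6, -0.2, -0.5]
grip_width: 0.653
```

Run:
```python
from look import *
show()
c=rows(*lean2(0,back=75,D=34.5),hand=54,n=10)
look(32,GR[:1])
```

```text
t 43.27 p [ 411.1 -249.4   88.2] ax [-0.171 -0.023 -0.985] jaw [ 0.126 -0.992  0.001] F [ 0.6 -0.2 -0.5] g 55.8 q [-0.71  0.42  1.66 -0.14  1.19  0.8 ]
dist [118.2 450.9  -2.5] rot [-0.124  0.696 -0.023] n 10
[{"x": -2.8, "y": -43.2, "z": -17.2, "rx": -0.012, "ry": 0.07, "rz": -0.002, "hand": 54}, {"x": -1.5, "y": -43.0, "z": -17.9, "rx": -0.012, "ry": 0.07, "rz": -0.002, "hand": 54}, {"x": -0.1, "y": -42.8, "z": -18.4, "rx": -0.012, "ry": 0.07, "rz": -0.002, "hand": 54}, {"x": 1.3, "y": -42.6, "z": -18.9, "rx": -0.012, "ry": 0.07, "rz": -0.002, "hand": 54}, {"x": 2.7, "y": -42.3, "z": -19.3, "rx": -0.012, "ry": 0.07, "rz": -0.002, "hand": 54}]
[{"x": 4.2, "y": -42.1, "z": -19.6, "rx": -0.012, "ry": 0.07, "rz": -0.002, "hand": 54}, {"x": 5.6, "y": -41.8, "z": -19.8, "rx": -0.012, "ry": 0.07, "rz": -0.002, "hand": 54}, {"x": 7.1, "y": -41.6, "z": -19.9, "rx": -0.012, "ry": 0.07, "rz": -0.002, "hand": 54}, {"x": 8.6, "y": -41.3, "z": -19.8, "rx": -0.012, "ry": 0.07, "rz": -0.002, "hand": 54}, {"x": 10.1, "y": -41.0, "z": -19.7, "rx": -0.012, "ry": 0.07, "rz": -0.002, "hand": 54}]
```

Request:
jog_arm(
  increments=[
    {"x": -6,"y": -43.2,"z": -17.2,"rx": -0.012,"ry": 0.07,"rz": -0.002,"hand": 54},
    {"x": -3,"y": -43.0,"z": -17.9,"rx": -0.012,"ry": 0.07,"rz": -0.002,"hand": 54},
    {"x": -0.1,"y": -42.8,"z": -18.4,"rx": -0.012,"ry": 0.07,"rz": -0.002,"hand": 54},
    {"x": 1.3,"y": -42.6,"z": -18.9,"rx": -0.012,"ry": 0.07,"rz": -0.002,"hand": 54},
    {"x": 2.7,"y": -42.3,"z": -19.3,"rx": -0.012,"ry": 0.07,"rz": -0.002,"hand": 54},
  ],
)

```text
time_s: 43.95
eef_pos: [471.5, -22.9, 90.2]
ee_rot: [0.057, 0.764, 0.074, -0.638]
force: [-0.2, 0.4, -1.4]
grip_width: 0.66
```

Request:
jog_arm(
  increments=[
    {"x": 4.2,"y": -42.1,"z": -19.6,"rx": -0.012,"ry": 0.07,"rz": -0.002,"hand": 54},
    {"x": 5.6,"y": -41.8,"z": -19.8,"rx": -0.012,"ry": 0.07,"rz": -0.002,"hand": 54},
    {"x": 7.1,"y": -41.6,"z": -19.9,"rx": -0.012,"ry": 0.07,"rz": -0.002,"hand": 54},
    {"x": 9,"y": -41.3,"z": -19.8,"rx": -0.012,"ry": 0.07,"rz": -0.002,"hand": 54},
    {"x": 11,"y": -41.0,"z": -19.7,"rx": -0.012,"ry": 0.07,"rz": -0.002,"hand": 54},
  ],
)

```text
time_s: 44.58
eef_pos: [531.8, 202.7, 87.4]
ee_rot: [0.063, 0.861, 0.106, -0.493]
force: [0.4, -1.0, -2.0]
grip_width: 0.658
```

Request:
jog_arm(
  increments=[
    {"x": 0,"y": 0,"z": 0,"rx": 0,"ry": 0,"rz": 0,"hand": 54},
  ],
)

```text
time_s: 44.7
eef_pos: [530.5, 203.4, 86.4]
ee_rot: [0.064, 0.86, 0.107, -0.495]
force: [0.7, 0.1, -1.0]
grip_width: 0.658
```

Run:
```python
from look import *
show()
c=rows(*lean2(0,back=20,D=34.5),hand=54,n=4)
look(33,RK)
```

```text
t 44.7 p [530.5 203.4  86.4] ax [ 0.488  0.121 -0.865] jaw [ 0.247 -0.969  0.004] F [ 0.7  0.1 -1. ] g 56.2 q [0.13 0.29 1.97 0.16 0.36 1.31]
dist [ 25.4   5.  -48.4] rot [ 0.002 -0.003 -0.003] n 4
[{"x": 13.7, "y": 0.3, "z": 0.5, "rx": 0.0, "ry": -0.001, "rz": -0.001, "hand": 54}, {"x": 13.7, "y": 0.3, "z": 0.5, "rx": 0.0, "ry": -0.001, "rz": -0.001, "hand": 54}, {"x": 13.7, "y": 0.3, "z": 0.5, "rx": 0.0, "ry": -0.001, "rz": -0.001, "hand": 54}, {"x": 13.7, "y": 0.3, "z": 0.5, "rx": 0.0, "ry": -0.001, "rz": -0.001, "hand": 54}]
```

Request:
jog_arm(
  increments=[
    {"x": 17,"y": 0.4,"z": 0.6,"rx": 0,"ry": -0.001,"rz": -0.001,"hand": 54},
    {"x": 17,"y": 0.4,"z": 0.6,"rx": 0,"ry": -0.001,"rz": -0.001,"hand": 54},
    {"x": 17,"y": 0.4,"z": 0.6,"rx": 0,"ry": -0.001,"rz": -0.001,"hand": 54},
    {"x": 10,"y": 0,"z": 0,"rx": 0,"ry": 0,"rz": 0,"hand": 54},
    {"x": 0,"y": 0,"z": 0,"rx": 0,"ry": 0,"rz": 0,"hand": 54},
  ],
)

```text
time_s: 45.42
eef_pos: [560.3, 206.2, 33.4]
ee_rot: [0.062, 0.86, 0.106, -0.496]
force: [-0.4, 0.1, -1.0]
grip_width: 0.656
```

Run:
```python
from look import *
show()
c=rows(*lean2(0,back=0,D=34.5),hand=54,n=2)
```

```text
t 45.42 p [560.3 206.2  33.4] ax [ 0.485  0.121 -0.866] jaw [ 0.244 -0.97   0.001] F [-0.4  0.1 -1. ] g 56.0 q [0.13 0.44 1.93 0.23 0.26 1.25]
dist [  5.3   4.6 -12.6] rot [-0.002 -0.    -0.003] n 2
[{"x": 7.0, "y": -1.6, "z": 0.4, "rx": -0.001, "ry": -0.0, "rz": -0.001, "hand": 54}, {"x": 7.0, "y": -1.6, "z": 0.4, "rx": -0.001, "ry": -0.0, "rz": -0.001, "hand": 54}]
```

Request:
jog_arm(
  increments=[
    {"x": 6,"y": -1.8,"z": 0.4,"rx": 0,"ry": 0,"rz": 0,"hand": 54},
    {"x": 4,"y": -1.8,"z": 0.4,"rx": 0,"ry": 0,"rz": 0,"hand": 54},
    {"x": 0,"y": 0,"z": 0,"rx": 0,"ry": 0,"rz": 0,"hand": 54},
  ],
)

```text
time_s: 45.8
eef_pos: [563.4, 211.6, 24.5]
ee_rot: [0.062, 0.86, 0.107, -0.496]
force: [-0.7, 0.0, -1.5]
grip_width: 0.661
```

Request:
jog_arm(
  increments=[
    {"x": 1.5,"y": 0,"z": 0,"rx": 0,"ry": 0,"rz": 0,"hand": 54},
    {"x": 0,"y": 0,"z": 0,"rx": 0,"ry": 0,"rz": 0,"hand": 54},
  ],
)

```text
time_s: 46.05
eef_pos: [564.3, 211.6, 23.4]
ee_rot: [0.062, 0.86, 0.106, -0.496]
force: [0.7, -0.5, -0.6]
grip_width: 0.658
```

Run:
```python
from look import *
show()
c=rows(*lean2(0,back=0,D=34.5),hand=54,n=2)
```

```text
t 46.05 p [564.3 211.6  23.4] ax [ 0.486  0.121 -0.865] jaw [ 0.245 -0.97   0.001] F [ 0.7 -0.5 -0.6] g 56.2 q [0.14 0.47 1.92 0.23 0.24 1.25]
dist [ 1.3 -0.8 -2.7] rot [-0.002 -0.001 -0.002] n 2
[{"x": 1.4, "y": 0.5, "z": 0.2, "rx": -0.001, "ry": -0.001, "rz": -0.001, "hand": 54}, {"x": 1.4, "y": 0.5, "z": 0.2, "rx": -0.001, "ry": -0.001, "rz": -0.001, "hand": 54}]
```

Request:
jog_arm(
  increments=[
    {"x": 1.5,"y": 0.5,"z": 0,"rx": 0,"ry": 0,"rz": 0,"hand": 54},
    {"x": 0,"y": 0,"z": 0,"rx": 0,"ry": 0,"rz": 0,"hand": 54},
  ],
)

```text
time_s: 46.3
eef_pos: [565.1, 211.2, 22.0]
ee_rot: [0.062, 0.86, 0.106, -0.496]
force: [0.1, 0.3, -0.9]
grip_width: 0.661
```

Request:
jog_arm(
  increments=[
    {"x": 1,"y": 0,"z": 0,"rx": 0,"ry": 0,"rz": 0,"hand": 54},
    {"x": 0,"y": 0,"z": 0,"rx": 0,"ry": 0,"rz": 0,"hand": 54},
  ],
)

```text
time_s: 46.55
eef_pos: [565.6, 211.4, 21.3]
ee_rot: [0.062, 0.86, 0.106, -0.496]
force: [-0.7, -0.5, -0.6]
grip_width: 0.654
```

Request:
jog_arm(
  increments=[
    {"x": 1,"y": 0,"z": 0,"rx": 0,"ry": 0,"rz": 0,"hand": 54},
    {"x": 0,"y": 0,"z": 0,"rx": 0,"ry": 0,"rz": 0,"hand": 54},
  ],
)

```text
time_s: 46.8
eef_pos: [565.9, 211.5, 21.0]
ee_rot: [0.062, 0.86, 0.107, -0.495]
force: [-9.7, -5.1, 11.1]
grip_width: 0.658
```

Run:
```python
from look import *
show()
look(34,RK)
```

```text
t 46.8 p [565.9 211.5  21. ] ax [ 0.486  0.122 -0.865] jaw [ 0.245 -0.97   0.001] F [-9.7 -5.1 11.1] g 56.2 q [0.14 0.48 1.91 0.23 0.23 1.25]
```

Contact. The board sits on the strip and the bar. Release.

Request:
jog_arm(
  increments=[
    {"x": 0,"y": 0,"z": 0,"rx": 0,"ry": 0,"rz": 0,"hand": 62},
    {"x": 0,"y": 0,"z": 0,"rx": 0,"ry": 0,"rz": 0,"hand": 69},
    {"x": 0,"y": 0,"z": 0,"rx": 0,"ry": 0,"rz": 0,"hand": 73},
    {"x": -20,"y": 0,"z": 0,"rx": 0,"ry": 0,"rz": 0,"hand": 73},
    {"x": -55,"y": 0,"z": 0,"rx": 0,"ry": 0,"rz": 0,"hand": 76},
  ],
)

```text
time_s: 47.52
eef_pos: [528.7, 202.1, 84.1]
ee_rot: [0.062, 0.859, 0.106, -0.497]
force: [0.7, -0.0, 1.3]
grip_width: 0.89
```

Run:
```python
from look import *
show()
G3=(505.4,-437.5,-.124)
b=rows(*flat(G3,h=80,D=36),hand=76)
look(35,RK)
```

```text
t 47.52 p [528.7 202.1  84.1] ax [ 0.483  0.121 -0.867] jaw [ 0.244 -0.97   0.001] F [ 0.7 -0.   1.3] g 76.0 q [0.13 0.29 1.98 0.17 0.36 1.31]
dist [ -30.2 -638.7  -39.5] rot [ 0.373 -0.688  0.064] n 12
[{"x": -4.8, "y": 51.0, "z": 15.1, "rx": 0.031, "ry": -0.057, "rz": 0.005, "hand": 76}, {"x": -3.7, "y": 51.5, "z": 13.7, "rx": 0.031, "ry": -0.057, "rz": 0.005, "hand": 76}, {"x": -2.7, "y": 51.9, "z": 12.3, "rx": 0.031, "ry": -0.057, "rz": 0.005, "hand": 76}, {"x": -1.7, "y": 52.3, "z": 10.8, "rx": 0.031, "ry": -0.057, "rz": 0.005, "hand": 76}, {"x": -0.9, "y": 52.6, "z": 9.2, "rx": 0.031, "ry": -0.057, "rz": 0.005, "hand": 76}]
[{"x": -0.1, "y": 52.8, "z": 7.6, "rx": 0.031, "ry": -0.057, "rz": 0.005, "hand": 76}, {"x": 0.6, "y": 53.1, "z": 6.0, "rx": 0.031, "ry": -0.057, "rz": 0.005, "hand": 76}, {"x": 1.1, "y": 53.2, "z": 4.3, "rx": 0.031, "ry": -0.057, "rz": 0.005, "hand": 76}, {"x": 1.6, "y": 53.3, "z": 2.5, "rx": 0.031, "ry": -0.057, "rz": 0.005, "hand": 76}, {"x": 2.0, "y": 53.3, "z": 0.8, "rx": 0.031, "ry": -0.057, "rz": 0.005, "hand": 76}]
[{"x": 2.3, "y": 53.3, "z": -1.0, "rx": 0.031, "ry": -0.057, "rz": 0.005, "hand": 76}, {"x": 2.5, "y": 53.3, "z": -2.8, "rx": 0.031, "ry": -0.057, "rz": 0.005, "hand": 76}]
```

Request:
jog_arm(
  increments=[
    {"x": -12,"y": 51.0,"z": 15.1,"rx": 0.031,"ry": -0.057,"rz": 0.005,"hand": 76},
    {"x": -6,"y": 51.5,"z": 13.7,"rx": 0.031,"ry": -0.057,"rz": 0.005,"hand": 76},
    {"x": -2.7,"y": 51.9,"z": 12.3,"rx": 0.031,"ry": -0.057,"rz": 0.005,"hand": 76},
    {"x": -1.7,"y": 52.3,"z": 10.8,"rx": 0.031,"ry": -0.057,"rz": 0.005,"hand": 76},
    {"x": -0.9,"y": 52.6,"z": 9.2,"rx": 0.031,"ry": -0.057,"rz": 0.005,"hand": 76},
  ],
)

```text
time_s: 48.25
eef_pos: [512.6, -66.8, 76.4]
ee_rot: [0.016, 0.784, 0.047, -0.619]
force: [0.1, -0.1, -0.3]
grip_width: 0.889
```

Request:
jog_arm(
  increments=[
    {"x": -0.1,"y": 52.8,"z": 7.6,"rx": 0.031,"ry": -0.057,"rz": 0.005,"hand": 76},
    {"x": 0.6,"y": 53.1,"z": 6.0,"rx": 0.031,"ry": -0.057,"rz": 0.005,"hand": 76},
    {"x": 1.1,"y": 53.2,"z": 4.3,"rx": 0.031,"ry": -0.057,"rz": 0.005,"hand": 76},
    {"x": 1.6,"y": 53.3,"z": 2.5,"rx": 0.031,"ry": -0.057,"rz": 0.005,"hand": 76},
    {"x": 2.0,"y": 53.3,"z": 0.8,"rx": 0.031,"ry": -0.057,"rz": 0.005,"hand": 76},
  ],
)

```text
time_s: 48.88
eef_pos: [500.4, -332.7, 58.7]
ee_rot: [0.031, -0.687, 0.013, 0.726]
force: [0.5, -0.3, -0.3]
grip_width: 0.89
```

Run:
```python
from look import *
show()
G3=(505.4,-437.5,-.124)
b=rows(*flat(G3,h=60,D=36),hand=76)
look(36,GR+[RK[1]])
```

```text
t 48.88 p [ 500.4 -332.7   58.7] ax [-0.054  0.026 -0.998] jaw [-0.063 -0.998 -0.023] F [ 0.5 -0.3 -0.3] g 76.0 q [-0.77  0.64  1.36 -0.02  1.19  0.87]
dist [  -1.9 -103.9  -34.1] rot [ 0.063 -0.119  0.015] n 2
[{"x": 15.7, "y": 52.3, "z": -3.2, "rx": 0.032, "ry": -0.059, "rz": 0.008, "hand": 76}, {"x": 15.8, "y": 52.0, "z": -5.8, "rx": 0.032, "ry": -0.059, "rz": 0.008, "hand": 76}]
```

Request:
jog_arm(
  increments=[
    {"x": 15.7,"y": 52.3,"z": -3.2,"rx": 0.032,"ry": -0.059,"rz": 0.008,"hand": 76},
    {"x": 15.8,"y": 52.0,"z": -5.8,"rx": 0.032,"ry": -0.059,"rz": 0.008,"hand": 76},
    {"x": 0,"y": 0,"z": 0,"rx": 0,"ry": 0,"rz": 0,"hand": 76},
  ],
)

```text
time_s: 49.35
eef_pos: [497.8, -436.2, 21.2]
ee_rot: [0.049, -0.641, 0.04, 0.765]
force: [0.5, 1.7, -0.3]
grip_width: 0.886
```

Run:
```python
from look import *
show()
G3=(505.4,-437.5,-.124)
b=rows(*flat(G3,h=9,D=36),hand=76,n=4)
look(37,[("side",310,200,190,140,4),("top",360,140,160,140,4)])
```

```text
t 49.35 p [ 497.8 -436.2   21.2] ax [-0.173  0.024 -0.985] jaw [-0.125 -0.992 -0.002] F [ 0.5  1.7 -0.3] g 75.7 q [-0.85  0.87  1.05 -0.12  1.35  0.88]
dist [  0.7  -0.5 -47.6] rot [-0.001  0.001  0.003] n 4
[{"x": 11.7, "y": 0.1, "z": -2.3, "rx": -0.0, "ry": 0.0, "rz": 0.001, "hand": 76}, {"x": 11.7, "y": 0.1, "z": -2.3, "rx": -0.0, "ry": 0.0, "rz": 0.001, "hand": 76}, {"x": 11.7, "y": 0.1, "z": -2.3, "rx": -0.0, "ry": 0.0, "rz": 0.001, "hand": 76}, {"x": 11.7, "y": 0.1, "z": -2.2, "rx": -0.0, "ry": 0.0, "rz": 0.001, "hand": 76}]
```

Request:
jog_arm(
  increments=[
    {"x": 15,"y": 0,"z": -2.9,"rx": 0,"ry": 0,"rz": 0.001,"hand": 76},
    {"x": 15,"y": 0,"z": -2.9,"rx": 0,"ry": 0,"rz": 0.001,"hand": 76},
    {"x": 13,"y": 0,"z": -2.5,"rx": 0,"ry": 0,"rz": 0.001,"hand": 76},
    {"x": 4,"y": 0,"z": -0.8,"rx": 0,"ry": 0,"rz": 0,"hand": 76},
    {"x": 0,"y": 0,"z": 0,"rx": 0,"ry": 0,"rz": 0,"hand": 76},
  ],
)

```text
time_s: 50.08
eef_pos: [499.9, -435.1, -22.6]
ee_rot: [0.046, -0.642, 0.041, 0.764]
force: [-1.0, 0.0, 0.4]
grip_width: 0.889
```

Run:
```python
from look import *
show()
G3=(505.4,-437.5,-.124)
b=rows(*flat(G3,h=0,D=36),hand=76,n=1)
look(38,[("side",330,240,190,140,4),("top",360,140,160,140,4)])
```

```text
t 50.08 p [ 499.9 -435.1  -22.6] ax [-0.17   0.017 -0.985] jaw [-0.123 -0.992  0.004] F [-1.   0.   0.4] g 75.9 q [-0.84  0.92  1.08 -0.12  1.27  0.9 ]
dist [ -1.4  -1.6 -12.8] rot [ 0.    -0.002 -0.004] n 1
[{"x": 12.8, "y": 1.7, "z": -1.1, "rx": 0.0, "ry": -0.002, "rz": -0.004, "hand": 76}]
```

Request:
jog_arm(
  increments=[
    {"x": 6,"y": 1,"z": -0.6,"rx": 0,"ry": 0,"rz": -0.002,"hand": 76},
    {"x": 3,"y": 0.7,"z": -0.4,"rx": 0,"ry": 0,"rz": -0.002,"hand": 76},
    {"x": 0,"y": 0,"z": 0,"rx": 0,"ry": 0,"rz": 0,"hand": 76},
  ],
)

```text
time_s: 50.55
eef_pos: [498.9, -436.8, -31.8]
ee_rot: [0.048, -0.642, 0.04, 0.764]
force: [-0.4, -1.1, -0.8]
grip_width: 0.889
```

Request:
jog_arm(
  increments=[
    {"x": 2,"y": 0,"z": -0.3,"rx": 0,"ry": 0,"rz": 0,"hand": 76},
    {"x": 1,"y": 0,"z": -0.2,"rx": 0,"ry": 0,"rz": 0,"hand": 76},
    {"x": 0,"y": 0,"z": 0,"rx": 0,"ry": 0,"rz": 0,"hand": 76},
  ],
)

```text
time_s: 50.92
eef_pos: [499.1, -436.7, -34.6]
ee_rot: [0.047, -0.643, 0.04, 0.764]
force: [-0.1, -0.4, -0.4]
grip_width: 0.891
```

Request:
jog_arm(
  increments=[
    {"x": 0.5,"y": 0,"z": 0,"rx": 0,"ry": 0,"rz": 0,"hand": 64},
    {"x": 0,"y": 0,"z": 0,"rx": 0,"ry": 0,"rz": 0,"hand": 54},
    {"x": 0,"y": 0,"z": 0,"rx": 0,"ry": 0,"rz": 0,"hand": 54},
    {"x": 0,"y": 0,"z": 0,"rx": 0,"ry": 0,"rz": 0,"hand": 54},
  ],
  force=40,
)

```text
time_s: 51.42
eef_pos: [499.2, -436.9, -34.4]
ee_rot: [0.047, -0.643, 0.04, 0.764]
force: [-0.5, 1.3, 5.9]
grip_width: 0.67
```

Request:
jog_arm(
  increments=[
    {"x": -25,"y": 0,"z": 4.4,"rx": 0,"ry": 0,"rz": 0,"hand": 54},
    {"x": -45,"y": 0,"z": 8,"rx": 0,"ry": 0,"rz": 0,"hand": 54},
    {"x": -50,"y": 0,"z": 8,"rx": 0,"ry": 0,"rz": 0,"hand": 54},
  ],
)

```text
time_s: 51.8
eef_pos: [499.0, -436.5, 87.1]
ee_rot: [0.048, -0.642, 0.039, 0.764]
force: [1.4, -0.3, -1.6]
grip_width: 0.668
```

Run:
```python
from look import *
show()
m=rows(np.array([500,-190,105]),tool(.05,0),hand=54,n=5)
c=rows(*lean2(-105,back=75,D=35),hand=54,start=m,n=7)
look(39,[("side",330,220,190,140,4)])
```

```text
t 51.8 p [ 499.  -436.5   87.1] ax [-0.171  0.023 -0.985] jaw [-0.123 -0.992 -0.001] F [ 1.4 -0.3 -1.6] g 57.1 q [-0.84  0.81  0.99 -0.11  1.47  0.87]
dist [  1.  246.5  17.9] rot [-0.173  0.173  0.016] n 5
[{"x": -2.4, "y": -48.9, "z": 6.4, "rx": -0.035, "ry": 0.035, "rz": 0.003, "hand": 54}, {"x": -2.8, "y": -49.1, "z": 4.6, "rx": -0.035, "ry": 0.035, "rz": 0.003, "hand": 54}, {"x": -3.1, "y": -49.2, "z": 2.8, "rx": -0.035, "ry": 0.035, "rz": 0.003, "hand": 54}, {"x": -3.3, "y": -49.3, "z": 1.0, "rx": -0.035, "ry": 0.035, "rz": 0.003, "hand": 54}, {"x": -3.5, "y": -49.3, "z": -0.8, "rx": -0.035, "ry": 0.035, "rz": 0.003, "hand": 54}]
dist [ 55.4 289.9 -19.8] rot [-0.195  0.522 -0.052] n 7
[{"x": 2.8, "y": -41.0, "z": -10.0, "rx": -0.028, "ry": 0.075, "rz": -0.007, "hand": 54}, {"x": 3.9, "y": -40.7, "z": -10.9, "rx": -0.028, "ry": 0.075, "rz": -0.007, "hand": 54}, {"x": 5.0, "y": -40.3, "z": -11.7, "rx": -0.028, "ry": 0.075, "rz": -0.007, "hand": 54}, {"x": 6.2, "y": -39.9, "z": -12.4, "rx": -0.028, "ry": 0.075, "rz": -0.007, "hand": 54}, {"x": 7.5, "y": -39.5, "z": -13.0, "rx": -0.028, "ry": 0.075, "rz": -0.007, "hand": 54}]
[{"x": 8.8, "y": -39.1, "z": -13.4, "rx": -0.028, "ry": 0.075, "rz": -0.007, "hand": 54}, {"x": 10.1, "y": -38.6, "z": -13.8, "rx": -0.028, "ry": 0.075, "rz": -0.007, "hand": 54}]
```

Request:
jog_arm(
  increments=[
    {"x": -6,"y": -48.9,"z": 6.4,"rx": -0.035,"ry": 0.035,"rz": 0.003,"hand": 54},
    {"x": -4,"y": -49.1,"z": 4.6,"rx": -0.035,"ry": 0.035,"rz": 0.003,"hand": 54},
    {"x": -3.1,"y": -49.2,"z": 2.8,"rx": -0.035,"ry": 0.035,"rz": 0.003,"hand": 54},
    {"x": -3.3,"y": -49.3,"z": 1.0,"rx": -0.035,"ry": 0.035,"rz": 0.003,"hand": 54},
    {"x": -3.5,"y": -49.3,"z": -0.8,"rx": -0.035,"ry": 0.035,"rz": 0.003,"hand": 54},
  ],
)

```text
time_s: 52.48
eef_pos: [500.7, -188.9, 109.0]
ee_rot: [0.019, 0.709, 0.019, -0.705]
force: [0.7, -0.8, -0.7]
grip_width: 0.668
```

Request:
jog_arm(
  increments=[
    {"x": 2.8,"y": -41.0,"z": -10.0,"rx": -0.028,"ry": 0.075,"rz": -0.007,"hand": 54},
    {"x": 3.9,"y": -40.7,"z": -10.9,"rx": -0.028,"ry": 0.075,"rz": -0.007,"hand": 54},
    {"x": 5.0,"y": -40.3,"z": -11.7,"rx": -0.028,"ry": 0.075,"rz": -0.007,"hand": 54},
    {"x": 6.2,"y": -39.9,"z": -12.4,"rx": -0.028,"ry": 0.075,"rz": -0.007,"hand": 54},
    {"x": 7.5,"y": -39.5,"z": -13.0,"rx": -0.028,"ry": 0.075,"rz": -0.007,"hand": 54},
  ],
)

```text
time_s: 53.1
eef_pos: [540.3, 17.8, 95.1]
ee_rot: [0.052, 0.824, 0.083, -0.558]
force: [1.7, -0.2, -1.0]
grip_width: 0.672
```

Run:
```python
from look import *
show()
c=rows(*lean2(-105,back=70,D=35),hand=54,n=3)
look(40,RK)
```

```text
t 53.1 p [540.3  17.8  95.1] ax [ 0.364  0.079 -0.928] jaw [ 0.194 -0.981 -0.007] F [ 1.7 -0.2 -1. ] g 57.4 q [-0.28  0.26  1.92  0.3   0.65  0.88]
dist [ 17.5  82.7 -14.1] rot [-0.052  0.141 -0.017] n 3
[{"x": 8.7, "y": -25.9, "z": -8.5, "rx": -0.017, "ry": 0.047, "rz": -0.006, "hand": 54}, {"x": 9.2, "y": -25.7, "z": -8.5, "rx": -0.017, "ry": 0.047, "rz": -0.006, "hand": 54}, {"x": 9.8, "y": -25.5, "z": -8.5, "rx": -0.017, "ry": 0.047, "rz": -0.006, "hand": 54}]
```

Request:
jog_arm(
  increments=[
    {"x": 7,"y": -25.9,"z": -8.5,"rx": -0.017,"ry": 0.047,"rz": -0.006,"hand": 54},
    {"x": 9.2,"y": -25.7,"z": -8.5,"rx": -0.017,"ry": 0.047,"rz": -0.006,"hand": 54},
    {"x": 9.8,"y": -25.5,"z": -8.5,"rx": -0.017,"ry": 0.047,"rz": -0.006,"hand": 54},
    {"x": 0,"y": 0,"z": 0,"rx": 0,"ry": 0,"rz": 0,"hand": 54},
  ],
)

```text
time_s: 53.7
eef_pos: [556.7, 99.9, 81.9]
ee_rot: [0.062, 0.858, 0.108, -0.498]
force: [1.0, 0.1, -1.3]
grip_width: 0.666
```

Run:
```python
from look import *
show()
c=rows(*lean2(-105,back=20,D=35),hand=54,n=4)
look(41,RK)
```

```text
t 53.7 p [556.7  99.9  81.9] ax [ 0.48   0.125 -0.868] jaw [ 0.248 -0.969 -0.002] F [ 1.   0.1 -1.3] g 56.9 q [-0.13  0.29  1.98  0.47  0.42  0.81]
dist [ 25.4   6.8 -44.2] rot [-0.001  0.005  0.002] n 4
[{"x": 12.9, "y": -0.1, "z": -0.2, "rx": -0.0, "ry": 0.001, "rz": 0.001, "hand": 54}, {"x": 12.9, "y": -0.1, "z": -0.2, "rx": -0.0, "ry": 0.001, "rz": 0.001, "hand": 54}, {"x": 12.9, "y": -0.1, "z": -0.2, "rx": -0.0, "ry": 0.001, "rz": 0.001, "hand": 54}, {"x": 12.9, "y": -0.1, "z": -0.2, "rx": -0.0, "ry": 0.001, "rz": 0.001, "hand": 54}]
```

Request:
jog_arm(
  increments=[
    {"x": 17,"y": 0,"z": -0.2,"rx": 0,"ry": 0.001,"rz": 0.001,"hand": 54},
    {"x": 17,"y": 0,"z": -0.2,"rx": 0,"ry": 0.001,"rz": 0.001,"hand": 54},
    {"x": 17,"y": 0,"z": -0.2,"rx": 0,"ry": 0.001,"rz": 0.001,"hand": 54},
    {"x": 10,"y": 0,"z": -0.2,"rx": 0,"ry": 0.001,"rz": 0.001,"hand": 54},
    {"x": 0,"y": 0,"z": 0,"rx": 0,"ry": 0,"rz": 0,"hand": 54},
  ],
)

```text
time_s: 54.42
eef_pos: [587.7, 106.4, 30.0]
ee_rot: [0.062, 0.86, 0.106, -0.496]
force: [0.1, 0.3, -0.9]
grip_width: 0.664
```

Run:
```python
from look import *
show()
c=rows(*lean2(-105,back=0,D=35),hand=54,n=2)
```

```text
t 54.42 p [587.7 106.4  30. ] ax [ 0.486  0.121 -0.866] jaw [ 0.244 -0.97   0.002] F [ 0.1  0.3 -0.9] g 56.7 q [-0.1   0.45  1.93  0.58  0.31  0.71]
dist [ 4.1  2.8 -9.7] rot [-0.002 -0.001 -0.003] n 2
[{"x": 5.3, "y": -0.9, "z": 0.4, "rx": -0.001, "ry": -0.0, "rz": -0.002, "hand": 54}, {"x": 5.3, "y": -0.8, "z": 0.4, "rx": -0.001, "ry": -0.0, "rz": -0.002, "hand": 54}]
```

Request:
jog_arm(
  increments=[
    {"x": 5,"y": -0.8,"z": 0.4,"rx": 0,"ry": 0,"rz": -0.002,"hand": 54},
    {"x": 2.5,"y": -0.8,"z": 0.4,"rx": 0,"ry": 0,"rz": -0.002,"hand": 54},
    {"x": 0,"y": 0,"z": 0,"rx": 0,"ry": 0,"rz": 0,"hand": 54},
  ],
)

```text
time_s: 54.8
eef_pos: [590.1, 109.3, 23.3]
ee_rot: [0.061, 0.86, 0.108, -0.496]
force: [0.4, 0.2, -1.0]
grip_width: 0.672
```

Request:
jog_arm(
  increments=[
    {"x": 1.5,"y": 0,"z": 0,"rx": 0,"ry": 0,"rz": 0,"hand": 54},
    {"x": 0,"y": 0,"z": 0,"rx": 0,"ry": 0,"rz": 0,"hand": 54},
  ],
)

```text
time_s: 55.05
eef_pos: [590.9, 109.4, 22.0]
ee_rot: [0.061, 0.86, 0.108, -0.496]
force: [0.2, -0.1, -1.0]
grip_width: 0.672
```

Request:
jog_arm(
  increments=[
    {"x": 1.5,"y": 0,"z": 0,"rx": 0,"ry": 0,"rz": 0,"hand": 54},
    {"x": 0,"y": 0,"z": 0,"rx": 0,"ry": 0,"rz": 0,"hand": 54},
  ],
)

```text
time_s: 55.3
eef_pos: [591.6, 109.6, 20.6]
ee_rot: [0.061, 0.86, 0.108, -0.496]
force: [0.3, 0.2, -1.8]
grip_width: 0.667
```

Request:
jog_arm(
  increments=[
    {"x": 1,"y": 0,"z": 0,"rx": 0,"ry": 0,"rz": 0,"hand": 54},
    {"x": 0,"y": 0,"z": 0,"rx": 0,"ry": 0,"rz": 0,"hand": 54},
  ],
)

```text
time_s: 55.55
eef_pos: [592.0, 109.8, 20.1]
ee_rot: [0.061, 0.86, 0.108, -0.496]
force: [-5.6, -1.9, 4.9]
grip_width: 0.667
```

Request:
jog_arm(
  increments=[
    {"x": 0.5,"y": 0,"z": 0,"rx": 0,"ry": 0,"rz": 0,"hand": 62},
    {"x": 0,"y": 0,"z": 0,"rx": 0,"ry": 0,"rz": 0,"hand": 69},
    {"x": 0,"y": 0,"z": 0,"rx": 0,"ry": 0,"rz": 0,"hand": 73},
    {"x": -20,"y": 0,"z": 0,"rx": 0,"ry": 0,"rz": 0,"hand": 73},
    {"x": -55,"y": 0,"z": 0,"rx": 0,"ry": 0,"rz": 0,"hand": 73},
  ],
)

```text
time_s: 56.18
eef_pos: [554.9, 100.4, 83.3]
ee_rot: [0.061, 0.859, 0.108, -0.497]
force: [0.4, -0.6, 0.4]
grip_width: 0.856
```

Request:
jog_arm(
  increments=[
    {"x": -50,"y": 0,"z": 0,"rx": 0,"ry": 0,"rz": 0,"hand": 20},
    {"x": -40,"y": 0,"z": 0,"rx": 0,"ry": -0.1,"rz": 0,"hand": 0},
    {"x": -30,"y": 0,"z": -10,"rx": 0,"ry": -0.1,"rz": 0,"hand": 0},
  ],
)

```text
time_s: 56.55
eef_pos: [508.0, 87.7, 195.6]
ee_rot: [0.072, 0.805, 0.1, -0.58]
force: [1.5, 0.1, -0.0]
grip_width: 0.218
```

Run:
```python
from look import *
show()
look(42,RK)
```

```text
t 56.55 p [508.   87.7 195.6] ax [ 0.308  0.078 -0.948] jaw [ 0.245 -0.97  -0.   ] F [ 1.5  0.1 -0. ] g 18.6 q [-0.12  0.1   1.8   0.14  0.94  1.13]
```

Run:
```python
from look import *
t=lambda L:[None if p is None else np.array(p)/4+[150-.375,110-.375] for p in L]
s=lambda L:[np.array(p)/4+[240-.375,120-.375] for p in L]
B={"L":(t([(197,315),(282,295),(337,447),(258,468)]),s([(237,148),(272,165),(190,280),(153,245)]),105),
"M":(t([(350,275),(433,256),(475,408),(400,430)]),s([(305,190),(343,215),(257,333),(220,300)]),0),
"R":(t([(502,238),(583,220),None,None]),s([(382,240),(424,265),(335,392),(293,357)]),-105)}
for k,(a,b,y0) in B.items():
    def f(p):
        x,y,z,yaw,th=p; M=(Ro.from_euler("z",ST[2]+yaw)*Ro.from_euler("y",-th)).as_matrix(); c=fr(ST,(x,y,z)); r=[]
        for (u,v),A,Bb in zip(((65,30),(65,-30),(-65,-30),(-65,30)),a,b):
            X=c+M@[u,v,8]; r+=[*(proj("side",X)-Bb)]
            if A is not None: r+=[*(proj("top",X)-A)]
        return np.array(r)
    q_=least_squares(f,[5,y0,51,0,.7]); print(k,q_.x.round(2),np.degrees(q_.x[4]).round(1),np.abs(q_.fun).max().round(1))
```

```text
L [ 5.3500e+00  1.0399e+02  5.2530e+01 -2.0000e-02  7.0000e-01] 40.1 1.5
M [ 7.190e+00  4.000e-01  4.961e+01 -3.000e-02  7.200e-01] 41.4 1.2
R [ 1.0350e+01 -1.0473e+02  4.8030e+01 -4.0000e-02  7.9000e-01] 45.5 1.1
```

```bash
cat >> plan.py <<'E'
def tip(y,z,x=99,t=.2,L=28):
    return fr(ST,np.array([x,y,z])+L*ax(t)),tool(ST[2],t)
E
python3 - <<'E'
from look import *
a=rows(*tip(175,190),hand=0)
print(a[0],tip(175,106)[0],np.hypot(*tip(218,106)[0][:2]))
E
```

```text
dist [ 91.2 312.8 -35.5] rot [-0.    -0.131 -0.002] n 6
[{"x": 14.5, "y": -46.8, "z": -24.2, "rx": -0.0, "ry": -0.022, "rz": -0.0, "hand": 0}, {"x": 14.0, "y": -46.8, "z": -24.5, "rx": -0.0, "ry": -0.022, "rz": -0.0, "hand": 0}, {"x": 13.4, "y": -46.8, "z": -24.8, "rx": -0.0, "ry": -0.022, "rz": -0.0, "hand": 0}, {"x": 12.9, "y": -46.8, "z": -25.1, "rx": -0.0, "ry": -0.022, "rz": -0.0, "hand": 0}, {"x": 12.4, "y": -46.8, "z": -25.4, "rx": -0.0, "ry": -0.022, "rz": -0.0, "hand": 0}]
[{"x": 11.8, "y": -46.8, "z": -25.6, "rx": -0.0, "ry": -0.022, "rz": -0.0, "hand": 0}]
[602.64973266 400.89747269 162.55813582] [602.64973266 400.89747269  78.55813582] 739.158490558141
```

Request:
jog_arm(
  increments=[
    {"x": 8,"y": -46.8,"z": -24.2,"rx": 0,"ry": -0.022,"rz": 0,"hand": 0},
    {"x": 10,"y": -46.8,"z": -24.5,"rx": 0,"ry": -0.022,"rz": 0,"hand": 0},
    {"x": 13.4,"y": -46.8,"z": -24.8,"rx": 0,"ry": -0.022,"rz": 0,"hand": 0},
    {"x": 13,"y": -46.8,"z": -25.1,"rx": 0,"ry": -0.022,"rz": 0,"hand": 0},
    {"x": 12.4,"y": -46.8,"z": -25.4,"rx": 0,"ry": -0.022,"rz": 0,"hand": 0},
  ],
)

```text
time_s: 57.28
eef_pos: [581.9, 350.2, 172.3]
ee_rot: [0.077, 0.772, 0.097, -0.623]
force: [1.5, 0.1, 0.8]
grip_width: 0.003
```

Run:
```python
from look import *
show()
a=rows(*tip(175,165),hand=0)
look(43,[("side",270,110,150,115,5),("top",150,110,200,140,4)])
```

```text
t 57.27 p [581.9 350.2 172.3] ax [ 0.205  0.054 -0.977] jaw [ 0.247 -0.969 -0.002] F [1.5 0.1 0.8] g 0.3 q [ 0.38  0.54  1.23 -0.03  1.15  1.71]
dist [ 20.8  50.7 -34.7] rot [-0.001 -0.014  0.002] n 2
[{"x": 20.5, "y": -22.0, "z": -12.3, "rx": -0.0, "ry": -0.007, "rz": 0.001, "hand": 0}, {"x": 20.4, "y": -22.0, "z": -12.4, "rx": -0.0, "ry": -0.007, "rz": 0.001, "hand": 0}]
```

```bash
cat gfit.py; cat h.py; cat plan.py | head -60
```

```text
from h import *
W=lambda p,P:np.array([p[0]+np.cos(p[2])*P[0]-np.sin(p[2])*P[1],p[1]+np.sin(p[2])*P[0]+np.cos(p[2])*P[1],P[2]])
def gfit(top=None,side=None,g0=(450,-200,0)):
    # corners order x+y+, x+y-, x-y-, x-y+ in pixels
    P=[(65,30,8),(65,-30,8),(-65,-30,8),(-65,30,8)]
    def f(p):
        r=[]
        for i in range(4):
            X=W(p,P[i])
            if top is not None: r+=[*(proj("top",X)-top[i])]
            if side is not None: r+=[*(proj("side",X)-side[i])]
        return np.array(r)
    s=least_squares(f,g0); return s.x,np.abs(s.fun).max()
import numpy as np
from rig import *
from scipy.optimize import least_squares
C={n:get_calibration(n) for n in("side","top")}
def proj(n,X):
    c=C[n]; p=c["camera_matrix"]@(c["R"]@np.asarray(X,float)+c["t"]); return p[:2]/p[2]
def tri(a,b):
    f=lambda X: np.r_[proj("top",X)-a,proj("side",X)-b]
    r=least_squares(f,[450,0,20]); return r.x,np.abs(r.fun).max()
def onz(n,p,z):
    c=C[n]; d=c["R"].T@np.linalg.solve(c["camera_matrix"],[p[0],p[1],1]); o=-c["R"].T@c["t"]
    return o+d*(z-o[2])/d[2]
T1=lambda L:[np.array(p)/4+[15
[... 1908 characters left out ...]
rix()[:,1].round(3),"F",s["force"].round(1),"g",round(float(s["grip_width"])*85.4,1),"q",s["joints"].round(2))
DT=np.radians(10)
def ax(t): return np.array([np.sin(t),0,-np.cos(t)])
def lean2(yc,back=0,dt=DT,D=38,up=0,dyaw=0,dx=0,dz=0):
    t0=np.radians(40); t=t0-dt; u=np.array([np.cos(t0),0,np.sin(t0)])
    P=np.array([5+dx,yc,51+dz])-4*ax(t0)+u*up+(D+4-back)*ax(t)
    return fr(ST,P),tool(ST[2]+dyaw,t)
def flat(f,x=0,y=0,z=0,h=0,dt=DT,D=38,dyaw=0):
    # board lying with underside at z in frame f=(x,y,yaw); h = height above
    P=np.array([x,y,z+4+h])+(D+4)*ax(-dt)
    return fr(f,P),tool(f[2]+dyaw,-dt)
def tip(y,z,x=99,t=.2,L=28):
    return fr(ST,np.array([x,y,z])+L*ax(t)),tool(ST[2],t)
```

Run:
```python
from plan import *
T=lambda L:[np.array(p)/4+[150-.375,110-.375] for p in L]
S=lambda L:[np.array(p)/5+[270-.4,110-.4] for p in L]
D={"R":([(500,238),(583,218),(618,377),(540,392)],[(325,350),(380,390),(265,537),(215,497)],-105),
"M":([(350,275),(433,256),(475,408),(400,430)],[(235,290),(283,320),(175,465),(127,428)],0),
"L":([(197,315),(282,295),(337,447),(258,468)],[(145,237),(190,262),(85,400),(45,367)],105)}
C4=[(65,30,8),(65,-30,8),(-65,-30,8),(-65,30,8)]
for k,(t,s,y) in D.items():
    t=T(t);s=S(s)
    def f(p):
        R=Ro.from_euler("z",p[3])*Ro.from_euler("y",-p[4]); r=[]
        for c,a,b in zip(C4,t,s):
            X=fr(ST,p[:3]+R.apply(c)); r+=[*(proj("top",X)-a),*(proj("side",X)-b)]
        return np.array(r)
    z=least_squares(f,[5,y,51,0,.7]); print(k,z.x[:3].round(1),z.x[3].round(3),np.degrees(z.x[4]).round(1),"res",np.abs(z.fun).max().round(2))
    # constrained: underside tangent to bar, lower edge underside at z=9
    def g(p):
        th=p[2]; # foot distance e from line
        # underside line passes bar axis offset 5mm: foot (xf,9)
        xb=BX; xf=xb-((70-9)*np.cos(th)-5)/np.sin(th)
        P=[xf+65*np.cos(th),p[0],9+65*np.sin(th)]
        return f([*P,p[1],th])
    BX=5-65*np.cos(np.radians(40))+80
    w=least_squares(g,[y,0,.7]); print("   constr",w.x.round(3),np.degrees(w.x[2]).round(1),np.abs(w.fun).max().round(2))
```

```text
R [   7.2 -104.5   47.5] -0.03 40.4 res 1.49
   constr [-1.03929e+02 -4.00000e-03  5.96000e-01] 34.2 2.18
M [ 8.2  0.2 48. ] -0.028 40.9 res 1.37
   constr [0.935 0.004 0.604] 34.6 2.51
L [  6.2 105.1  47.9] -0.022 40.3 res 1.65
   constr [1.06287e+02 1.80000e-02 5.90000e-01] 33.8 2.42
```

Request:
jog_arm(
  increments=[
    {"x": 20.5,"y": -22.0,"z": -12.3,"rx": 0,"ry": -0.007,"rz": 0.001,"hand": 0},
    {"x": 20.5,"y": -22.0,"z": -12.3,"rx": 0,"ry": -0.007,"rz": 0.001,"hand": 0},
    {"x": 0,"y": 0,"z": 0,"rx": 0,"ry": 0,"rz": 0,"hand": 0},
  ],
)

```text
time_s: 57.75
eef_pos: [601.9, 399.4, 135.7]
ee_rot: [0.079, 0.767, 0.096, -0.629]
force: [-0.9, 0.3, 0.1]
grip_width: -0.002
```

```bash
python3 - <<'E'
from look import *
show(); rows(*tip(175,106),hand=0,n=4); look(44,[("side",270,110,150,115,5),("top",150,60,150,120,5)])
E
ls pics | grep L44
```

```text
t 57.75 p [601.9 399.4 135.7] ax [ 0.19   0.048 -0.981] jaw [ 0.247 -0.969  0.001] F [-0.9  0.3  0.1] g -0.1 q [ 0.44  0.68  1.09 -0.04  1.17  1.77]
dist [  0.8   1.5 -57.1] rot [ 0.     0.003 -0.001] n 4
[{"x": 14.1, "y": -0.3, "z": 2.5, "rx": 0.0, "ry": 0.001, "rz": -0.0, "hand": 0}, {"x": 14.1, "y": -0.3, "z": 2.5, "rx": 0.0, "ry": 0.001, "rz": -0.0, "hand": 0}, {"x": 14.1, "y": -0.3, "z": 2.5, "rx": 0.0, "ry": 0.001, "rz": -0.0, "hand": 0}, {"x": 14.1, "y": -0.3, "z": 2.6, "rx": 0.0, "ry": 0.001, "rz": -0.0, "hand": 0}]
L44side.png
L44top.png
```

View pics/L44side.png

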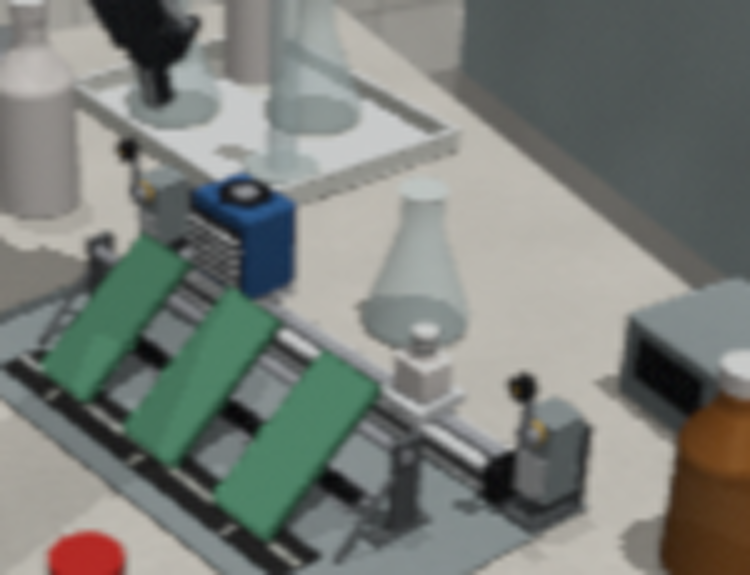

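View pics/L44top.png

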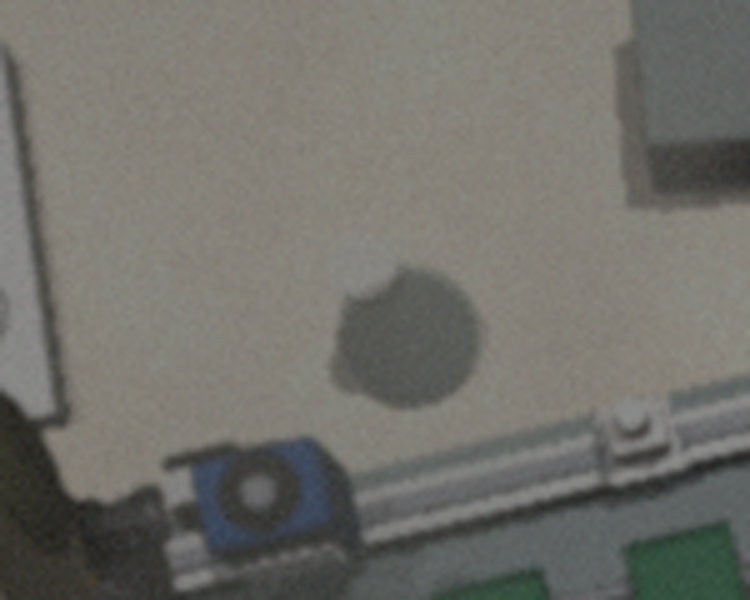

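Run:
```python
from plan import *
p,R,s=cur(); 
for d in (0,20,28,35): print(d,((proj("side",p-d*R.as_matrix()[:,0])-[270,110])*5).round(0))
for y,z in((175,163),(175,106),(208,118),(217.4,119.2),(143,118)): print(y,z,((proj("side",fr(ST,(99,y,z)))-[270,110])*5).round())
```

```text
0 [164. 142.]
20 [159. 120.]
28 [157. 112.]
35 [156. 104.]
175 163 [156. 114.]
175 106 [158. 180.]
208 118 [132. 152.]
217.4 119.2 [125. 146.]
143 118 [182. 182.]
```

Request:
jog_arm(
  increments=[
    {"x": 15,"y": -0.3,"z": 2.7,"rx": 0,"ry": 0.001,"rz": 0,"hand": 0},
    {"x": 15,"y": -0.3,"z": 2.7,"rx": 0,"ry": 0.001,"rz": 0,"hand": 0},
    {"x": 15,"y": -0.3,"z": 2.7,"rx": 0,"ry": 0.001,"rz": 0,"hand": 0},
    {"x": 15,"y": -0.3,"z": 2.7,"rx": 0,"ry": 0,"rz": 0,"hand": 0},
    {"x": 0,"y": 0,"z": 0,"rx": 0,"ry": 0,"rz": 0,"hand": 0},
  ],
)

```text
time_s: 58.48
eef_pos: [603.2, 400.2, 76.0]
ee_rot: [0.079, 0.769, 0.096, -0.628]
force: [0.3, -0.5, 0.5]
grip_width: 0.001
```

Run:
```python
from look import *
show(); rows(*tip(192,103),hand=0,n=4); look(45,[("side",280,110,60,50,12)])
```

```text
t 58.48 p [603.2 400.2  76. ] ax [ 0.194  0.048 -0.98 ] jaw [ 0.246 -0.969  0.001] F [ 0.3 -0.5  0.5] g 0.1 q [ 0.44  0.74  1.16 -0.04  1.05  1.78]
dist [-4.8 17.2 -0.5] rot [-0.001 -0.001 -0.001] n 4
[{"x": 0.1, "y": -4.5, "z": 0.1, "rx": -0.0, "ry": -0.0, "rz": -0.0, "hand": 0}, {"x": 0.1, "y": -4.5, "z": 0.1, "rx": -0.0, "ry": -0.0, "rz": -0.0, "hand": 0}, {"x": 0.1, "y": -4.5, "z": 0.1, "rx": -0.0, "ry": -0.0, "rz": -0.0, "hand": 0}, {"x": 0.1, "y": -4.5, "z": 0.1, "rx": -0.0, "ry": -0.0, "rz": -0.0, "hand": 0}]
```

View pics/L45side.png

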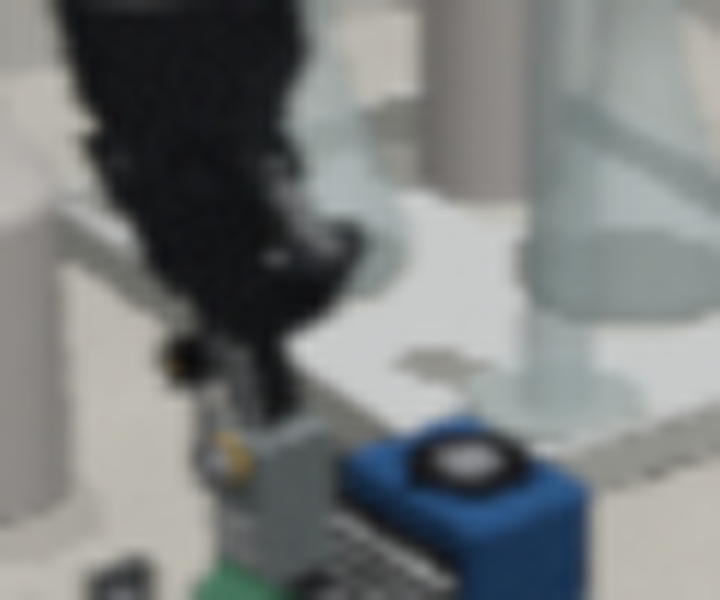

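Request:
jog_arm(
  increments=[
    {"x": 0,"y": -4.5,"z": 0.1,"rx": 0,"ry": 0,"rz": 0,"hand": 0},
    {"x": 0,"y": -4.5,"z": 0.1,"rx": 0,"ry": 0,"rz": 0,"hand": 0},
    {"x": 0,"y": -3,"z": 0,"rx": 0,"ry": 0,"rz": 0,"hand": 0},
    {"x": 0,"y": 0,"z": 0,"rx": 0,"ry": 0,"rz": 0,"hand": 0},
  ],
)

```text
time_s: 59.02
eef_pos: [600.6, 412.5, 78.0]
ee_rot: [0.078, 0.77, 0.096, -0.626]
force: [0.1, -0.5, -0.1]
grip_width: 0.0
```

Run:
```python
from look import *
show(); look(46,[("side",280,110,60,50,12)])
```

```text
t 59.02 p [600.6 412.5  78. ] ax [ 0.197  0.05  -0.979] jaw [ 0.246 -0.969  0.   ] F [ 0.1 -0.5 -0.1] g 0.0 q [ 0.46  0.74  1.14 -0.05  1.06  1.8 ]
```

View pics/L46side.png

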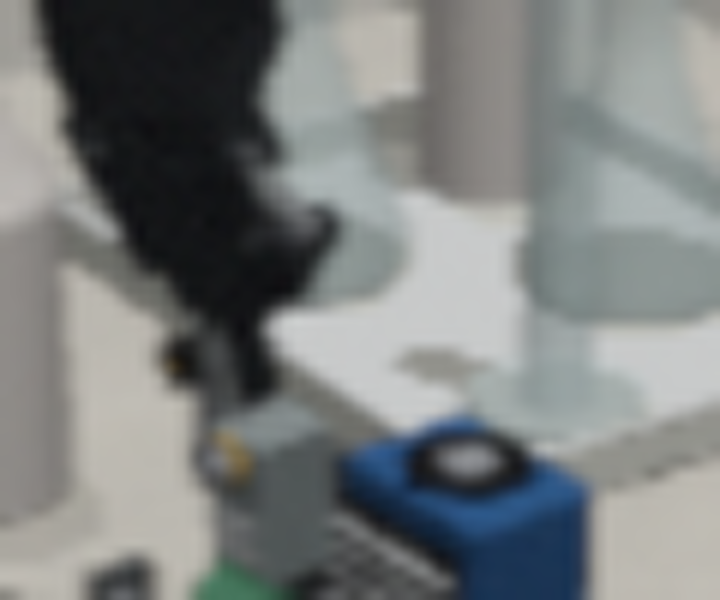

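Request:
jog_arm(
  increments=[
    {"x": 0,"y": -3,"z": 0.1,"rx": 0,"ry": 0,"rz": 0,"hand": 0},
    {"x": 0,"y": -3,"z": 0.1,"rx": 0,"ry": 0,"rz": 0,"hand": 0},
    {"x": 0,"y": 0,"z": 0,"rx": 0,"ry": 0,"rz": 0,"hand": 0},
  ],
)

```text
time_s: 59.45
eef_pos: [599.0, 418.2, 77.8]
ee_rot: [0.078, 0.769, 0.096, -0.627]
force: [-0.1, 1.0, 0.3]
grip_width: 0.006
```

Request:
jog_arm(
  increments=[
    {"x": 0,"y": -3,"z": 0.1,"rx": 0,"ry": 0,"rz": 0,"hand": 0},
    {"x": 0,"y": -3,"z": 0.1,"rx": 0,"ry": 0,"rz": 0,"hand": 0},
    {"x": 0,"y": 0,"z": 0,"rx": 0,"ry": 0,"rz": 0,"hand": 0},
  ],
)

```text
time_s: 59.82
eef_pos: [597.5, 423.7, 77.8]
ee_rot: [0.078, 0.77, 0.096, -0.626]
force: [1.6, -2.0, -0.3]
grip_width: -0.002
```

Run:
```python
from look import *
show(); look(47,[("side",280,110,60,50,12)])
```

```text
t 59.83 p [597.5 423.7  77.8] ax [ 0.197  0.049 -0.979] jaw [ 0.246 -0.969  0.001] F [ 1.6 -2.  -0.3] g -0.2 q [ 0.48  0.75  1.12 -0.05  1.07  1.82]
```

View pics/L47side.png

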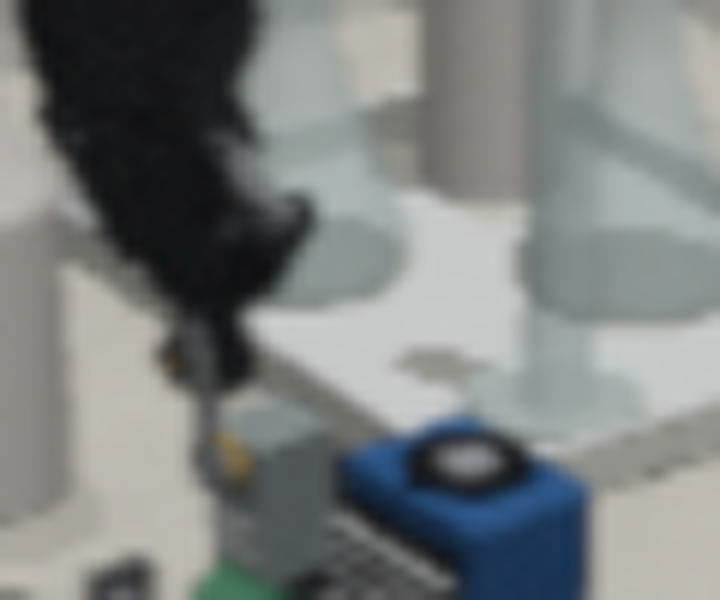

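Request:
jog_arm(
  increments=[
    {"x": 0,"y": -4,"z": 0,"rx": 0,"ry": 0,"rz": 0,"hand": 0},
    {"x": 0,"y": -4,"z": 0,"rx": 0,"ry": 0,"rz": 0,"hand": 0},
    {"x": 0,"y": 0,"z": 0,"rx": 0,"ry": 0,"rz": 0,"hand": 0},
  ],
)

```text
time_s: 60.25
eef_pos: [595.5, 431.8, 78.2]
ee_rot: [0.078, 0.77, 0.096, -0.626]
force: [-0.5, -3.3, 3.9]
grip_width: 0.004
```

Request:
jog_arm(
  increments=[
    {"x": 0,"y": -4,"z": 0,"rx": 0,"ry": 0,"rz": 0,"hand": 0},
    {"x": 0,"y": -4,"z": 0,"rx": 0,"ry": 0,"rz": 0,"hand": 0},
    {"x": 0,"y": 0,"z": 0,"rx": 0,"ry": 0,"rz": 0,"hand": 0},
  ],
)

```text
time_s: 60.62
eef_pos: [593.4, 439.4, 77.6]
ee_rot: [0.078, 0.769, 0.096, -0.627]
force: [0.5, -3.0, 1.8]
grip_width: -0.001
```

Run:
```python
from look import *
show(); look(48,[("side",280,110,60,50,12)])
```

```text
t 60.62 p [593.4 439.4  77.6] ax [ 0.197  0.049 -0.979] jaw [ 0.246 -0.969  0.   ] F [ 0.5 -3.   1.8] g -0.1 q [ 0.5   0.77  1.1  -0.06  1.08  1.84]
```

View pics/L48side.png

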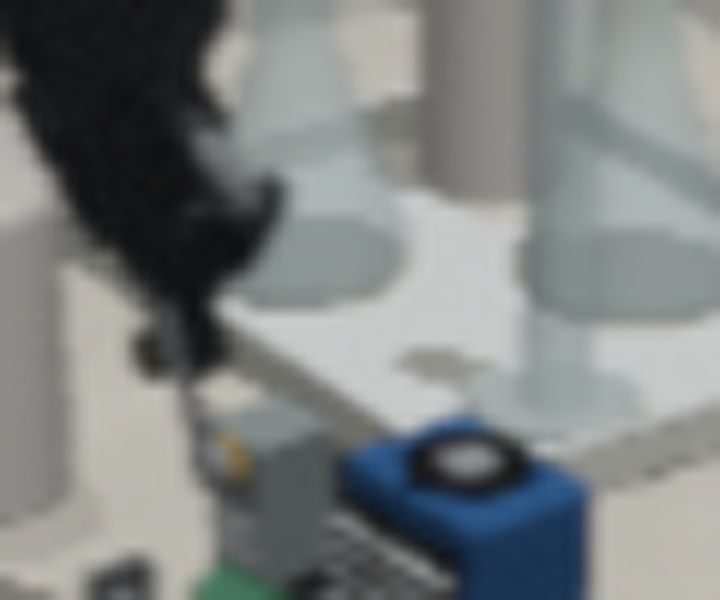

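Request:
jog_arm(
  increments=[
    {"x": 0,"y": -4,"z": 0,"rx": 0,"ry": 0,"rz": 0,"hand": 0},
    {"x": 0,"y": -3,"z": 0,"rx": 0,"ry": 0,"rz": 0,"hand": 0},
    {"x": 0,"y": 0,"z": 0,"rx": 0,"ry": 0,"rz": 0,"hand": 0},
  ],
)

```text
time_s: 61.05
eef_pos: [591.6, 446.1, 77.5]
ee_rot: [0.078, 0.769, 0.096, -0.627]
force: [0.5, -3.6, 0.9]
grip_width: 0.003
```

Run:
```python
from look import *
show(); look(49,[("side",280,110,60,50,12)])
for y in (0,5,10,15,18,20,25,30):
    a=np.arcsin(y/42); print(y,((proj("side",fr(ST,(97.4,217.4+y,119.2-42*(1-np.cos(a)))))-[280,110])*12).round())
```

```text
t 61.05 p [591.6 446.1  77.5] ax [ 0.196  0.049 -0.979] jaw [ 0.246 -0.969  0.   ] F [ 0.5 -3.6  0.9] g 0.2 q [ 0.51  0.78  1.09 -0.06  1.08  1.85]
0 [177. 351.]
5 [168. 347.]
10 [159. 344.]
15 [151. 343.]
18 [145. 343.]
20 [142. 344.]
25 [134. 347.]
30 [126. 354.]
```

View pics/L49side.png

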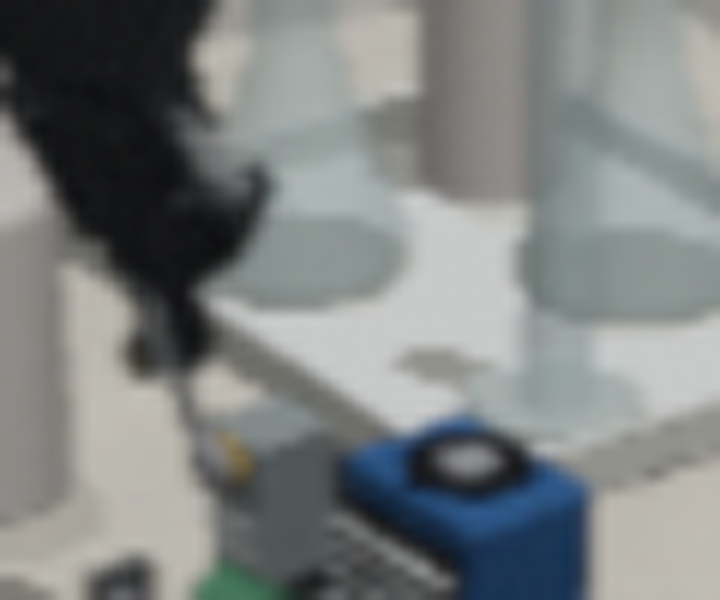

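Request:
jog_arm(
  increments=[
    {"x": 0,"y": -2,"z": 0,"rx": 0,"ry": 0,"rz": 0,"hand": 0},
    {"x": 0,"y": -2,"z": 0,"rx": 0,"ry": 0,"rz": 0,"hand": 0},
    {"x": 0,"y": 0,"z": 0,"rx": 0,"ry": 0,"rz": 0,"hand": 0},
  ],
)

```text
time_s: 61.48
eef_pos: [590.8, 449.8, 77.6]
ee_rot: [0.078, 0.769, 0.096, -0.627]
force: [1.0, -4.4, 0.8]
grip_width: -0.001
```

Run:
```python
from look import *
show(); look(50,[("side",280,110,60,50,12)])
```

```text
t 61.48 p [590.8 449.8  77.6] ax [ 0.197  0.049 -0.979] jaw [ 0.246 -0.969  0.001] F [ 1.  -4.4  0.8] g -0.1 q [ 0.51  0.78  1.08 -0.06  1.09  1.86]
```

View pics/L50side.png

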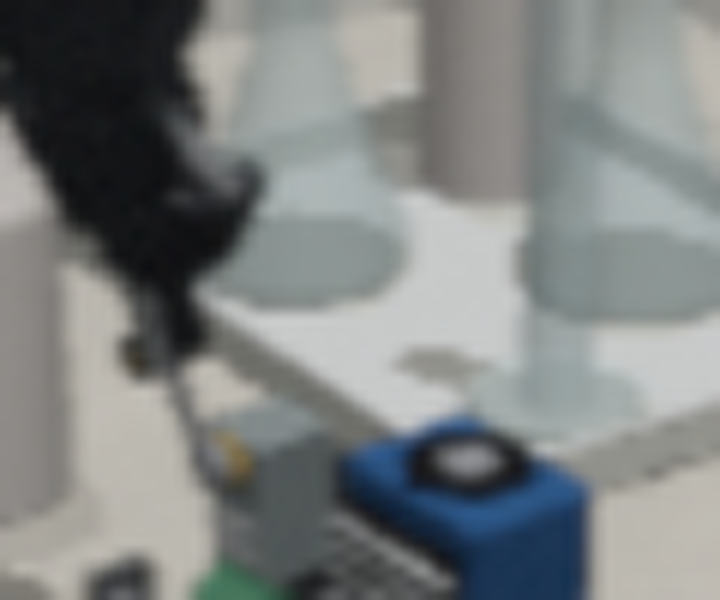

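Request:
jog_arm(
  increments=[
    {"x": 0,"y": 10,"z": 0,"rx": 0,"ry": 0,"rz": 0,"hand": 0},
    {"x": 0,"y": 10,"z": 0,"rx": 0,"ry": 0,"rz": 0,"hand": 0},
    {"x": 0,"y": 10,"z": 0,"rx": 0,"ry": 0,"rz": 0,"hand": 0},
    {"x": 0,"y": 10,"z": 0,"rx": 0,"ry": 0,"rz": 0,"hand": 0},
    {"x": 0,"y": 6,"z": 0,"rx": 0,"ry": 0,"rz": 0,"hand": 0},
  ],
)

```text
time_s: 62.15
eef_pos: [602.0, 404.8, 77.4]
ee_rot: [0.078, 0.769, 0.096, -0.627]
force: [-0.3, -0.6, 0.6]
grip_width: 0.001
```

Request:
jog_arm(
  increments=[
    {"x": 0,"y": 0,"z": 0,"rx": 0,"ry": 0,"rz": 0,"hand": 0},
    {"x": 0,"y": 0,"z": 0,"rx": 0,"ry": 0,"rz": 0,"hand": 0},
    {"x": -20,"y": 0,"z": -4,"rx": 0,"ry": 0,"rz": 0,"hand": 0},
    {"x": -30,"y": 0,"z": -6,"rx": 0,"ry": 0,"rz": 0,"hand": 0},
    {"x": -40,"y": 0,"z": -8,"rx": 0,"ry": 0,"rz": 0,"hand": 0},
  ],
)

```text
time_s: 62.78
eef_pos: [600.9, 405.3, 169.6]
ee_rot: [0.079, 0.769, 0.096, -0.627]
force: [0.5, -0.3, 0.4]
grip_width: 0.0
```

Request:
jog_arm(
  increments=[
    {"x": -50,"y": 0,"z": -10,"rx": 0,"ry": 0,"rz": 0,"hand": 0},
    {"x": 0,"y": 0,"z": 0,"rx": 0,"ry": 0,"rz": 0,"hand": 0},
    {"x": 0,"y": 0,"z": 0,"rx": 0,"ry": 0,"rz": 0,"hand": 0},
  ],
)

```text
time_s: 63.15
eef_pos: [600.8, 405.2, 219.6]
ee_rot: [0.079, 0.769, 0.096, -0.627]
force: [-0.1, 0.8, -0.9]
grip_width: 0.002
```

Run:
```python
from look import *
import cv2
show(); look(51,[("side",270,110,150,115,5)]); cv2.imwrite("pics/T51.png",capture("top")[:,:,::-1]); cv2.imwrite("pics/S51.png",capture("side")[:,:,::-1])
```

```text
t 63.15 p [600.8 405.2 219.6] ax [ 0.195  0.049 -0.979] jaw [ 0.246 -0.969  0.   ] F [-0.1  0.8 -0.9] g 0.1 q [ 0.45  0.64  0.95 -0.04  1.35  1.78]
```

View pics/L51side.png

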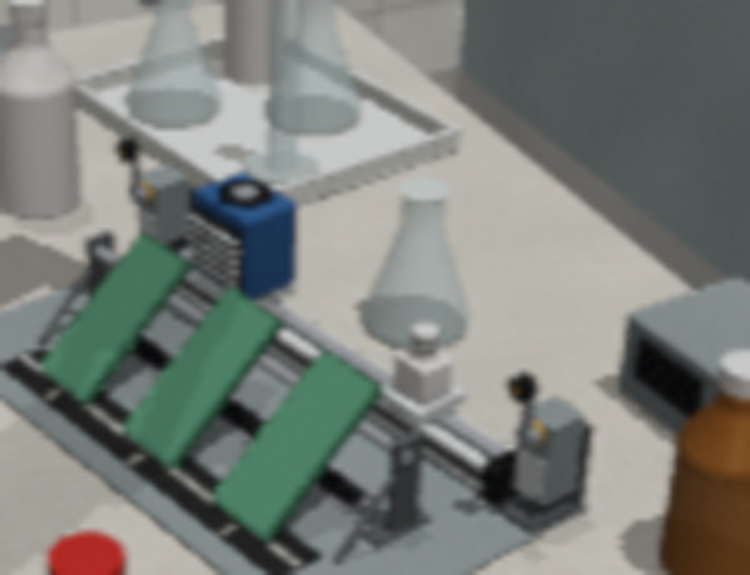

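View pics/T51.png

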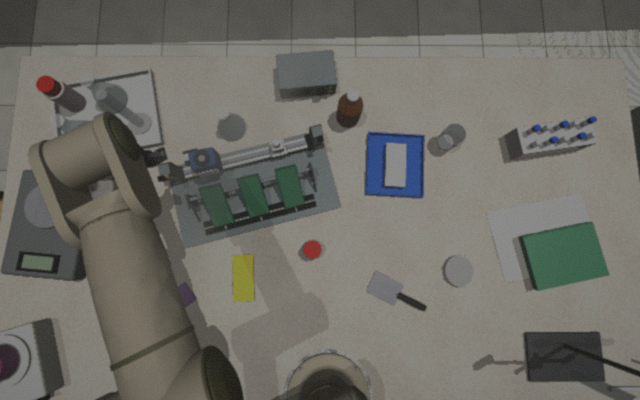

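View pics/S51.png

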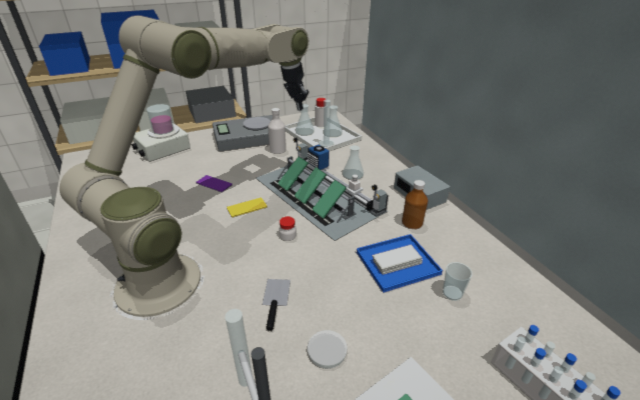

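The roller is back at crop (128,150), its rest position. The three boards are unchanged, the white stack sits mid-tray at top-view (396,165), and the arm is clear of everything.

```bash
python3 -c "
from rig import *
print(finish_job())"
```

```text
the job is handed in; nothing more can be done
None
```

I handed the job in at about 63 s of the 210 s, and the last pictures show it complete. One early force reading may still count against the run.

- **White boards:** all three lie as one flat stack in the middle of the tray.
- **Green boards:** each leans in its own lane. The last two-view fit gave tilts of 40.3° (left), 40.9° (middle) and 40.4° (right), square within 0.03 rad and within 0.5 mm of the lane middles. Boards' middles were at x 6–8 mm and z about 48 mm, inside the limits.
- **Switch:** I pushed the left roller, at the fan head's end, outwards by about 27 mm, where the click needs 18 mm. The force there was about 4.5 N. The click can't be read directly, so this rests on the pictures and the force. The roller then sprang back to its rest position in the picture, and the right switch was never touched.
- **Rest of the bench:** I saw no bystander or look-alike moved, and the arm ended clear of everything.

**Checks that failed or disagreed:**
- **Wrist force:** at about 11 s, while the shut fingertips pressed on the right white board, one reading was about 122 N against the 120 N limit. That may count as a breach.
- **Right board's tilt:** an earlier fit gave 45.5°, but two of its corners were hidden. The clear view gave 40.4°.
- **Second tilt fit:** a version that assumed each board touched the bar gave about 34°. It had a sign error in my formula, so I discarded it and did not rerun it.

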